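Isolate the cut-off machine and clear its catch tray onto the V-rack

ROBOT

A 7-joint arm with a two-finger parallel gripper is mounted at the origin on a cart in front of the work surface, level with it; the furniture and walls round the work are solid. World frame = base frame: x ahead of the robot, y to its left, z up, the work surface at z = 0. Lengths are in mm, angles in rad, forces in N, time in s.
With the tool pointing down it reaches from about 400 to 925 mm from the base axis. Payload 5.6 kg.
Tool frame: the origin (TCP) lies between the finger pads; the fingertips stand 25 mm ahead of it and the grasp point (between the pads) lies 6 mm ahead of it; z points along the fingers, y is the line along which they close (so a half turn about z gives the same grasp; the last joint's range is limited). The gripper opens to 85 mm and grips with 20 to 120 N. Pads are 22 mm wide; open, the fingers measure 114 mm over their backs; the gripper's body (76 mm by 85 mm) begins 54 mm behind the grasp point. The pads swing forward as they close: fully open they stand 13 mm farther back than shut.
Start: joints at [-1.3, 0.468, -0.012, 1.603, 0.006, 1.071, -0.056], TCP at [200.68, 618.253, 219.79] pointing down, gripper open.
Joint ranges: [-2.53, 2.53], [-0.31, 2.02], [-1.57, 1.55], [0.28, 2.44], [-1.29, 4.43], [0.15, 1.84], [-2.92, 2.92]. Speed limits (rad/s): [2.57, 2.57, 3.14, 3.14, 3.14, 3.14, 3.14].

INTERFACE

Orientations are given as a rotation vector (axis times angle).
In Python, from station import ctrl gives the robot as it stands.
- The arm moves only by the tool jog_arm, never from a script. Its argument "motion" is a list of rows, each an object of numbers: "tx", "ty", "tz": the shift along the tool's x, y, z in mm; "rx", "ry", "rz": the turn, a rotation vector about the tool's x, y, z in degrees; "hand": the closure, from 0 (fully open) to 1 (shut). A call has 1 to 5 rows; each row is the pose to reach, as a shift and turn from the pose commanded when the call began, along the tool's axes at that moment; what a row does not reach only later rows make up. A row lasts 1/12 s, in which the tool goes at most 41.7 mm and 7.16 degrees, less where a joint would pass 70% of its speed; a pose out of reach is approached as far as the arm can. A call with a gripper value outside its range is refused whole. The fingers move at their own pace and stop on an object; "grip_force" is the grip in N (left out, the last holds). Time passes only in rows, so rows that repeat a pose let the fingers close. It gives the time, the measured TCP pose, the force, the opening and the grip force at its end, in the units of the state.
- ctrl.get_obs(): the state, without advancing time (a new reading comes with each control period).
- ctrl.read_camera(name): name is "scene" or "side" or "wrist"; returns the picture (384x512x3 uint8, red, green, blue); there is no depth.
- ctrl.get_calibration(name): a dict with "fx", "fy", "cx", "cy" (pixels), "view" (4x4, takes a point from world to camera coordinates). Camera axes: x right, y down, z forward; pixel columns grow to the right and rows downward; lengths in mm; the calibration is good to about 2 mm. A picture is of the moment at which its call begins: read the wrist's pose just before it. get_calibration takes no time and is no camera call; for the wrist camera it gives the pose at the moment of the call.
- ctrl.finish_job(): hands the job in; it is judged then, once.
Trained networks look in the newest picture that a camera, given by its name, has taken for a name from the list of things; names that differ only in an ending like _2 or _b are one class to them, and where a whole thing is asked for, a point or a joint stands for the part that bears it (a point fixed in the world has none). Each returns a list of dicts, best first, with "score" (0 to 1); they miss things now and then, are a little off and sometimes report something else, mostly with a low value. They report only what shows in the picture. A call takes as long as a camera call. They do not tell look-alikes from the thing itself.
- ctrl.search_frame(camera, target): "position" ([column, row] in pixels, amid what is visible of it).
- ctrl.tip_of(camera, target): "position" ([column, row] in pixels: a listed point, or the origin of a listed thing).
The state is a dict: "time_s": time; "qpos": joint angles; "qd": joint speeds; "joint_torque": joint torques, N m; "ee_pos": TCP position; "orientation": TCP orientation; "ft_force": force on the tool from outside, world axes, zero at the start; "wrist_torque": the same for the moment, N m; "gripper_width": opening from 0.0 (shut) to 1.0 (fully open); "grasp_force": force on a finger pad.
Only numpy, scipy, OpenCV 4.12 (cv2) and the standard library are available. Lean on these libraries where they do the work, as an engineer would, in place of code of your own. Each camera call takes 0.05 s, during which the arm holds its last target. There are 200 camera calls.

TASK

The run on the bench cut-off machine is finished: first swing its isolator lever round to OFF, so that the padlock eye on the lever lies right over the fixed eye on the switch plate, ready for a lock. Only then empty the catch tray: lay every spindle (square middle, round turned ends) level across the two notched rails of the V-rack, one to a notch pair, its round ends down in the notches and its square middle hanging between the rails, and put the plain square bar ends in the tote. The spindle already on the rack stays on it, and the tools lying about are left where they are.

Things in the scene. Friction and masses are not known exactly. Their poses are not given: they have to be found in the camera images.
- machine: Fixed bench machine: grey housing with green hood at the back, sheet-steel catch tray in front, sloping grey isolator console at the tray's left (+y). Origin on the bench top under the tray's middle; x points from tray to housing, y to the console, z up. Housing front (250 mm high) at x = +166 mm. Console: x -94 to +60, y 216 to 352 mm; its top slopes 30 degrees, 72 mm high in front, 158 mm behind.
- tray_floor (a point): Middle of the catch tray's floor, 12 mm above the bench; axes as the machine's. Inside the tray is 212 mm along x by 380 mm along y, with a low lip all round, 3 mm thick, its top 15 mm above the floor. A discharge chute from the housing hangs over the far edge from x = +107 mm on, 176 mm wide (y = -88 to +88 mm).
- isolator (a joint): Angle of the black isolator lever about the axis at isolator_hub, square to the sloping panel (it leans 30 degrees from vertical towards machine -x). 0 = ON, lever up the slope, away from the robot; grows counterclockwise seen from above; 1.571 = OFF, lever level along machine +y, eyes in line; stop at 1.59. Stiff (about 4 N at the lever's middle), stays where left; starts 0 to 0.25.
- isolator_hub (a point): Where the lever's axis meets the panel (fixed; axes as the machine's). The lever is a tapered black bar, 22 mm wide near the hub and 15 mm near its end, that reaches 74 mm out from the axis and stands 11 to 32 mm off the panel; its round hub has 24 mm radius and is as high.
- lever_eye (a point): Centre of the steel padlock eye (10 mm hole) at the outer end of the lever, 85 mm from the axis and 14.5 mm off the panel; moves with the lever. Its x axis points outward along the lever, z square off the panel.
- hasp_eye (a point): Point 14.5 mm off the panel, over the centre of the fixed padlock eye (10 mm hole) on the switch plate's tab, which sticks out past the console's +y edge. The lever's eye must come to this point.
- rack: Fixed V-rack, left or right of the robot: steel base 100 x 300 x 8 mm, two white notched rails along its y. Origin on the bench under its middle, z up. Rails 8 mm thick, middles at x = +34 and -34 mm (60 mm clear gap); 90-degree V notches 14 mm deep at y = -120, -60, 0, 60, 120 mm; rail tops 69 mm, notch bottoms 55 mm up. A seated spindle lies along x, its axis 68 mm up.
- tote: Fixed grey plastic open box, outside 150 (x) x 200 (y) x 70 mm high, walls and floor 4 mm, a small lip round the rim. Origin on the bench under its middle. Stands on the side where the rack does not.
- spindle_0: The spindle already on the rack (same shape as the others), in the notches at rack y = -120 mm. Origin at the middle of its axis.
- spindle_1: Steel spindle, 96 mm long, about 0.35 kg, loose in the catch tray (some may be absent): square middle 28 x 28 x 46 mm, and at each end a round journal of 18 mm diameter, 25 mm long. Origin at the middle of its axis, x along the axis; lies on a square face, axis 14 mm above the tray floor.
- spindle_2: Steel spindle, 96 mm long, about 0.35 kg, loose in the catch tray (some may be absent): square middle 28 x 28 x 46 mm, and at each end a round journal of 18 mm diameter, 25 mm long. Origin at the middle of its axis, x along the axis; lies on a square face, axis 14 mm above the tray floor.
- spindle_3: Steel spindle, 96 mm long, about 0.35 kg, loose in the catch tray (some may be absent): square middle 28 x 28 x 46 mm, and at each end a round journal of 18 mm diameter, 25 mm long. Origin at the middle of its axis, x along the axis; lies on a square face, axis 14 mm above the tray floor.
- spindle_4: Steel spindle, 96 mm long, about 0.35 kg, loose in the catch tray (some may be absent): square middle 28 x 28 x 46 mm, and at each end a round journal of 18 mm diameter, 25 mm long. Origin at the middle of its axis, x along the axis; lies on a square face, axis 14 mm above the tray floor.
- barend_1: Plain square steel bar end, 28 x 28 x 62 mm, about 0.36 kg, loose in the catch tray (some may be absent). Origin at its middle, x along its length, 14 mm above the tray floor.
- barend_2: Plain square steel bar end, 28 x 28 x 62 mm, about 0.36 kg, loose in the catch tray (some may be absent). Origin at its middle, x along its length, 14 mm above the tray floor.
- barend_3: Plain square steel bar end, 28 x 28 x 62 mm, about 0.36 kg, loose in the catch tray (some may be absent). Origin at its middle, x along its length, 14 mm above the tray floor.
- caliper: Bystander: steel vernier caliper, 71 x 220 x 10 mm, lying flat on the right of the bench.
- tape_measure: Bystander: yellow tape measure, 35 x 80 x 69 mm, standing in front of the tray.
- wrench: Bystander: combination wrench, 159 x 28 x 6 mm, lying on the left of the bench.
- blue_tin: Bystander: open blue tin, 69 mm across, 87 mm high, right of the machine. Origin under its middle.
Things that resemble listed ones, but are neither listed nor needed, are in the scene too. What is shaped like the barend_3 but orange is not meant.

How it is judged (in metres and radians):
On the way:
1. the isolator lever is at OFF, its padlock eye in line with the fixed eye (distance between lever_eye and hasp_eye below 0.0045 m), for 0.3 s.
At the end, for the whole second after the job is handed in: Lever eye within 4.5 mm of its place over the fixed eye; every spindle seated in a notch pair: axis 64 to 72 mm above the rack's foot, middle within 9.5 mm of midway between the rails, axis within 0.10 rad of the rack's x; every bar end inside the tote; all at rest (distance between lever_eye and hasp_eye below 0.0045 m and z of spindle_0 in the frame of rack between 0.0637 and 0.072 m and x of spindle_0 in the frame of rack between -0.0095 and 0.0095 m and y of spindle_0 in the frame of rack between -0.128 and 0.128 m and angle between the x axis of each of spindle_0, spindle_1, spindle_2, spindle_3, spindle_4 and the x axis of rack, either way round below 0.1 rad and linear speed of each of spindle_0, spindle_1, spindle_2, spindle_3, spindle_4, barend_1, barend_2, barend_3 below 0.02 m/s and z of spindle_1 in the frame of rack between 0.0637 and 0.072 m and x of spindle_1 in the frame of rack between -0.0095 and 0.0095 m and y of spindle_1 in the frame of rack between -0.128 and 0.128 m and z of spindle_2 in the frame of rack between 0.0637 and 0.072 m and x of spindle_2 in the frame of rack between -0.0095 and 0.0095 m and y of spindle_2 in the frame of rack between -0.128 and 0.128 m and z of spindle_3 in the frame of rack between 0.0637 and 0.072 m and x of spindle_3 in the frame of rack between -0.0095 and 0.0095 m and y of spindle_3 in the frame of rack between -0.128 and 0.128 m and z of spindle_4 in the frame of rack between 0.0637 and 0.072 m and x of spindle_4 in the frame of rack between -0.0095 and 0.0095 m and y of spindle_4 in the frame of rack between -0.128 and 0.128 m and x of barend_1 in the frame of tote between -0.068 and 0.068 m and y of barend_1 in the frame of tote between -0.093 and 0.093 m and z of barend_1 in the frame of tote between 0 and 0.065 m and x of barend_2 in the frame of tote between -0.068 and 0.068 m and y of barend_2 in the frame of tote between -0.093 and 0.093 m and z of barend_2 in the frame of tote between 0 and 0.065 m and x of barend_3 in the frame of tote between -0.068 and 0.068 m and y of barend_3 in the frame of tote between -0.093 and 0.093 m and z of barend_3 in the frame of tote between 0 and 0.065 m); the robot touches nothing.
It fails at once if a part is lifted out of the catch tray while the isolator is not yet at OFF (value of joint isolator below 1.4 rad and height (world z) of any of spindle_1, spindle_2, spindle_3, spindle_4, barend_1, barend_2, barend_3 above 0.1 m).
It fails at once if a tool lying about is pushed more than 5 cm or the blue tin is tipped over (distance of any of caliper, tape_measure, wrench, blue_tin from where it was at the start of the episode above 0.05 m or angle between blue_tin's own z axis and vertical above 0.6 rad).
Of spindle_1, spindle_2, spindle_3, spindle_4 only 3 to 4 are there at a start; the rules pass over those that are not, and their reading is None.
Of barend_1, barend_2, barend_3 only 2 to 3 are there at a start; the rules pass over those that are not, and their reading is None.
At some moment in a run one of barend_1, barend_2, barend_3 may be knocked a few centimetres aside while the robot is not near it.
Once in a run the grip may slacken for a moment while it holds something.
It also fails if it takes over 210 s, if anything falls off the work surface, if the arm or the gripper's body presses on something with over 40 N, if the wrist force passes 120 N, or if a joint passes its speed limit or range.

## Working session

There is one attempt and no reset: what is moved stays moved. The work goes in short steps, Python scripts to look and compute and a tool call to move; the robot and the scene stay as the last step left them, time stands still between calls to the robot, and variables do not carry over. Pictures are saved under pics/ and viewed, at most 14 in all, crops included, and the job is handed in when it is done.

Besides the shell and the picture viewer there is one more tool, called after ">>>" by a JSON object that holds its "fn" and its "kwargs", one argument or row to a line. jog_arm: Moves the arm, as the interface text tells. Its arguments: {"type":"object","properties":{"motion":{"type":"array"},"grip_force":{"type":"number"}},"required":["motion"]}

```bash
mkdir -p pics; ls
cat > h.py <<'E'
import numpy as np, cv2
from scipy.spatial.transform import Rotation as R
from station import ctrl
def cal(n):
    c=ctrl.get_calibration(n); return c, np.array(c["view"],float)
def ray(n,uv,z,c=None):
    """world point on pixel ray at height z"""
    c,V=c or cal(n)
    d=np.array([(uv[0]-c["cx"])/c["fx"],(uv[1]-c["cy"])/c["fy"],1.])
    Ri=V[:3,:3].T; o=-Ri@V[:3,3]; d=Ri@d
    return o+d*(z-o[2])/d[2]
def proj(n,p,c=None):
    c,V=c or cal(n); q=V[:3,:3]@np.asarray(p,float)+V[:3,3]
    return np.array([c["fx"]*q[0]/q[2]+c["cx"],c["fy"]*q[1]/q[2]+c["cy"]])
def snap(n,f=None):
    im=np.asarray(ctrl.read_camera(n))
    if f: cv2.imwrite("pics/"+f,im[:,:,::-1])
    return im
E
python3 - <<'E'
from h import *
o=ctrl.get_obs(); print({k:np.round(v,3).tolist() for k,v in o.items()})
a=snap("scene"); cs=cal("scene")
print(cs)
for t,z in [("machine",0),("tray_floor",12),("isolator_hub",110),("lever_eye",140),("hasp_eye",110),("rack",0),("tote",0),("spindle_1",26),("spindle_0",68),("barend_1",26),("blue_tin",0),("tape_measure",0),("wrench",3),("caliper",5)]:
    for d in ctrl.tip_of("scene",t)[:8]:
        print(t,round(d["score"],2),np.round(d["position"],1),np.round(ray("scene",d["position"],z,cs)))
b=snap("side"); cd=cal("side"); print(cd)
for t,z in [("isolator_hub",110),("lever_eye",140),("hasp_eye",110),("rack",0),("tote",0),("spindle_1",26),("barend_1",26),("tray_floor",12)]:
    for d in ctrl.tip_of("side",t)[:8]:
        print(t,round(d["score"],2),np.round(d["position"],1),np.round(ray("side",d["position"],z,cd)))
cv2.imwrite("pics/a.png",cv2.resize(a[:,:,::-1],(800,600)))
cv2.imwrite("pics/b.png",cv2.resize(b[:,:,::-1],(800,600)))
E
```

```text
pics
{'time_s': 0.0, 'qpos': [-1.3, 0.468, -0.012, 1.604, 0.006, 1.071, -0.056], 'qd': [-0.001, 0.0, 0.0, 0.001, 0.002, -0.0, -0.0], 'joint_torque': [0.001, -53.24, 0.022, -25.13, 0.012, 0.008, 0.0], 'ee_pos': [200.529, 617.664, 218.83], 'orientation': [-0.491, -3.103, 0.003], 'ft_force': [-0.21, 0.339, -1.115], 'wrist_torque': [-0.032, -0.032, 0.002], 'grasp_force': 0.0, 'gripper_width': 1.0}
({'fx': 421.7340984398995, 'fy': 421.7340984398995, 'cx': 264.29820064047476, 'cy': 194.46238610886792, 'view': array([[ 8.00243420e-01, -5.99502008e-01,  1.44156809e-02,
        -4.00747428e+02],
       [-3.58934453e-01, -4.98103125e-01, -7.89341077e-01,
         3.17010442e+02],
       [ 4.80392056e-01,  6.26490718e-01, -6.13785673e-01,
         1.16648786e+03],
       [ 0.00000000e+00,  0.00000000e+00,  0.00000000e+00,
         1.00000000e+00]])}, array([[ 8.00243420e-01, -5.99502008e-01,  1.44156809e-02,
        -4.00747428e+02],
       [-3.58934453e-01, -4.98103125e-01, -7.89341077e-01,
         3.17010442e+02],
       [ 4.80392056e-01,  6.26490718e-01, -6.13785673e-01,
         1.16648786
[... 2535 characters left out ...]
64. -146.  140.]
hasp_eye 0.49 [309.3 205.5] [646. -75. 110.]
hasp_eye 0.45 [302.3 220.3] [ 594. -115.  110.]
rack 0.76 [192.9 186.4] [433. 293.   0.]
tote 0.96 [291.6 310.9] [ 451. -289.    0.]
spindle_1 0.75 [310.5 203.5] [713.   1.  26.]
spindle_1 0.59 [206.5 191.2] [451. 220.  26.]
spindle_1 0.53 [310.6 253.5] [ 592. -170.   26.]
spindle_1 0.51 [279.8 217.3] [595.  -3.  26.]
spindle_1 0.5 [267.2 199.6] [603.  85.  26.]
barend_1 0.77 [170.6 211. ] [314. 191.  26.]
barend_1 0.68 [343.6 240.2] [ 706. -177.   26.]
barend_1 0.55 [324.8 221.6] [704. -88.  26.]
barend_1 0.55 [207.8 191.2] [455. 218.  26.]
barend_1 0.5 [290.6 232.3] [588. -73.  26.]
tray_floor 0.94 [302.8 218.8] [661. -33.  12.]
```

View pics/a.png

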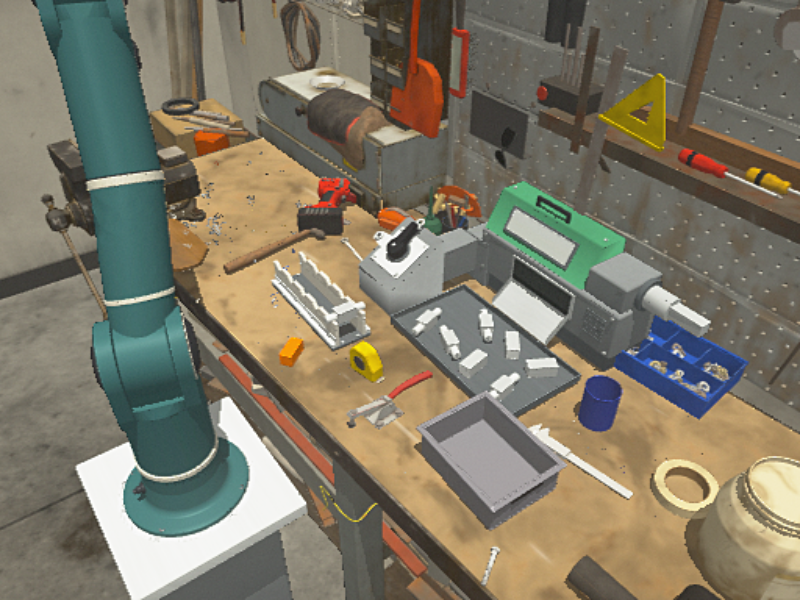

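View pics/b.png

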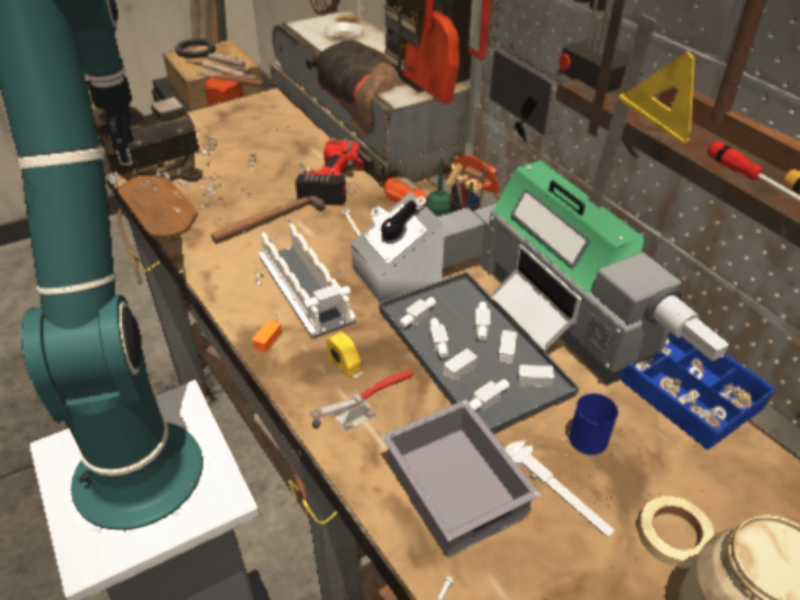

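The pictures show seven steel-coloured parts in the tray. Positions below are 800 x 600 pixels in the first picture.
- **Spindles (four, stepped ends):** (427,320), (450,341), (486,325) and (504,386).
- **Plain bar ends (three):** (473,360), (513,345) and (543,367).
- **Look-alikes to leave alone:** the orange block at (291,351) and the spindle_0 on the rack near (345,318).
- **Isolator:** the black lever is at (403,240) on the white plate.

Next I move over the isolator.

```bash
cat >> h.py <<'E'
def pose(o=None):
    o=o or ctrl.get_obs(); return np.array(o["ee_pos"]), R.from_rotvec(o["orientation"])
def down(yaw):
    """tool pointing down, tool x at world angle yaw (deg)"""
    return R.from_euler("z",yaw,degrees=True)*R.from_rotvec([np.pi,0,0])
def plan(p,r,q,s,n=1):
    d=(r.inv()*s).as_rotvec()
    for i in range(n):
        p1=p+(q-p)/n*(i+1); p0=p+(q-p)/n*i; r0=r*R.from_rotvec(d*i/n)
        t=r0.inv().apply(p1-p0)
        print("t",np.round(t,1),"r",np.round(np.degrees(d/n),2))
    return q,s
E
python3 - <<'E'
from h import *
p,r=pose()
plan(p,r,np.array([590.,235,380]),down(0),5)
E
```

```text
t [-97.7 -48.9 -32. ] r [ 0.   0.  32.4]
t [-108.7   11.1  -32. ] r [ 0.   0.  32.4]
t [-85.8  67.6 -32. ] r [ 0.   0.  32.4]
t [-36.2 103.1 -32. ] r [ 0.   0.  32.4]
t [ 24.7 106.4 -32. ] r [ 0.   0.  32.4]
```

>>> {"fn": "jog_arm", "kwargs": {
  "motion": [
    {"tx": -98, "ty": -49, "tz": -32, "rz": 32.4},
    {"tx": -98, "ty": -49, "tz": -32, "rz": 32.4},
    {"tx": -98, "ty": -49, "tz": -32, "rz": 32.4},
    {"tx": -98, "ty": -49, "tz": -32, "rz": 32.4},
    {"tx": -98, "ty": -49, "tz": -32, "rz": 32.4}
  ]
}}

```text
schema error: expected keys tx, ty, tz, rx, ry, rz, hand
```

>>> {"fn": "jog_arm", "kwargs": {
  "motion": [
    {"tx": -109, "ty": 11, "tz": -32, "rz": 32.4},
    {"tx": -109, "ty": 11, "tz": -32, "rz": 32.4},
    {"tx": -109, "ty": 11, "tz": -32, "rz": 32.4},
    {"tx": -109, "ty": 11, "tz": -32, "rz": 32.4},
    {"tx": -109, "ty": 11, "tz": -32, "rz": 32.4}
  ]
}}

```text
schema error: expected keys tx, ty, tz, rx, ry, rz, hand
```

>>> {"fn": "jog_arm", "kwargs": {
  "motion": [
    {"tx": -86, "ty": 68, "tz": -32, "rz": 32.4},
    {"tx": -86, "ty": 68, "tz": -32, "rz": 32.4},
    {"tx": -86, "ty": 68, "tz": -32, "rz": 32.4},
    {"tx": -86, "ty": 68, "tz": -32, "rz": 32.4},
    {"tx": -86, "ty": 68, "tz": -32, "rz": 32.4}
  ]
}}

```text
schema error: expected keys tx, ty, tz, rx, ry, rz, hand
```

>>> {"fn": "jog_arm", "kwargs": {
  "motion": [
    {"tx": -36, "ty": 103, "tz": -32, "rz": 32.4},
    {"tx": -36, "ty": 103, "tz": -32, "rz": 32.4},
    {"tx": -36, "ty": 103, "tz": -32, "rz": 32.4},
    {"tx": -36, "ty": 103, "tz": -32, "rz": 32.4},
    {"tx": -36, "ty": 103, "tz": -32, "rz": 32.4}
  ]
}}

```text
schema error: expected keys tx, ty, tz, rx, ry, rz, hand
```

>>> {"fn": "jog_arm", "kwargs": {
  "motion": [
    {"tx": 25, "ty": 106, "tz": -32, "rz": 32.4},
    {"tx": 25, "ty": 106, "tz": -32, "rz": 32.4},
    {"tx": 25, "ty": 106, "tz": -32, "rz": 32.4},
    {"tx": 25, "ty": 106, "tz": -32, "rz": 32.4},
    {"tx": 25, "ty": 106, "tz": -32, "rz": 32.4}
  ]
}}

```text
schema error: expected keys tx, ty, tz, rx, ry, rz, hand
```

Run:
```python
from h import *
o=ctrl.get_obs(); p,r=pose(o); print(p, o["orientation"], np.round(o["qpos"],2))
a=snap("wrist"); c=cal("wrist"); V=c[1]
print("cam pos",-V[:3,:3].T@V[:3,3], "\n",np.round(V[:3,:3],3), c[0]["fx"])
for t,z in [("isolator_hub",115),("lever_eye",160),("hasp_eye",130),("tray_floor",12),("rack",0),("spindle_1",26),("barend_1",26)]:
    for d in ctrl.tip_of("wrist",t)[:6]:
        print(t,round(d["score"],2),np.round(d["position"],1),np.round(ray("wrist",d["position"],z,c),1))
cv2.imwrite("pics/c.png",cv2.resize(a[:,:,::-1],(800,600)))
```

```text
[200.66941955 618.23756336 219.77828263] [ 4.90963289e-01  3.10296062e+00 -3.16312150e-05] [-1.3   0.47 -0.01  1.6   0.01  1.07 -0.06]
cam pos [125.34424248 642.78607928 372.90536267] 
 [[ 0.308  0.952  0.   ]
 [ 0.905 -0.293  0.309]
 [ 0.294 -0.095 -0.951]] 271.7339040257815
rack 0.59 [115.7 350.7] [443.9 287.9   0. ]
barend_1 0.89 [ 18.1 312.9] [305.7 202.2  26. ]
```

View pics/c.png

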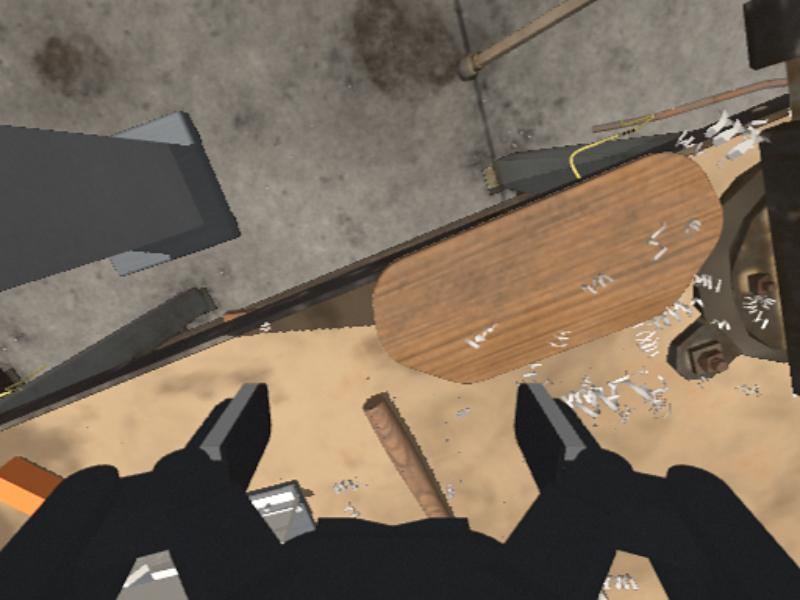

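The call needs all keys in every row, so the arm has not moved. I'll send the moves again with full rows. The picture only showed the bench's left end.

>>> {"fn": "jog_arm", "kwargs": {
  "motion": [
    {"tx": -98, "ty": -49, "tz": -32, "rx": 0, "ry": 0, "rz": 32.4, "hand": 0},
    {"tx": -98, "ty": -49, "tz": -32, "rx": 0, "ry": 0, "rz": 32.4, "hand": 0},
    {"tx": -98, "ty": -49, "tz": -32, "rx": 0, "ry": 0, "rz": 32.4, "hand": 0},
    {"tx": -98, "ty": -49, "tz": -32, "rx": 0, "ry": 0, "rz": 32.4, "hand": 0},
    {"tx": -98, "ty": -49, "tz": -32, "rx": 0, "ry": 0, "rz": 32.4, "hand": 0}
  ]
}}

```text
time_s: 2.02
ee_pos: [281.6, 539.9, 253.1]
orientation: [1.352, 2.835, 0.003]
ft_force: [0.2, 0.4, -0.0]
gripper_width: 0.997
grasp_force: 0.0
```

>>> {"fn": "jog_arm", "kwargs": {
  "motion": [
    {"tx": -109, "ty": 11, "tz": -32, "rx": 0, "ry": 0, "rz": 32.4, "hand": 0},
    {"tx": -109, "ty": 11, "tz": -32, "rx": 0, "ry": 0, "rz": 32.4, "hand": 0},
    {"tx": -109, "ty": 11, "tz": -32, "rx": 0, "ry": 0, "rz": 32.4, "hand": 0},
    {"tx": -109, "ty": 11, "tz": -32, "rx": 0, "ry": 0, "rz": 32.4, "hand": 0},
    {"tx": -109, "ty": 11, "tz": -32, "rx": 0, "ry": 0, "rz": 32.4, "hand": 0}
  ]
}}

```text
time_s: 2.43
ee_pos: [359.3, 462.7, 285.0]
orientation: [2.09, 2.345, 0.003]
ft_force: [-0.8, 0.4, -0.5]
gripper_width: 0.998
grasp_force: 0.0
```

>>> {"fn": "jog_arm", "kwargs": {
  "motion": [
    {"tx": -86, "ty": 68, "tz": -32, "rx": 0, "ry": 0, "rz": 32.4, "hand": 0},
    {"tx": -86, "ty": 68, "tz": -32, "rx": 0, "ry": 0, "rz": 32.4, "hand": 0},
    {"tx": -86, "ty": 68, "tz": -32, "rx": 0, "ry": 0, "rz": 32.4, "hand": 0},
    {"tx": -86, "ty": 68, "tz": -32, "rx": 0, "ry": 0, "rz": 32.4, "hand": 0},
    {"tx": -86, "ty": 68, "tz": -32, "rx": 0, "ry": 0, "rz": 32.4, "hand": 0}
  ]
}}

```text
time_s: 2.85
ee_pos: [437.3, 385.6, 316.9]
orientation: [2.661, 1.669, 0.003]
ft_force: [-0.7, 1.3, -0.1]
gripper_width: 1.001
grasp_force: 0.0
```

Run:
```python
from h import *
o=ctrl.get_obs(); p,r=pose(o); print(o["time_s"],p, o["orientation"], np.round(o["qpos"],2))
plan(p,r,np.array([590.,235,380]),down(0),2)
```

```text
2.85 [437.33659085 385.57153462 316.89818796] [2.66140161 1.66928821 0.00324975] [-1.12  0.27  0.42  1.68 -0.12  1.21 -1.12]
t [-34.5 101.5 -31.5] r [ 0.   -0.06 32.1 ]
t [ 24.7 104.3 -31.5] r [ 0.   -0.06 32.1 ]
```

>>> {"fn": "jog_arm", "kwargs": {
  "motion": [
    {"tx": -35, "ty": 102, "tz": -32, "rx": 0, "ry": 0, "rz": 32.1, "hand": 0},
    {"tx": -35, "ty": 102, "tz": -32, "rx": 0, "ry": 0, "rz": 32.1, "hand": 0},
    {"tx": -35, "ty": 102, "tz": -32, "rx": 0, "ry": 0, "rz": 32.1, "hand": 0},
    {"tx": -35, "ty": 102, "tz": -32, "rx": 0, "ry": 0, "rz": 32.1, "hand": 0},
    {"tx": -35, "ty": 102, "tz": -32, "rx": 0, "ry": 0, "rz": 32.1, "hand": 0}
  ]
}}

```text
time_s: 3.27
ee_pos: [514.4, 310.3, 348.7]
orientation: [3.019, 0.869, 0.003]
ft_force: [0.3, 1.5, 0.3]
gripper_width: 0.999
grasp_force: 0.0
```

>>> {"fn": "jog_arm", "kwargs": {
  "motion": [
    {"tx": 25, "ty": 104, "tz": -32, "rx": 0, "ry": 0, "rz": 32.1, "hand": 0},
    {"tx": 25, "ty": 104, "tz": -32, "rx": 0, "ry": 0, "rz": 32.1, "hand": 0},
    {"tx": 25, "ty": 104, "tz": -32, "rx": 0, "ry": 0, "rz": 32.1, "hand": 0},
    {"tx": 25, "ty": 104, "tz": -32, "rx": 0, "ry": 0, "rz": 32.1, "hand": 0},
    {"tx": 25, "ty": 104, "tz": -32, "rx": 0, "ry": 0, "rz": 32.1, "hand": 0}
  ]
}}

```text
time_s: 3.68
ee_pos: [591.3, 236.0, 380.5]
orientation: [3.141, 0.001, 0.003]
ft_force: [0.4, 0.5, 0.2]
gripper_width: 1.003
grasp_force: 0.0
```

```bash
cat > look.py <<'E'
from h import *
import sys
def look(f,L=[("isolator_hub",115),("lever_eye",160),("hasp_eye",130),("tray_floor",12),("rack",0),("spindle_1",26),("barend_1",26)]):
    o=ctrl.get_obs(); p,r=pose(o); print(o["time_s"],np.round(p,1), np.round(o["orientation"],3), np.round(o["qpos"],2))
    a=snap("wrist"); c=cal("wrist")
    for t,z in L:
        for d in ctrl.tip_of("wrist",t)[:6]:
            print(t,round(d["score"],2),np.round(d["position"],1),np.round(ray("wrist",d["position"],z,c),1))
    cv2.imwrite("pics/"+f,cv2.resize(a[:,:,::-1],(800,600)))
    np.savez("pics/"+f[:-4]+".npz",a=a,V=c[1],k=[c[0][x] for x in("fx","fy","cx","cy")])
if __name__=="__main__": look(sys.argv[1])
E
python3 look.py c.png
```

```text
3.6833 [591.3 236.  380.5] [3.141e+00 1.000e-03 3.000e-03] [-0.94  0.38  0.71  1.47 -0.25  1.39 -1.79]
isolator_hub 0.71 [247.9 131.5] [634.1 242.1 115. ]
lever_eye 0.79 [240.6  79.4] [702.4 250.9 160. ]
hasp_eye 0.72 [191.3 134.7] [630.5 324.3 130. ]
hasp_eye 0.52 [280.3 233.2] [473.2 189.  130. ]
tray_floor 0.82 [399.5 115.1] [656. -36.  12.]
rack 0.91 [221.9 220.6] [439.1 298.5   0. ]
spindle_1 0.87 [329.8 145.8] [601.3  91.2  26. ]
spindle_1 0.84 [385.9  88.3] [701.1   2.7  26. ]
spindle_1 0.78 [470.7 149.2] [ 596.  -171.6   26. ]
spindle_1 0.75 [281. 234.] [420.9 174.9  26. ]
spindle_1 0.67 [375.8 147.3] [598.8   5.5  26. ]
barend_1 0.97 [486.5  88.1] [ 702.1 -172.4   26. ]
barend_1 0.95 [422.2 150. ] [594.2 -81.6  26. ]
barend_1 0.93 [436.1  89.5] [699.5 -85.1  26. ]
```

View pics/c.png

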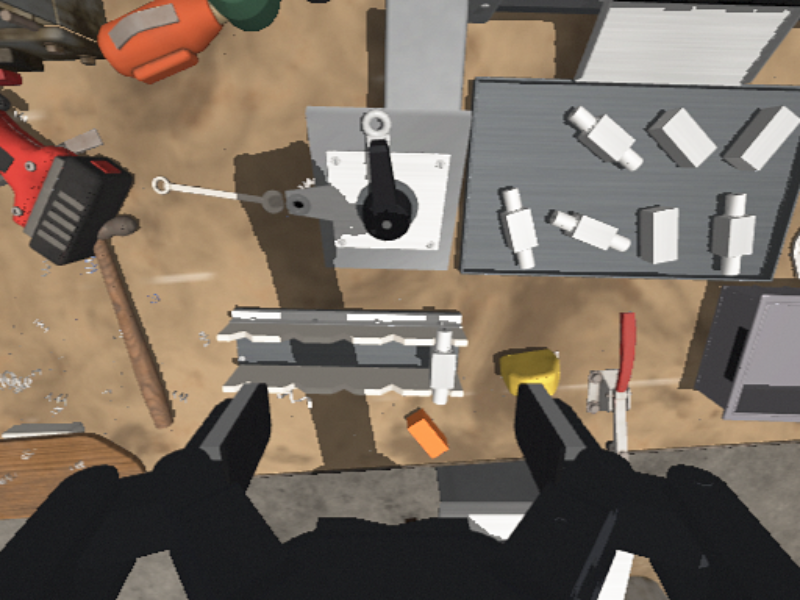

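The picture is clear. The lever points up the slope at (378,170), with its eye at (375,124), and the hasp tab is at (300,203). Tray parts:

| Part | Pixels |
|---|---|
| Spindles | (605,138), (518,228), (590,231), (734,233) |
| Bar ends | (682,138), (762,138), (660,235) |

The rack is at (345,350) with spindle_0 at (443,367). The orange block at (427,433) is left alone.

Run:
```python
from h import *
D=np.load("pics/c.npz"); k=D["k"]; c=(dict(zip(("fx","fy","cx","cy"),k)),D["V"])
for n,uv in dict(FL=(475,78),NL=(461,272),NR=(778,279)).items(): print(n,np.round(ray("w",np.array(uv)*.64,27,c),1))
# fit machine yaw/pos from tray, hub, hasp with hub z from slope
im=D["a"]
crop=im[40:190,180:330]; cv2.imwrite("pics/d.png",cv2.resize(crop[:,:,::-1],None,fx=4,fy=4,interpolation=cv2.INTER_CUBIC))
o=-D["V"][:3,:3].T@D["V"][:3,3]; print("cam",o)
for z in (115,125,147): print(z, ray("w",(247.9,131.5),z,c))
```

```text
FL [760.3 149.3  27. ]
NL [547.6 152.9  27. ]
NR [ 540.2 -237.2   27. ]
cam [668.96836174 237.85909172 533.10484443]
115 [634.07462882 242.1179454  115.        ]
125 [634.90919779 242.0160845  125.        ]
147 [636.74524953 241.79199051 147.        ]
```

View pics/d.png

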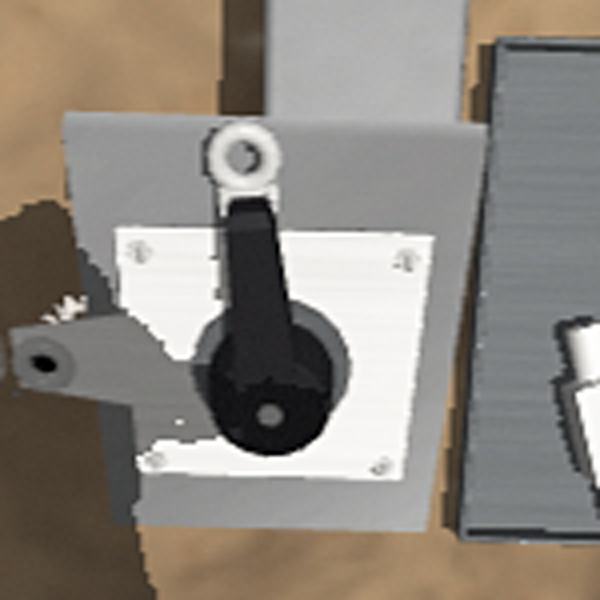

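Eye at about (242,155) in the crop, hub screw at (270,415), fixed eye at (44,363). Solving for the isolator's geometry.

```bash
cat > iso.py <<'E'
from h import *
from scipy.optimize import least_squares
yaw=-1.0; Rm=R.from_euler("z",yaw,degrees=True); O=np.array([652.,-42,0])
sl=np.radians(30)
ex=Rm.apply([np.cos(sl),0,np.sin(sl)]); ey=Rm.apply([0,1,0]); n=np.cross(ex,ey)
def pt(h,th,rad,off): return h+rad*(np.cos(th)*ex+np.sin(th)*ey)+off*n
def hub(x,y): # machine coords on panel
    return O+Rm.apply([x,y,72+(x+94)*86/154])
E
python3 - <<'E'
from iso import *
D=np.load("pics/c.npz"); c=(dict(zip(("fx","fy","cx","cy"),D["k"])),D["V"])
obs=[((247.5,143.75),lambda h,t:pt(h,0,0,32)),((247.9,131.5),lambda h,t:pt(h,0,0,0)),((240.5,78.9),lambda h,t:pt(h,t,85,14.5)),((191.2,132.7),lambda h,t:pt(h,np.pi/2,85,12))]
def f(v): 
    h=hub(v[0],v[1])+np.array([0,0,v[3]]); return np.concatenate([np.concatenate([proj("w",g(h,v[2]),c)-u for u,g in obs]),[v[3]/5]])
s=least_squares(f,[-17,284,.1,0]); print(s.x,np.round(s.fun,1)); print(hub(*s.x[:2])+[0,0,s.x[3]],n,ex)
E
```

```text
[-2.12408408e+01  2.83398314e+02  1.19947461e-01  7.51584298e-03] [ 0.3 -0.5  0.3 -1.2  0.1  0.6 -0.6  1.   0. ]
[635.70837682 241.72585439 112.63925409] [-0.49992385  0.0087262   0.8660254 ] [ 0.8658935  -0.01511423  0.5       ]
```

```bash
cat >> iso.py <<'E'
H=np.array([635.7,241.7,112.6])
def lev(th,rad,off):
    x=np.cos(th)*ex+np.sin(th)*ey; z=-n; y=np.cross(z,x)
    return pt(H,th,rad,off), R.from_matrix(np.c_[x,y,z])
E
python3 - <<'E'
from iso import *
p,r=pose(); q,s=lev(.12,50,110); print(q)
plan(p,r,q,s,1)
for i in range(1,6):
    a=np.radians(5.6*i); print(np.round([-50+50*np.cos(a),-50*np.sin(a),-5.6*i],1))
E
```

```text
[623.79616749 247.89430431 232.68301031]
t [ 34.5  -8.5 147.1] r [-2.26 29.93 -5.05]
[-0.2 -4.9 -5.6]
[ -1.   -9.7 -11.2]
[ -2.1 -14.5 -16.8]
[ -3.8 -19.1 -22.4]
[ -5.9 -23.5 -28. ]
```

>>> {"fn": "jog_arm", "kwargs": {
  "motion": [
    {"tx": 34.5, "ty": -8.5, "tz": 147, "rx": -2.26, "ry": 29.93, "rz": -5.05, "hand": 0.25},
    {"tx": 34.5, "ty": -8.5, "tz": 147, "rx": -2.26, "ry": 29.93, "rz": -5.05, "hand": 0.25},
    {"tx": 34.5, "ty": -8.5, "tz": 147, "rx": -2.26, "ry": 29.93, "rz": -5.05, "hand": 0.25},
    {"tx": 34.5, "ty": -8.5, "tz": 147, "rx": -2.26, "ry": 29.93, "rz": -5.05, "hand": 0.25},
    {"tx": 34.5, "ty": -8.5, "tz": 147, "rx": -2.26, "ry": 29.93, "rz": -5.05, "hand": 0.25}
  ]
}}

```text
time_s: 4.5
ee_pos: [623.4, 247.3, 231.5]
orientation: [3.002, 0.15, 0.782]
ft_force: [0.6, -0.8, -0.6]
gripper_width: 0.754
grasp_force: 0.0
```

>>> {"fn": "jog_arm", "kwargs": {
  "motion": [
    {"tx": 0, "ty": 0, "tz": 0, "rx": 0, "ry": 0, "rz": 0, "hand": 0.25}
  ]
}}

```text
time_s: 4.58
ee_pos: [615.8, 246.2, 225.1]
orientation: [3.001, 0.155, 0.759]
ft_force: [-2.2, 0.1, -1.3]
gripper_width: 0.749
grasp_force: 0.0
```

Run:
```python
from iso import *
from look import look
p,r=pose(); q,s=lev(.12,50,32); plan(p,r,q,s,1)
look("e.png",[])
```

```text
t [12.9 -0.9 75.1] r [0.26 1.59 0.17]
4.5833 [615.8 246.2 225.1] [3.001 0.155 0.759] [-1.19  0.36  0.78  1.98 -0.    0.47 -1.97]
```

View pics/e.png

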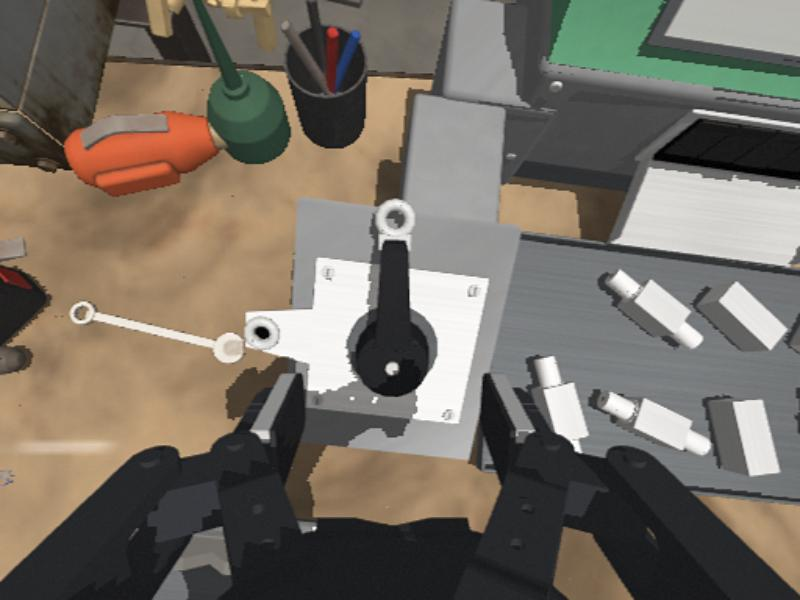

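The lever sits midway between the fingers (lever at about x=395, finger gap 300 to 487). I'll let the arm settle before descending.

>>> {"fn": "jog_arm", "kwargs": {
  "motion": [
    {"tx": 0, "ty": 0, "tz": 0, "rx": 0, "ry": 0, "rz": 0, "hand": 0.25},
    {"tx": 0, "ty": 0, "tz": 0, "rx": 0, "ry": 0, "rz": 0, "hand": 0.25},
    {"tx": 0, "ty": 0, "tz": 0, "rx": 0, "ry": 0, "rz": 0, "hand": 0.25}
  ]
}}

```text
time_s: 4.88
ee_pos: [627.0, 247.4, 237.0]
orientation: [3.003, 0.142, 0.784]
ft_force: [-0.0, 0.9, -0.4]
gripper_width: 0.746
grasp_force: 0.0
```

Run:
```python
from iso import *
D=np.load("pics/e.npz"); c=(dict(zip(("fx","fy","cx","cy"),D["k"])),D["V"])
for u,t in [((391,368),pt(H,0,0,32)),((396,218),pt(H,.12,85,14.5)),((262,332),pt(H,np.pi/2,85,10))]: print(np.array(u)*.64, proj("w",t,c))
p,r=pose(); print(p,np.round(ctrl.get_obs()["qpos"],2)); q,s=lev(.12,50,32); plan(p,r,q,s,1)
```

```text
[250.24 235.52] [250.68858655 240.9085784 ]
[253.44 139.52] [250.73666988 148.25605218]
[167.68 212.48] [167.32566527 221.33591109]
[627.04197081 247.39439129 237.01870019] [-1.19  0.36  0.78  1.96 -0.01  0.47 -1.97]
t [-3.9 -1.  80.2] r [ 0.    0.71 -0.43]
```

>>> {"fn": "jog_arm", "kwargs": {
  "motion": [
    {"tx": -4, "ty": -1, "tz": 15, "rx": 0, "ry": 0.7, "rz": -0.4, "hand": 0.25},
    {"tx": -4, "ty": -1, "tz": 30, "rx": 0, "ry": 0.7, "rz": -0.4, "hand": 0.25},
    {"tx": -4, "ty": -1, "tz": 30, "rx": 0, "ry": 0.7, "rz": -0.4, "hand": 0.25},
    {"tx": -4, "ty": -1, "tz": 30, "rx": 0, "ry": 0.7, "rz": -0.4, "hand": 0.25},
    {"tx": -4, "ty": -1, "tz": 30, "rx": 0, "ry": 0.7, "rz": -0.4, "hand": 0.25}
  ]
}}

```text
time_s: 5.3
ee_pos: [636.4, 247.0, 207.0]
orientation: [2.996, 0.154, 0.798]
ft_force: [0.7, 0.6, 0.1]
gripper_width: 0.747
grasp_force: 0.0
```

>>> {"fn": "jog_arm", "kwargs": {
  "motion": [
    {"tx": 0, "ty": 0, "tz": 0, "rx": 0, "ry": 0, "rz": 0, "hand": 0.25},
    {"tx": 0, "ty": 0, "tz": 0, "rx": 0, "ry": 0, "rz": 0, "hand": 0.25},
    {"tx": 0, "ty": 0, "tz": 0, "rx": 0, "ry": 0, "rz": 0, "hand": 0.25}
  ]
}}

```text
time_s: 5.55
ee_pos: [635.3, 247.7, 206.3]
orientation: [2.997, 0.156, 0.797]
ft_force: [0.6, 0.1, 0.7]
gripper_width: 0.752
grasp_force: 0.0
```

```bash
sed -i 's/    a=snap("wrist"); c=cal("wrist")/    c=cal("wrist"); a=snap("wrist")/' look.py
python3 - <<'E'
from iso import *
from look import look
p,r=pose(); q,s=lev(.12,50,32); plan(p,r,q,s,1)
look("e.png",[("isolator_hub",115),("lever_eye",160),("hasp_eye",130)])
c=cal("wrist"); print(proj("w",pt(H,0,0,0),c),proj("w",pt(H,.12,85,14.5),c),proj("w",pt(H,np.pi/2,85,14.5),c))
E
```

```text
t [ 3.3  0.4 49.3] r [0.03 0.17 0.12]
5.55 [635.3 247.7 206.3] [2.997 0.156 0.797] [-1.14  0.41  0.73  1.97 -0.04  0.4  -1.94]
isolator_hub 0.95 [249.8 241.6] [636.8 243.5 115. ]
lever_eye 0.85 [253.  154.9] [707.4 249.7 160. ]
[251.27432158 242.68807229] [251.71437602 157.65917304] [157.45215442 239.99894337]
```

>>> {"fn": "jog_arm", "kwargs": {
  "motion": [
    {"tx": 3, "ty": 0, "tz": 15, "rx": 0, "ry": 0, "rz": 0, "hand": 0.25},
    {"tx": 3, "ty": 0, "tz": 30, "rx": 0, "ry": 0, "rz": 0, "hand": 0.25},
    {"tx": 3, "ty": 0, "tz": 42, "rx": 0, "ry": 0, "rz": 0, "hand": 0.3},
    {"tx": 3, "ty": 0, "tz": 48, "rx": 0, "ry": 0, "rz": 0, "hand": 0.4},
    {"tx": 3, "ty": 0, "tz": 48, "rx": 0, "ry": 0, "rz": 0, "hand": 0.5}
  ]
}}

```text
time_s: 6.17
ee_pos: [661.4, 246.5, 164.0]
orientation: [2.995, 0.156, 0.793]
ft_force: [-0.6, -0.2, 0.5]
gripper_width: 0.504
grasp_force: 0.0
```

>>> {"fn": "jog_arm", "kwargs": {
  "motion": [
    {"tx": 0, "ty": 0, "tz": 0, "rx": 0, "ry": 0, "rz": 0, "hand": 1},
    {"tx": 0, "ty": 0, "tz": 0, "rx": 0, "ry": 0, "rz": 0, "hand": 1},
    {"tx": 0, "ty": 0, "tz": 0, "rx": 0, "ry": 0, "rz": 0, "hand": 1},
    {"tx": 0, "ty": 0, "tz": 0, "rx": 0, "ry": 0, "rz": 0, "hand": 1},
    {"tx": 0, "ty": 0, "tz": 0, "rx": 0, "ry": 0, "rz": 0, "hand": 1}
  ],
  "grip_force": 25
}}

```text
time_s: 6.58
ee_pos: [661.6, 247.5, 165.9]
orientation: [2.997, 0.157, 0.797]
ft_force: [-0.3, 0.6, -0.1]
gripper_width: -0.002
grasp_force: 0.0
```

Run:
```python
from iso import *
from look import look
p,r=pose(); q,s=lev(.12,50,32); plan(p,r,q,s,1)
look("f.png",[("lever_eye",160)])
```

```text
t [0.7 0.4 1.2] r [0.03 0.18 0.13]
6.5833 [661.6 247.5 165.9] [2.997 0.157 0.797] [-1.02  0.5   0.64  1.94 -0.11  0.33 -1.88]
lever_eye 0.56 [255.1 175.2] [704.3 248.4 160. ]
```

View pics/f.png

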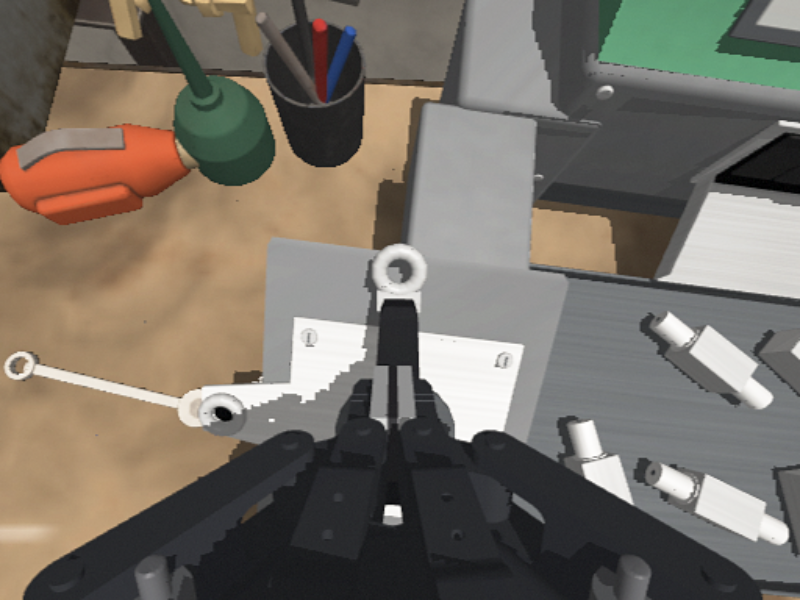

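Run:
```python
from iso import *
D=np.load("pics/f.npz"); c=(dict(zip(("fx","fy","cx","cy"),D["k"])),D["V"])
p,r=pose(); z=r.apply([0,0,1])
for d in (-10,0,6,15,25): print(d,proj("w",p+d*z,c)/.64)
for rad in (30,50,74): print(rad,proj("w",pt(H,.12,rad,32),c)/.64,proj("w",pt(H,.12,rad,11),c)/.64)
print("eye",proj("w",pt(H,.12,85,14.5),c)/.64,"hasp",proj("w",pt(H,np.pi/2,85,14.5),c)/.64, proj("w",pt(H,0,0,32),c)/.64)
# triangulate hub & eye: scene, side, wrist
def tri(L):
    A=np.zeros((3,3));b=np.zeros(3)
    for n,uv,cc in L:
        k,V=cc; Ri=V[:3,:3].T;o=-Ri@V[:3,3];d=Ri@np.array([(uv[0]-k["cx"])/k["fx"],(uv[1]-k["cy"])/k["fy"],1]);d/=np.linalg.norm(d)
        M=np.eye(3)-np.outer(d,d);A+=M;b+=M@o
    return np.linalg.solve(A,b)
C=np.load("pics/c.npz"); cc=(dict(zip(("fx","fy","cx","cy"),C["k"])),C["V"])
print(tri([("s",(253.9,162.8),cal("scene")),("d",(252,151.3),cal("side")),("w",(247.9,131.5),cc)]),H)
print(tri([("s",(268.1,141.5),cal("scene")),("d",(269,124.5),cal("side")),("w",(240.5,78.9),cc)]),pt(H,.12,85,14.5))
```

```text
-10 [392.92130921 384.6873958 ]
0 [392.88780841 372.52875895]
6 [392.86944826 365.86520323]
15 [392.84403966 356.64351266]
25 [392.81843993 347.3524529 ]
30 [393.39928902 412.79146811] [393.25306661 387.75949585]
50 [393.61694361 369.5028337 ] [393.44321186 348.18590351]
74 [393.89990264 313.22600777] [393.68833769 297.16958935]
eye [393.84231594 274.3881111 ] hasp [213.78144219 428.41229856] [393.09993236 472.32956786]
[633.98228683 241.97594453 107.6681455 ] [635.7 241.7 112.6]
[702.91546791 249.91662603 178.33125222] [701.70034844 250.72504727 167.35173538]
```

The fingers shut fully on nothing. They are drawn over the lever at (395,395) and black on black hides the fingertips, so I need a brightened close crop.

Run:
```python
import numpy as np,cv2
a=np.load("pics/f.npz")["a"][165:300,190:315,::-1].astype(float)
a=255*(a/255)**.4
cv2.imwrite("pics/g.png",cv2.resize(a.astype(np.uint8),None,fx=4.4,fy=4.4,interpolation=cv2.INTER_CUBIC))
```

```text
(no output)
```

View pics/g.png

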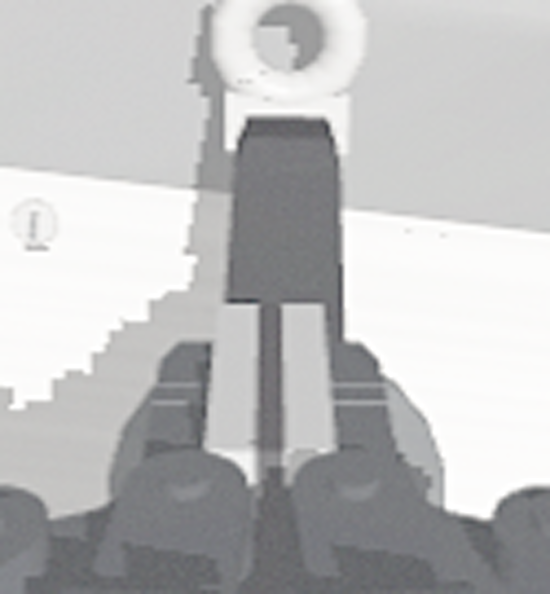

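Run:
```python
from iso import *
D=np.load("pics/f.npz"); V=D["V"]; c=(dict(zip(("fx","fy","cx","cy"),D["k"])),V)
dep=lambda q:(V[:3,:3]@q+V[:3,3])[2]
print("lever50",dep(pt(H,.12,55,32)),"eye",dep(pt(H,.12,85,14.5)),"hasp",dep(pt(H,1.57,85,10)))
p,r=pose()
for x in (-11,0,11):
    for d in (-20,0,25): q=p+r.apply([x,0,d]); print(x,d,np.round(proj("w",q,c)/.64),round(dep(q)))
print(np.round(V[:3,:3]@r.as_matrix(),3), V[:3,:3]@p+V[:3,3])
o=ctrl.get_obs(); print(o["ft_force"],o["joint_torque"])
```

```text
lever50 169.39576180371657 eye 176.74106273427148 hasp 204.0746754226024
-11 -20 [393. 425.] 155
-11 0 [393. 397.] 174
-11 25 [393. 369.] 197
0 -20 [393. 398.] 151
0 0 [393. 373.] 170
0 25 [393. 347.] 194
11 -20 [393. 370.] 148
11 0 [393. 347.] 167
11 25 [393. 325.] 191
[[ 0.001  1.     0.001]
 [-0.952  0.001 -0.307]
 [-0.307 -0.     0.952]] [  0.33888059  27.46008399 170.1904159 ]
[ 0.51942249 -0.29020597 -0.22850988] [-1.27279479e-02 -4.42599928e+01  8.48585218e+00 -2.11015624e+01
  2.54619811e-01 -1.60268784e+00 -5.79265143e-04]
```

The visible pad ends project as if they were behind the TCP, and nothing was gripped. I'll test where the tips are with a guarded descent in 2 mm steps, watching the force.

>>> {"fn": "jog_arm", "kwargs": {
  "motion": [
    {"tx": 0, "ty": 0, "tz": 2, "rx": 0, "ry": 0, "rz": 0, "hand": 1},
    {"tx": 0, "ty": 0, "tz": 2, "rx": 0, "ry": 0, "rz": 0, "hand": 1},
    {"tx": 0, "ty": 0, "tz": 2, "rx": 0, "ry": 0, "rz": 0, "hand": 1}
  ]
}}

```text
time_s: 6.93
ee_pos: [662.5, 247.1, 163.4]
orientation: [2.996, 0.157, 0.796]
ft_force: [0.5, 0.2, -0.4]
gripper_width: 0.001
grasp_force: 0.0
```

>>> {"fn": "jog_arm", "kwargs": {
  "motion": [
    {"tx": 0, "ty": 0, "tz": 2, "rx": 0, "ry": 0, "rz": 0, "hand": 1},
    {"tx": 0, "ty": 0, "tz": 2, "rx": 0, "ry": 0, "rz": 0, "hand": 1},
    {"tx": 0, "ty": 0, "tz": 2, "rx": 0, "ry": 0, "rz": 0, "hand": 1}
  ]
}}

```text
time_s: 7.18
ee_pos: [663.6, 247.1, 161.6]
orientation: [2.996, 0.156, 0.796]
ft_force: [-0.3, -0.3, 0.4]
gripper_width: -0.002
grasp_force: 0.0
```

Run:
```python
from iso import *
p,r=pose(); print(p,n@(p-H),ex@(p-H),ey@(p-H),ctrl.get_obs()["ft_force"],ctrl.get_obs()["gripper_width"])
for cam in("scene","side"):
    a=snap(cam); u=proj(cam,p); x,y=int(u[0]),int(u[1]); print(cam,u, proj(cam,p+25*r.apply([0,0,1])))
    k=a[max(y-50,0):y+50,x-65:x+65,::-1]
    cv2.imwrite(f"pics/h_{cam}.png",cv2.resize(k,None,fx=5,fy=5,interpolation=cv2.INTER_CUBIC))
```

```text
[663.55085923 247.06038302 161.64746585] 28.599818506370468 48.55859296196891 5.845631120645677 [-0.30908075 -0.31265843  0.39915226] -0.0023070461061458322
scene [260.04801722 147.43457009] [262.74443422 151.47218653]
side [258.3986056  134.31328253] [261.5942984  138.73122976]
```

View pics/h_scene.png

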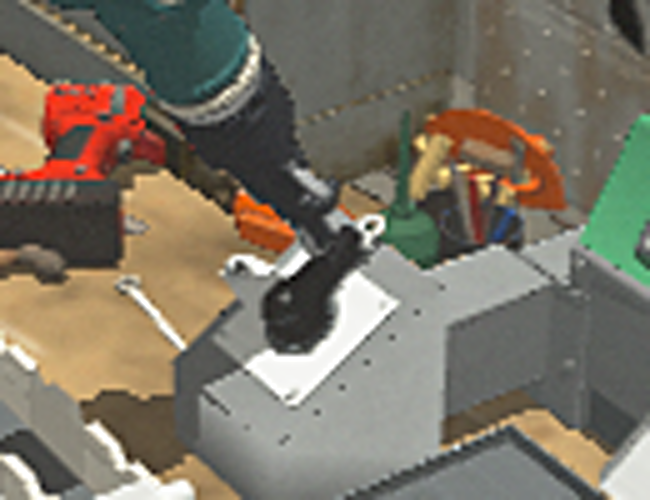

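The scene picture shows the gripper tip still above the lever near (330,240), with no contact. The fingers are evidently shorter than the nominal TCP suggests, so I'll probe further down.

>>> {"fn": "jog_arm", "kwargs": {
  "motion": [
    {"tx": 0, "ty": 0, "tz": 2, "rx": 0, "ry": 0, "rz": 0, "hand": 1},
    {"tx": 0, "ty": 0, "tz": 4, "rx": 0, "ry": 0, "rz": 0, "hand": 1},
    {"tx": 0, "ty": 0, "tz": 4, "rx": 0, "ry": 0, "rz": 0, "hand": 1}
  ]
}}

```text
time_s: 7.53
ee_pos: [665.5, 247.0, 157.9]
orientation: [2.996, 0.156, 0.795]
ft_force: [0.2, 0.1, -0.1]
gripper_width: -0.001
grasp_force: 0.0
```

>>> {"fn": "jog_arm", "kwargs": {
  "motion": [
    {"tx": 0, "ty": 0, "tz": 2, "rx": 0, "ry": 0, "rz": 0, "hand": 1},
    {"tx": 0, "ty": 0, "tz": 2, "rx": 0, "ry": 0, "rz": 0, "hand": 1}
  ]
}}

```text
time_s: 7.7
ee_pos: [666.7, 247.1, 156.5]
orientation: [2.996, 0.157, 0.796]
ft_force: [0.3, 0.4, 1.8]
gripper_width: 0.001
grasp_force: 0.1
```

>>> {"fn": "jog_arm", "kwargs": {
  "motion": [
    {"tx": 0, "ty": 0, "tz": 2, "rx": 0, "ry": 0, "rz": 0, "hand": 1},
    {"tx": 0, "ty": 0, "tz": 2, "rx": 0, "ry": 0, "rz": 0, "hand": 1}
  ]
}}

```text
time_s: 7.87
ee_pos: [667.0, 247.2, 156.1]
orientation: [2.998, 0.156, 0.795]
ft_force: [-11.6, -1.6, 14.9]
gripper_width: 0.003
grasp_force: 9.3
```

Run:
```python
from iso import *
p,r=pose(); print(p,n@(p-H),ex@(p-H),ey@(p-H),ctrl.get_obs()["ft_force"])
a=snap("side"); u=proj("side",p); x,y=int(u[0]),int(u[1]); print(u,proj("side",p+25*r.apply([0,0,1])))
k=a[y-40:y+40,x-50:x+50,::-1]; k=(255*(k/255.)**.5).astype(np.uint8)
cv2.imwrite("pics/i.png",cv2.resize(k,None,fx=6,fy=6,interpolation=cv2.INTER_CUBIC))
```

```text
[667.02873208 247.18441726 156.09714693] 22.05551209036806 48.79302633305467 6.030343721751614 [-11.5832681   -1.58653263  14.85395594]
[259.27320801 135.39964969] [262.43771369 139.78953595]
```

View pics/i.png

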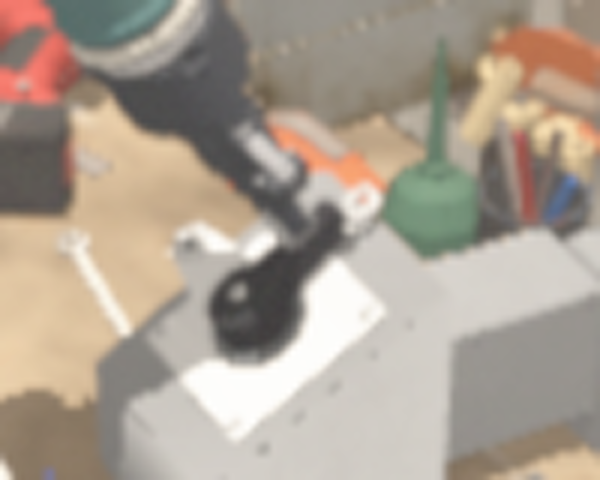

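The tips touch the lever top with the reported TCP only about 22 mm off the panel. The fingertips are therefore about 10 mm behind the reported TCP. I'll back off 3 mm, open, go down 28 mm to straddle the lever and close.

>>> {"fn": "jog_arm", "kwargs": {
  "motion": [
    {"tx": 0, "ty": 0, "tz": -4, "rx": 0, "ry": 0, "rz": 0, "hand": 0.4},
    {"tx": 0, "ty": 0, "tz": -4, "rx": 0, "ry": 0, "rz": 0, "hand": 0.4},
    {"tx": 0, "ty": 0, "tz": -4, "rx": 0, "ry": 0, "rz": 0, "hand": 0.4},
    {"tx": 0, "ty": 0, "tz": -4, "rx": 0, "ry": 0, "rz": 0, "hand": 0.4},
    {"tx": 0, "ty": 0, "tz": -4, "rx": 0, "ry": 0, "rz": 0, "hand": 0.4}
  ]
}}

```text
time_s: 8.33
ee_pos: [665.5, 247.0, 158.0]
orientation: [2.996, 0.157, 0.795]
ft_force: [-0.1, -0.2, 0.5]
gripper_width: 0.602
grasp_force: 0.0
```

>>> {"fn": "jog_arm", "kwargs": {
  "motion": [
    {"tx": 1, "ty": 0, "tz": 8, "rx": 0, "ry": 0, "rz": 0, "hand": 0.4},
    {"tx": 1, "ty": 0, "tz": 16, "rx": 0, "ry": 0, "rz": 0, "hand": 0.4},
    {"tx": 1, "ty": 0, "tz": 22, "rx": 0, "ry": 0, "rz": 0, "hand": 0.4},
    {"tx": 1, "ty": 0, "tz": 26, "rx": 0, "ry": 0, "rz": 0, "hand": 0.4},
    {"tx": 1, "ty": 0, "tz": 26, "rx": 0, "ry": 0, "rz": 0, "hand": 0.4}
  ]
}}

```text
time_s: 8.75
ee_pos: [679.3, 246.2, 134.8]
orientation: [2.995, 0.156, 0.793]
ft_force: [-0.0, -0.6, 0.5]
gripper_width: 0.603
grasp_force: 0.0
```

>>> {"fn": "jog_arm", "kwargs": {
  "motion": [
    {"tx": 0, "ty": 0, "tz": 0, "rx": 0, "ry": 0, "rz": 0, "hand": 1},
    {"tx": 0, "ty": 0, "tz": 0, "rx": 0, "ry": 0, "rz": 0, "hand": 1},
    {"tx": 0, "ty": 0, "tz": 0, "rx": 0, "ry": 0, "rz": 0, "hand": 1},
    {"tx": 0, "ty": 0, "tz": 0, "rx": 0, "ry": 0, "rz": 0, "hand": 1},
    {"tx": 0, "ty": 0, "tz": 0, "rx": 0, "ry": 0, "rz": 0, "hand": 1}
  ]
}}

```text
time_s: 9.17
ee_pos: [679.6, 246.5, 136.8]
orientation: [2.996, 0.156, 0.797]
ft_force: [-0.1, -1.2, 1.1]
gripper_width: 0.207
grasp_force: 24.8
```

Run:
```python
from iso import *
o=ctrl.get_obs();p,r=pose(o); print(p,n@(p-H),ex@(p-H),ey@(p-H),np.round(o["qpos"],2))
```

```text
[679.57487483 246.53385326 136.75232416] -0.9753887681551983 49.99407122084188 5.5988391847218715 [-0.95  0.56  0.58  1.91 -0.14  0.29 -1.86]
```

The lever is gripped at 17.6 mm. Next is the swing about the hub, in two calls followed by a check.

>>> {"fn": "jog_arm", "kwargs": {
  "motion": [
    {"tx": -0.2, "ty": -4.9, "tz": 0, "rx": 0, "ry": 0, "rz": -5.6, "hand": 1},
    {"tx": -1, "ty": -9.7, "tz": 0, "rx": 0, "ry": 0, "rz": -11.2, "hand": 1},
    {"tx": -2.1, "ty": -14.5, "tz": 0, "rx": 0, "ry": 0, "rz": -16.8, "hand": 1},
    {"tx": -3.8, "ty": -19.1, "tz": 0, "rx": 0, "ry": 0, "rz": -22.4, "hand": 1},
    {"tx": -5.9, "ty": -23.5, "tz": 0, "rx": 0, "ry": 0, "rz": -28, "hand": 1}
  ]
}}

```text
time_s: 9.58
ee_pos: [672.7, 268.1, 132.5]
orientation: [2.76, 0.847, 0.73]
ft_force: [-0.5, -4.3, 3.4]
gripper_width: 0.21
grasp_force: 24.7
```

>>> {"fn": "jog_arm", "kwargs": {
  "motion": [
    {"tx": -0.2, "ty": -4.9, "tz": 0, "rx": 0, "ry": 0, "rz": -5.6, "hand": 1},
    {"tx": -1, "ty": -9.7, "tz": 0, "rx": 0, "ry": 0, "rz": -11.2, "hand": 1},
    {"tx": -2.1, "ty": -14.5, "tz": 0, "rx": 0, "ry": 0, "rz": -16.8, "hand": 1},
    {"tx": -3.8, "ty": -19.1, "tz": 0, "rx": 0, "ry": 0, "rz": -22.4, "hand": 1},
    {"tx": -5.9, "ty": -23.5, "tz": 0, "rx": 0, "ry": 0, "rz": -28, "hand": 1}
  ]
}}

```text
time_s: 10.0
ee_pos: [657.7, 283.5, 123.6]
orientation: [2.393, 1.441, 0.628]
ft_force: [3.0, -5.2, 2.4]
gripper_width: 0.212
grasp_force: 24.6
```

Run:
```python
from iso import *
o=ctrl.get_obs();p,r=pose(o); x=r.apply([1,0,0]); print(p,n@(p-H),ex@(p-H),ey@(p-H),np.arctan2(ey@(p-H),ex@(p-H)),np.arctan2(ey@x,ex@x),np.round(o["qpos"],2))
for t in (1.3,1.45,1.575,1.585):
    q,s=lev(t,50.3,-1); plan(p,r,q,s)
```

```text
[657.72656798 283.54866044 123.61748319] -1.1050063688304268 23.948893552265254 42.22670330180489 1.0548812051186593 1.1023962934959903 [-0.92  0.55  0.43  1.92  0.26  0.29 -1.31]
t [  0.8 -12.2  -0.1] r [ -0.03   0.28 -11.32]
t [ -1.2 -19.4  -0.1] r [ -0.05   0.27 -19.92]
t [ -3.7 -25.2  -0.1] r [ -0.06   0.27 -27.08]
t [ -3.9 -25.6  -0.1] r [ -0.07   0.27 -27.65]
```

>>> {"fn": "jog_arm", "kwargs": {
  "motion": [
    {"tx": 0.4, "ty": -6, "tz": 0, "rx": 0, "ry": 0, "rz": -5.6, "hand": 1},
    {"tx": 0.6, "ty": -12.2, "tz": 0, "rx": 0, "ry": 0.2, "rz": -11.3, "hand": 1},
    {"tx": -0.2, "ty": -16, "tz": 0, "rx": 0, "ry": 0.2, "rz": -16, "hand": 1},
    {"tx": -1.5, "ty": -21, "tz": 0, "rx": 0, "ry": 0.2, "rz": -22, "hand": 1},
    {"tx": -3.8, "ty": -25.4, "tz": 0, "rx": 0, "ry": 0.2, "rz": -27.4, "hand": 1}
  ]
}}

```text
time_s: 10.42
ee_pos: [638.5, 289.1, 112.4]
orientation: [1.933, 1.912, 0.504]
ft_force: [9.3, -10.6, 6.2]
gripper_width: 0.209
grasp_force: 24.6
```

>>> {"fn": "jog_arm", "kwargs": {
  "motion": [
    {"tx": 0, "ty": 0, "tz": 0, "rx": 0, "ry": 0, "rz": 0, "hand": 1},
    {"tx": 0, "ty": 0, "tz": 0, "rx": 0, "ry": 0, "rz": 0, "hand": 1},
    {"tx": 0, "ty": 0, "tz": 0, "rx": 0, "ry": 0, "rz": 0, "hand": 1}
  ]
}}

```text
time_s: 10.67
ee_pos: [638.6, 289.0, 112.5]
orientation: [1.938, 1.908, 0.505]
ft_force: [5.3, -9.0, 4.5]
gripper_width: 0.207
grasp_force: 24.8
```

Run:
```python
from iso import *
from look import look
o=ctrl.get_obs();p,r=pose(o); x=r.apply([1,0,0]); print(p,n@(p-H),ex@(p-H),ey@(p-H),np.arctan2(ey@(p-H),ex@(p-H)),np.arctan2(ey@x,ex@x),np.round(o["qpos"],2),o["ft_force"])
look("j.png",[("lever_eye",125),("hasp_eye",125)])
c=cal("wrist"); print(proj("w",pt(H,1.571,85,14.5),c))
im=np.load("pics/j.npz")["a"]; u=proj("w",pt(H,1.571,85,14.5),c).astype(int); k=im[max(u[1]-50,0):u[1]+50,max(u[0]-60,0):u[0]+60,::-1]
cv2.imwrite("pics/j2.png",cv2.resize(k,None,fx=5,fy=5,interpolation=cv2.INTER_CUBIC))
```

```text
[638.63950618 289.0263362  112.48307953] -1.157806107024606 1.771538063541019 47.37042962692493 1.5334161955091155 1.5737727301915518 [-0.9   0.54  0.37  1.95  0.45  0.28 -1.04] [ 5.32776846 -9.0328849   4.53423522]
10.6667 [638.6 289.  112.5] [1.938 1.908 0.505] [-0.9   0.54  0.37  1.95  0.45  0.28 -1.04]
lever_eye 0.75 [248.2 189.5] [629.7 326.8 125. ]
hasp_eye 0.61 [253.1 190.9] [632.7 325.5 125. ]
hasp_eye 0.34 [177.5   2.1] [599.9 407.  125. ]
[248.72810342 189.42063713]
```

View pics/j2.png

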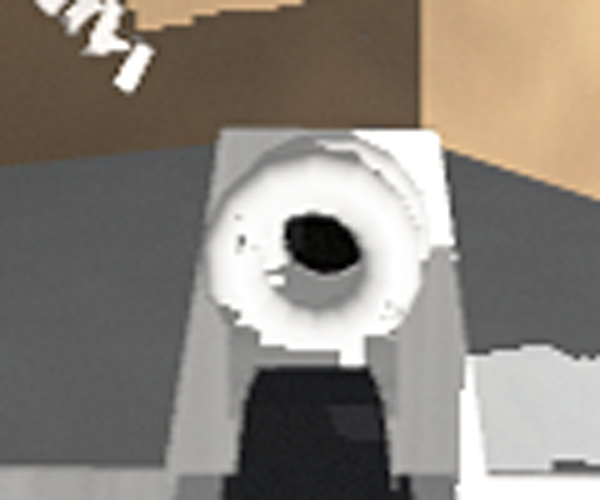

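The lever eye's ring, centred near (315,245) in the crop, lies over the tab with the dark hole showing through, so the offset is about 1 mm. I'll open, back off and check again.

>>> {"fn": "jog_arm", "kwargs": {
  "motion": [
    {"tx": 0, "ty": 0, "tz": 0, "rx": 0, "ry": 0, "rz": 0, "hand": 0.7},
    {"tx": 0, "ty": 0, "tz": 0, "rx": 0, "ry": 0, "rz": 0, "hand": 0.6},
    {"tx": 0, "ty": 0, "tz": 0, "rx": 0, "ry": 0, "rz": 0, "hand": 0.5},
    {"tx": 0, "ty": 0, "tz": 0, "rx": 0, "ry": 0, "rz": 0, "hand": 0.4},
    {"tx": 0, "ty": 0, "tz": -8, "rx": 0, "ry": 0, "rz": 0, "hand": 0.4}
  ]
}}

```text
time_s: 11.23
ee_pos: [630.8, 294.5, 116.4]
orientation: [1.936, 1.919, 0.506]
ft_force: [0.3, -0.4, -0.1]
gripper_width: 0.601
grasp_force: 0.0
```

>>> {"fn": "jog_arm", "kwargs": {
  "motion": [
    {"tx": 0, "ty": 0, "tz": -20, "rx": 0, "ry": 0, "rz": 0, "hand": 0.4},
    {"tx": 0, "ty": 0, "tz": -45, "rx": 0, "ry": 0, "rz": 0, "hand": 0.4},
    {"tx": 0, "ty": 0, "tz": -75, "rx": 0, "ry": 0, "rz": 0, "hand": 0.2},
    {"tx": 0, "ty": 0, "tz": -95, "rx": 0, "ry": 0, "rz": 0, "hand": 0.0},
    {"tx": 0, "ty": 0, "tz": -100, "rx": 0, "ry": 0, "rz": 0, "hand": 0.0}
  ]
}}

```text
time_s: 11.65
ee_pos: [581.3, 297.0, 208.0]
orientation: [1.935, 1.918, 0.516]
ft_force: [-0.2, 1.2, -0.2]
gripper_width: 0.986
grasp_force: 0.0
```

>>> {"fn": "jog_arm", "kwargs": {
  "motion": [
    {"tx": 0, "ty": 0, "tz": 0, "rx": 0, "ry": 0, "rz": 0, "hand": 0},
    {"tx": 0, "ty": 0, "tz": 0, "rx": 0, "ry": 0, "rz": 0, "hand": 0},
    {"tx": 0, "ty": 0, "tz": 0, "rx": 0, "ry": 0, "rz": 0, "hand": 0}
  ]
}}

```text
time_s: 11.9
ee_pos: [581.7, 294.6, 203.2]
orientation: [1.936, 1.918, 0.506]
ft_force: [0.0, -0.4, 0.9]
gripper_width: 0.993
grasp_force: 0.0
```

Run:
```python
from iso import *
from look import look
look("k.png",[("lever_eye",125),("hasp_eye",125),("isolator_hub",112.6)])
c=cal("wrist"); print([proj("w",pt(H,t,85,14.5),c) for t in (1.5,1.571,1.59)],proj("w",H,c))
p,r=pose(); print(p)
# go above tray: view all parts
plan(p,r,np.array([590.,-40,330]),down(0),3)
plan(p,r,np.array([590.,-40,330]),down(90),3)
```

```text
11.9 [581.7 294.6 203.2] [1.936 1.918 0.506] [-0.99  0.32  0.37  2.01  0.46  0.46 -1.05]
lever_eye 0.76 [252.4 161. ] [627.8 326.2 125. ]
lever_eye 0.33 [201. 319.] [568.7 175.8 125. ]
hasp_eye 0.77 [256.6 159.9] [632.2 326.7 125. ]
isolator_hub 0.83 [254.9 239.8] [637.6 238.2 112.6]
[array([260.93676997, 160.29330582]), array([254.30818451, 160.00222865]), array([252.53155064, 160.0034777 ])] [253.20743533 237.19021936]
[581.86673167 294.53888065 203.20813487]
t [-111.6   24.2  -34.4] r [ 7.87 -7.67 29.07]
t [-90.7  72.5 -27.3] r [ 7.87 -7.67 29.07]
t [-48.6 104.7 -30.2] r [ 7.87 -7.67 29.07]
t [-111.6   24.2  -34.4] r [ 9.93  0.12 -0.19]
t [-111.6   17.5  -38.2] r [ 9.93  0.12 -0.19]
t [-111.6   10.3  -40.9] r [ 9.93  0.12 -0.19]
```

The lever sits at the stop side of OFF, 1 to 2 mm from the fixed eye, which is within tolerance. Now to the tray.

Run:
```python
from h import *
p,r=pose(); plan(p,r,np.array([580.,-42,330]),down(0),3)
```

```text
t [-112.3   21.3  -36. ] r [ 7.87 -7.67 29.07]
t [-92.9  70.2 -28.4] r [ 7.87 -7.67 29.07]
t [-51.8 103.7 -30.7] r [ 7.87 -7.67 29.07]
```

>>> {"fn": "jog_arm", "kwargs": {
  "motion": [
    {"tx": -112, "ty": 21, "tz": -36, "rx": 7.87, "ry": -7.67, "rz": 29.07, "hand": 0},
    {"tx": -112, "ty": 21, "tz": -36, "rx": 7.87, "ry": -7.67, "rz": 29.07, "hand": 0},
    {"tx": -112, "ty": 21, "tz": -36, "rx": 7.87, "ry": -7.67, "rz": 29.07, "hand": 0},
    {"tx": -112, "ty": 21, "tz": -36, "rx": 7.87, "ry": -7.67, "rz": 29.07, "hand": 0},
    {"tx": -112, "ty": 21, "tz": -36, "rx": 7.87, "ry": -7.67, "rz": 29.07, "hand": 0}
  ]
}}

```text
time_s: 12.52
ee_pos: [582.7, 181.2, 247.6]
orientation: [2.494, 1.392, 0.375]
ft_force: [-0.3, 0.2, -0.5]
gripper_width: 1.003
grasp_force: 0.0
```

>>> {"fn": "jog_arm", "kwargs": {
  "motion": [
    {"tx": -93, "ty": 70, "tz": -28, "rx": 7.87, "ry": -7.67, "rz": 29.07, "hand": 0},
    {"tx": -93, "ty": 70, "tz": -28, "rx": 7.87, "ry": -7.67, "rz": 29.07, "hand": 0},
    {"tx": -93, "ty": 70, "tz": -28, "rx": 7.87, "ry": -7.67, "rz": 29.07, "hand": 0},
    {"tx": -93, "ty": 70, "tz": -28, "rx": 7.87, "ry": -7.67, "rz": 29.07, "hand": 0},
    {"tx": -93, "ty": 70, "tz": -28, "rx": 7.87, "ry": -7.67, "rz": 29.07, "hand": 0}
  ]
}}

```text
time_s: 12.93
ee_pos: [581.6, 69.3, 288.4]
orientation: [2.906, 0.747, 0.202]
ft_force: [0.4, 0.5, -0.1]
gripper_width: 0.999
grasp_force: 0.0
```

>>> {"fn": "jog_arm", "kwargs": {
  "motion": [
    {"tx": -52, "ty": 104, "tz": -31, "rx": 7.87, "ry": -7.67, "rz": 29.07, "hand": 0},
    {"tx": -52, "ty": 104, "tz": -31, "rx": 7.87, "ry": -7.67, "rz": 29.07, "hand": 0},
    {"tx": -52, "ty": 104, "tz": -31, "rx": 7.87, "ry": -7.67, "rz": 29.07, "hand": 0},
    {"tx": -52, "ty": 104, "tz": -31, "rx": 7.87, "ry": -7.67, "rz": 29.07, "hand": 0},
    {"tx": -52, "ty": 104, "tz": -31, "rx": 7.87, "ry": -7.67, "rz": 29.07, "hand": 0}
  ]
}}

```text
time_s: 13.35
ee_pos: [580.4, -43.3, 329.9]
orientation: [-3.141, 0.007, -0.0]
ft_force: [0.2, 0.5, -0.2]
gripper_width: 1.001
grasp_force: 0.0
```

>>> {"fn": "jog_arm", "kwargs": {
  "motion": [
    {"tx": 0, "ty": 0, "tz": 0, "rx": 0, "ry": 0, "rz": 0, "hand": 0},
    {"tx": 0, "ty": 0, "tz": 0, "rx": 0, "ry": 0, "rz": 0, "hand": 0},
    {"tx": 0, "ty": 0, "tz": 0, "rx": 0, "ry": 0, "rz": 0, "hand": 0},
    {"tx": 0, "ty": 0, "tz": 0, "rx": 0, "ry": 0, "rz": 0, "hand": 0}
  ]
}}

```text
time_s: 13.68
ee_pos: [579.4, -40.0, 329.7]
orientation: [-3.14, -0.008, -0.0]
ft_force: [0.3, 0.6, 0.7]
gripper_width: 0.998
grasp_force: 0.0
```

```bash
cat > seg.py <<'E'
from h import *
def parts(f,x0=545,x1=765,y0=-235,y1=153,zt=40):
    """bright blobs on the dark tray, projected to top plane; returns centre, length, width, axis angle"""
    D=np.load(f); c=(dict(zip(("fx","fy","cx","cy"),D["k"])),D["V"]); im=D["a"]
    poly=np.array([proj("w",(x,y,27),c) for x,y in [(x0,y0),(x0,y1),(x1,y1),(x1,y0)]],np.int32)
    m=np.zeros(im.shape[:2],np.uint8); cv2.fillConvexPoly(m,poly,255)
    b=((im.min(2)>165)&(m>0)).astype(np.uint8)*255
    b=cv2.morphologyEx(b,cv2.MORPH_OPEN,np.ones((3,3)))
    out=[]
    for ct in cv2.findContours(b,cv2.RETR_EXTERNAL,cv2.CHAIN_APPROX_NONE)[0]:
        if cv2.contourArea(ct)<120: continue
        P=np.array([ray("w",q,zt,c)[:2] for q in ct[:,0,:]],np.float32)
        (cx,cy),(w,h),a=cv2.minAreaRect(P)
        if w<h: w,h,a=h,w,a+90
        out.append((cx,cy,w,h,(a+90)%180-90)); 
    return out
if __name__=="__main__":
    import sys
    for o in parts(sys.argv[1]): print(np.round(o,1))
E
python3 - <<'E'
from look import look
import seg,numpy as np
look("m.png",[("tray_floor",12),("spindle_1",26),("barend_1",26)])
for o in seg.parts("pics/m.npz"): print(np.round(o,1))
E
```

```text
13.6833 [579.4 -40.  329.7] [-3.14  -0.008 -0.   ] [-0.52  0.28  0.67  1.68 -0.19  1.24 -1.38]
tray_floor 0.63 [252.9 111.3] [651.3 -42.3  12. ]
tray_floor 0.58 [329.1 146.9] [ 593.5 -174.1   12. ]
tray_floor 0.18 [383.4 222.6] [ 452.6 -289.6   12. ]
spindle_1 0.84 [123.1 240.3] [419.5 198.3  26. ]
spindle_1 0.75 [227.9 143.5] [600.   -1.1  26. ]
spindle_1 0.74 [227.6  80.2] [697.5  -2.5  26. ]
spindle_1 0.73 [175.4 142.1] [601.7  86.2  26. ]
spindle_1 0.61 [329.9 147.8] [ 593.9 -171.5   26. ]
barend_1 0.96 [337.9  79.1] [ 700.1 -173.8   26. ]
barend_1 0.76 [283.7  77.2] [702.4 -89.6  26. ]
barend_1 0.7 [278.5 146.1] [596.2 -85.5  26. ]
[589.2 -16.   60.4  19.1  86.5]
[594.8 -82.1  61.2  28.7  10.9]
[ 595.2 -170.1   93.7   27.5    6.1]
[701.2 -87.   61.8  27.8  49. ]
[ 700.7 -175.4   61.3   28.1  -31.8]
[700.8  -2.9  95.   27.5  54.8]
[758.3 -45.  168.3   9.5  89.5]
```

View pics/m.png

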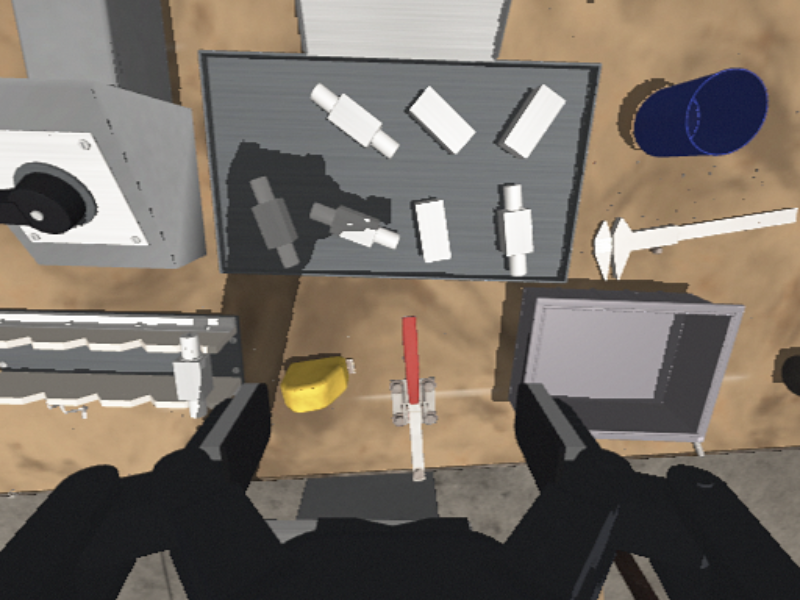

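The view is clear. In the tray (800 px positions):
- **Bar ends:** (441,120), (534,121) and (433,230).
- **Spindles:** (354,120), (275,222), (355,226) and (515,230). Two of these lie in the console's shadow.

The tote is at (630,360). I start with the far right bar end at world (701,-175).

Run:
```python
from h import *
D=np.load("pics/m.npz"); c=(dict(zip(("fx","fy","cx","cy"),D["k"])),D["V"])
for u in [(530,292),(745,305),(695,440)]: print("rim",np.round(ray("w",np.array(u)*.64,70,c),1))
p,r=pose(); plan(p,r,np.array([700.7,-175.4,150]),down(-31.8),2)
```

```text
rim [ 538.8 -179.4   70. ]
rim [ 526.4 -400.3   70. ]
rim [ 364.8 -385.6   70. ]
t [60.3 67.4 90.1] r [-0.06 -0.02 15.97]
t [76.5 48.2 90.2] r [-0.06 -0.02 15.97]
```

>>> {"fn": "jog_arm", "kwargs": {
  "motion": [
    {"tx": 60, "ty": 67, "tz": 90, "rx": 0, "ry": 0, "rz": 16, "hand": 0},
    {"tx": 60, "ty": 67, "tz": 90, "rx": 0, "ry": 0, "rz": 16, "hand": 0},
    {"tx": 60, "ty": 67, "tz": 90, "rx": 0, "ry": 0, "rz": 16, "hand": 0},
    {"tx": 60, "ty": 67, "tz": 90, "rx": 0, "ry": 0, "rz": 16, "hand": 0}
  ]
}}

```text
time_s: 14.22
ee_pos: [638.5, -112.1, 233.1]
orientation: [3.107, -0.443, -0.013]
ft_force: [-1.2, 0.4, -0.2]
gripper_width: 0.998
grasp_force: 0.0
```

>>> {"fn": "jog_arm", "kwargs": {
  "motion": [
    {"tx": 76, "ty": 48, "tz": 90, "rx": 0, "ry": 0, "rz": 16, "hand": 0},
    {"tx": 76, "ty": 48, "tz": 90, "rx": 0, "ry": 0, "rz": 16, "hand": 0},
    {"tx": 76, "ty": 48, "tz": 90, "rx": 0, "ry": 0, "rz": 16, "hand": 0},
    {"tx": 76, "ty": 48, "tz": 90, "rx": 0, "ry": 0, "rz": 16, "hand": 0}
  ]
}}

```text
time_s: 14.55
ee_pos: [697.7, -178.7, 141.7]
orientation: [3.015, -0.87, -0.014]
ft_force: [-2.4, -0.1, -2.5]
gripper_width: 0.997
grasp_force: 0.0
```

>>> {"fn": "jog_arm", "kwargs": {
  "motion": [
    {"tx": 0, "ty": 0, "tz": 0, "rx": 0, "ry": 0, "rz": 0, "hand": 0.3},
    {"tx": 0, "ty": 0, "tz": 0, "rx": 0, "ry": 0, "rz": 0, "hand": 0.3},
    {"tx": 0, "ty": 0, "tz": 0, "rx": 0, "ry": 0, "rz": 0, "hand": 0.3},
    {"tx": 0, "ty": 0, "tz": 0, "rx": 0, "ry": 0, "rz": 0, "hand": 0.3}
  ]
}}

```text
time_s: 14.88
ee_pos: [700.7, -174.1, 153.0]
orientation: [-3.017, 0.861, -0.006]
ft_force: [-0.0, -0.0, 0.2]
gripper_width: 0.702
grasp_force: 0.0
```

```bash
cat > near.py <<'E'
# usage: near.py x y len  -> refined part near (x,y), then move numbers
import sys
from h import *
from look import look
import seg
x,y=float(sys.argv[1]),float(sys.argv[2])
look("n.png",[])
P=[o for o in seg.parts("pics/n.npz") if np.hypot(o[0]-x,o[1]-y)<60]
P.sort(key=lambda o:np.hypot(o[0]-x,o[1]-y))
for o in P[:3]: print(np.round(o,1))
o=P[0]; p,r=pose(); ax=r.apply([1,0,0]); yaw=np.degrees(np.arctan2(ax[1],ax[0]))
a=o[4]+180*round((yaw-o[4])/180)
print("yaw",yaw,"->",a); plan(p,r,np.array([o[0],o[1],p[2]]),down(a))
E
python3 near.py 700.7 -175.4
```

```text
14.8833 [ 700.7 -174.1  153. ] [-3.017  0.861 -0.006] [-0.24  0.73  0.69  1.5  -0.51  1.09 -1.56]
[ 716.2 -185.6   28.1   25.5   58.3]
[ 679.1 -162.6   27.4   10.1   58.3]
yaw -31.853888960103937 -> -121.72587966918945
t [19.3  1.5  0. ] r [-0.33  0.09 89.87]
```

The near view splits the bar under the gripper's shadow, but its ends average to (701,-176), which confirms the far estimate. I'll make a guarded descent.

>>> {"fn": "jog_arm", "kwargs": {
  "motion": [
    {"tx": 0.8, "ty": 1.3, "tz": 35, "rx": 0, "ry": 0, "rz": 0, "hand": 0.4},
    {"tx": 0.8, "ty": 1.3, "tz": 70, "rx": 0, "ry": 0, "rz": 0, "hand": 0.4},
    {"tx": 0.8, "ty": 1.3, "tz": 90, "rx": 0, "ry": 0, "rz": 0, "hand": 0.4},
    {"tx": 0.8, "ty": 1.3, "tz": 100, "rx": 0, "ry": 0, "rz": 0, "hand": 0.4},
    {"tx": 0.8, "ty": 1.3, "tz": 100, "rx": 0, "ry": 0, "rz": 0, "hand": 0.4}
  ]
}}

```text
time_s: 15.35
ee_pos: [698.9, -175.4, 48.9]
orientation: [-3.018, 0.863, 0.003]
ft_force: [-0.7, 0.5, 1.0]
gripper_width: 0.602
grasp_force: 0.0
```

>>> {"fn": "jog_arm", "kwargs": {
  "motion": [
    {"tx": 0, "ty": 0, "tz": 8, "rx": 0, "ry": 0, "rz": 0, "hand": 0.4},
    {"tx": 0, "ty": 0, "tz": 16, "rx": 0, "ry": 0, "rz": 0, "hand": 0.4},
    {"tx": 0, "ty": 0, "tz": 16, "rx": 0, "ry": 0, "rz": 0, "hand": 0.4}
  ]
}}

```text
time_s: 15.6
ee_pos: [699.9, -176.4, 34.2]
orientation: [-3.018, 0.864, -0.001]
ft_force: [0.1, 1.1, -0.0]
gripper_width: 0.6
grasp_force: 0.0
```

Run:
```python
from h import *
o=ctrl.get_obs(); print(o["ee_pos"],o["ft_force"])
```

```text
[ 699.92931472 -176.35310271   34.16622423] [ 0.13168729  1.06793549 -0.03008314]
```

>>> {"fn": "jog_arm", "kwargs": {
  "motion": [
    {"tx": 0, "ty": 0, "tz": 3, "rx": 0, "ry": 0, "rz": 0, "hand": 0.4},
    {"tx": 0, "ty": 0, "tz": 3, "rx": 0, "ry": 0, "rz": 0, "hand": 0.4}
  ]
}}

```text
time_s: 15.77
ee_pos: [700.1, -176.7, 31.6]
orientation: [-3.018, 0.864, -0.002]
ft_force: [-0.2, -0.8, -0.7]
gripper_width: 0.599
grasp_force: 0.0
```

>>> {"fn": "jog_arm", "kwargs": {
  "motion": [
    {"tx": 0, "ty": 0, "tz": 3, "rx": 0, "ry": 0, "rz": 0, "hand": 0.4},
    {"tx": 0, "ty": 0, "tz": 3, "rx": 0, "ry": 0, "rz": 0, "hand": 0.4}
  ]
}}

```text
time_s: 15.93
ee_pos: [699.9, -176.6, 28.1]
orientation: [-3.018, 0.864, -0.001]
ft_force: [-0.2, 0.3, -0.3]
gripper_width: 0.602
grasp_force: 0.0
```

>>> {"fn": "jog_arm", "kwargs": {
  "motion": [
    {"tx": 0, "ty": 0, "tz": 3, "rx": 0, "ry": 0, "rz": 0, "hand": 0.4},
    {"tx": 0, "ty": 0, "tz": 3, "rx": 0, "ry": 0, "rz": 0, "hand": 0.4}
  ]
}}

```text
time_s: 16.1
ee_pos: [699.7, -176.5, 24.8]
orientation: [-3.018, 0.864, 0.0]
ft_force: [0.1, -0.9, -0.0]
gripper_width: 0.603
grasp_force: 0.0
```

Run:
```python
from h import *
o=ctrl.get_obs(); print(o["ee_pos"],o["ft_force"])
```

```text
[ 699.65657208 -176.51694825   24.79902449] [ 0.06625669 -0.86314634 -0.02390289]
```

No floor contact, so the short tool offset holds. I'll go down 17 mm more and grip.

>>> {"fn": "jog_arm", "kwargs": {
  "motion": [
    {"tx": 0, "ty": 0, "tz": 6, "rx": 0, "ry": 0, "rz": 0, "hand": 0.4},
    {"tx": 0, "ty": 0, "tz": 12, "rx": 0, "ry": 0, "rz": 0, "hand": 0.4},
    {"tx": 0, "ty": 0, "tz": 17, "rx": 0, "ry": 0, "rz": 0, "hand": 0.4},
    {"tx": 0, "ty": 0, "tz": 17, "rx": 0, "ry": 0, "rz": 0, "hand": 0.4}
  ]
}}

```text
time_s: 16.43
ee_pos: [698.8, -176.2, 6.4]
orientation: [-3.018, 0.864, 0.003]
ft_force: [-0.9, 1.5, -1.8]
gripper_width: 0.602
grasp_force: 0.0
```

>>> {"fn": "jog_arm", "kwargs": {
  "motion": [
    {"tx": 0, "ty": 0, "tz": 0, "rx": 0, "ry": 0, "rz": 0, "hand": 1},
    {"tx": 0, "ty": 0, "tz": 0, "rx": 0, "ry": 0, "rz": 0, "hand": 1},
    {"tx": 0, "ty": 0, "tz": 0, "rx": 0, "ry": 0, "rz": 0, "hand": 1},
    {"tx": 0, "ty": 0, "tz": 0, "rx": 0, "ry": 0, "rz": 0, "hand": 1}
  ],
  "grip_force": 80
}}

```text
time_s: 16.77
ee_pos: [700.2, -176.7, 8.6]
orientation: [-3.018, 0.864, -0.002]
ft_force: [-0.3, 0.7, 0.4]
gripper_width: 0.312
grasp_force: 80.5
```

Run:
```python
from h import *
o=ctrl.get_obs(); p,r=pose(o); print(p,o["ft_force"],o["gripper_width"])
q,s=np.array([690.,-178,120]),down(-31.8); plan(p,r,q,s)
q2=np.array([455.,-330,150]); plan(q,s,q2,down(-3),2)
```

```text
[ 700.16476632 -176.67969784    8.62003713] [-0.32764735  0.66302073  0.4239695 ] 0.31220183858839257
t [  -7.9    6.3 -111.4] r [-0.13 -0.03 -0.15]
t [-59.8 126.5 -15. ] r [  0.    0.  -14.4]
t [-89.4 107.7 -15. ] r [  0.    0.  -14.4]
```

Gripped at 26.5 mm. I lift, carry to the tote and lower.

>>> {"fn": "jog_arm", "kwargs": {
  "motion": [
    {"tx": 0, "ty": 0, "tz": -20, "rx": 0, "ry": 0, "rz": 0, "hand": 1},
    {"tx": -4, "ty": 3, "tz": -55, "rx": 0, "ry": 0, "rz": 0, "hand": 1},
    {"tx": -8, "ty": 6, "tz": -90, "rx": 0, "ry": 0, "rz": 0, "hand": 1},
    {"tx": -8, "ty": 6, "tz": -111, "rx": 0, "ry": 0, "rz": 0, "hand": 1}
  ]
}}

```text
time_s: 17.1
ee_pos: [689.7, -178.7, 122.1]
orientation: [-3.018, 0.866, -0.004]
ft_force: [1.5, -0.6, -2.9]
gripper_width: 0.305
grasp_force: 79.9
```

>>> {"fn": "jog_arm", "kwargs": {
  "motion": [
    {"tx": -60, "ty": 128, "tz": -15, "rx": 0, "ry": 0, "rz": -14.4, "hand": 1},
    {"tx": -60, "ty": 128, "tz": -15, "rx": 0, "ry": 0, "rz": -14.4, "hand": 1},
    {"tx": -60, "ty": 128, "tz": -15, "rx": 0, "ry": 0, "rz": -14.4, "hand": 1},
    {"tx": -60, "ty": 128, "tz": -15, "rx": 0, "ry": 0, "rz": -14.4, "hand": 1}
  ]
}}

```text
time_s: 17.43
ee_pos: [565.0, -259.2, 134.5]
orientation: [-3.103, 0.49, 0.003]
ft_force: [-0.9, -1.9, -3.3]
gripper_width: 0.306
grasp_force: 80.0
```

>>> {"fn": "jog_arm", "kwargs": {
  "motion": [
    {"tx": -89, "ty": 110, "tz": -15, "rx": 0, "ry": 0, "rz": -14.4, "hand": 1},
    {"tx": -89, "ty": 110, "tz": -15, "rx": 0, "ry": 0, "rz": -14.4, "hand": 1},
    {"tx": -89, "ty": 110, "tz": -15, "rx": 0, "ry": 0, "rz": -14.4, "hand": 1},
    {"tx": -89, "ty": 110, "tz": -15, "rx": 0, "ry": 0, "rz": -14.4, "hand": 1},
    {"tx": -89, "ty": 110, "tz": -15, "rx": 0, "ry": 0, "rz": -14.4, "hand": 1}
  ]
}}

```text
time_s: 17.85
ee_pos: [447.6, -336.7, 149.4]
orientation: [-3.139, 0.102, 0.001]
ft_force: [0.1, 0.7, -3.9]
gripper_width: 0.308
grasp_force: 80.0
```

>>> {"fn": "jog_arm", "kwargs": {
  "motion": [
    {"tx": 0, "ty": 0, "tz": 0, "rx": 0, "ry": 0, "rz": 0, "hand": 1},
    {"tx": 0, "ty": 0, "tz": 0, "rx": 0, "ry": 0, "rz": 0, "hand": 1},
    {"tx": 0, "ty": 0, "tz": 0, "rx": 0, "ry": 0, "rz": 0, "hand": 1}
  ]
}}

```text
time_s: 18.1
ee_pos: [454.3, -331.3, 148.3]
orientation: [-3.138, 0.082, -0.001]
ft_force: [0.5, 0.5, -3.9]
gripper_width: 0.306
grasp_force: 80.0
```

Run:
```python
from h import *
from look import look
look("o.png",[("tote",0),("barend_1",26)])
D=np.load("pics/o.npz"); c=(dict(zip(("fx","fy","cx","cy"),D["k"])),D["V"])
p,r=pose(); print(ctrl.get_obs()["gripper_width"]); plan(p,r,np.array([452.,-335,16]),down(-3))
```

```text
18.1 [ 454.3 -331.3  148.3] [-3.138e+00  8.200e-02 -1.000e-03] [ 0.08  0.46  0.63  1.92 -0.35  0.88 -0.74]
tote 0.6 [217.6 183.5] [ 451.3 -292.3    0. ]
barend_1 0.68 [251.4 250.7] [ 377.1 -327.5   26. ]
0.3108714457274562
t [ -1.8   3.7 132.3] r [-0.11 -0.02 -0.03]
```

Run:
```python
from h import *
a=np.array([454.,-335,150]); plan(a,down(-3),np.array([701.2,-87,150]),down(49),2)
```

```text
t [ 116.9 -130.3   -0. ] r [  0.   0. -26.]
t [162.2 -65.8  -0. ] r [  0.   0. -26.]
```

>>> {"fn": "jog_arm", "kwargs": {
  "motion": [
    {"tx": -2, "ty": 4, "tz": 40, "rx": 0, "ry": 0, "rz": 0, "hand": 1},
    {"tx": -2, "ty": 4, "tz": 80, "rx": 0, "ry": 0, "rz": 0, "hand": 1},
    {"tx": -2, "ty": 4, "tz": 115, "rx": 0, "ry": 0, "rz": 0, "hand": 1},
    {"tx": -2, "ty": 4, "tz": 132, "rx": 0, "ry": 0, "rz": 0, "hand": 1},
    {"tx": -2, "ty": 4, "tz": 132, "rx": 0, "ry": 0, "rz": 0, "hand": 1}
  ]
}}

```text
time_s: 18.67
ee_pos: [448.8, -333.7, 12.4]
orientation: [-3.135, 0.084, 0.01]
ft_force: [-0.1, 0.2, -2.5]
gripper_width: 0.307
grasp_force: 79.7
```

>>> {"fn": "jog_arm", "kwargs": {
  "motion": [
    {"tx": 0, "ty": 0, "tz": 0, "rx": 0, "ry": 0, "rz": 0, "hand": 1},
    {"tx": 0, "ty": 0, "tz": 0, "rx": 0, "ry": 0, "rz": 0, "hand": 0.55},
    {"tx": 0, "ty": 0, "tz": 0, "rx": 0, "ry": 0, "rz": 0, "hand": 0.55},
    {"tx": 0, "ty": 0, "tz": 0, "rx": 0, "ry": 0, "rz": 0, "hand": 0.55}
  ]
}}

```text
time_s: 19.0
ee_pos: [452.7, -337.2, 18.9]
orientation: [3.14, -0.086, 0.007]
ft_force: [0.3, 0.3, 0.2]
gripper_width: 0.453
grasp_force: 0.0
```

>>> {"fn": "jog_arm", "kwargs": {
  "motion": [
    {"tx": 0, "ty": 0, "tz": -30, "rx": 0, "ry": 0, "rz": 0, "hand": 0.55},
    {"tx": 0, "ty": 0, "tz": -70, "rx": 0, "ry": 0, "rz": 0, "hand": 0.5},
    {"tx": 0, "ty": 0, "tz": -110, "rx": 0, "ry": 0, "rz": 0, "hand": 0.4},
    {"tx": 0, "ty": 0, "tz": -134, "rx": 0, "ry": 0, "rz": 0, "hand": 0.4},
    {"tx": 0, "ty": 0, "tz": -134, "rx": 0, "ry": 0, "rz": 0, "hand": 0.4}
  ]
}}

```text
time_s: 19.42
ee_pos: [454.2, -339.3, 157.8]
orientation: [3.137, -0.087, 0.02]
ft_force: [0.4, -1.5, -0.3]
gripper_width: 0.6
grasp_force: 0.0
```

>>> {"fn": "jog_arm", "kwargs": {
  "motion": [
    {"tx": 117, "ty": -130, "tz": 0, "rx": 0, "ry": 0, "rz": -26, "hand": 0.4},
    {"tx": 117, "ty": -130, "tz": 0, "rx": 0, "ry": 0, "rz": -26, "hand": 0.4},
    {"tx": 117, "ty": -130, "tz": 0, "rx": 0, "ry": 0, "rz": -26, "hand": 0.4},
    {"tx": 117, "ty": -130, "tz": 0, "rx": 0, "ry": 0, "rz": -26, "hand": 0.4},
    {"tx": 117, "ty": -130, "tz": 0, "rx": 0, "ry": 0, "rz": -26, "hand": 0.4}
  ]
}}

```text
time_s: 19.83
ee_pos: [580.7, -205.2, 151.7]
orientation: [-3.071, -0.642, -0.01]
ft_force: [1.5, 1.6, 0.1]
gripper_width: 0.602
grasp_force: 0.0
```

>>> {"fn": "jog_arm", "kwargs": {
  "motion": [
    {"tx": 162, "ty": -66, "tz": 0, "rx": 0, "ry": 0, "rz": -26, "hand": 0.4},
    {"tx": 162, "ty": -66, "tz": 0, "rx": 0, "ry": 0, "rz": -26, "hand": 0.4},
    {"tx": 162, "ty": -66, "tz": 0, "rx": 0, "ry": 0, "rz": -26, "hand": 0.4},
    {"tx": 162, "ty": -66, "tz": 0, "rx": 0, "ry": 0, "rz": -26, "hand": 0.4},
    {"tx": 162, "ty": -66, "tz": 0, "rx": 0, "ry": 0, "rz": -26, "hand": 0.4}
  ]
}}

```text
time_s: 20.25
ee_pos: [703.2, -80.5, 151.7]
orientation: [-2.849, -1.314, -0.012]
ft_force: [-0.4, 2.1, 0.1]
gripper_width: 0.604
grasp_force: 0.0
```

>>> {"fn": "jog_arm", "kwargs": {
  "motion": [
    {"tx": 0, "ty": 0, "tz": 0, "rx": 0, "ry": 0, "rz": 0, "hand": 0.4},
    {"tx": 0, "ty": 0, "tz": 0, "rx": 0, "ry": 0, "rz": 0, "hand": 0.4},
    {"tx": 0, "ty": 0, "tz": 0, "rx": 0, "ry": 0, "rz": 0, "hand": 0.4}
  ]
}}

```text
time_s: 20.5
ee_pos: [697.6, -91.4, 151.6]
orientation: [-2.862, -1.295, -0.001]
ft_force: [-1.2, -0.4, 0.4]
gripper_width: 0.598
grasp_force: 0.0
```

```bash
cat > hov.py <<'E'
# hov.py class x y yaw zgrasp : check part, print moves to grasp, then lift, then to drop hover
import sys
from h import *
from look import look
import seg
def hov(cls,x,y,yaw,zg=8.5,drop=None,dyaw=-3):
    look("n.png",[(cls,26)])
    for o in seg.parts("pics/n.npz"): 
        if np.hypot(o[0]-x,o[1]-y)<70: print("seg",np.round(o,1))
    p,r=pose(); q=np.array([x,y,zg]); print("grasp"); plan(p,r,q,down(yaw))
    l=q+[0,0,125]
    if drop is not None: print("carry",np.hypot(*(np.array(drop)-l)[:2])); plan(l,down(yaw),np.array(drop),down(dyaw),2 if abs(yaw-dyaw)<70 else 3)
E
python3 -c "
from hov import *
hov('barend_1',701.2,-87,49,8.5,[454,-285,150])"
```

```text
20.5 [697.6 -91.4 151.6] [-2.862e+00 -1.295e+00 -1.000e-03] [-0.16  0.64  0.36  1.53 -0.25  1.02 -0.45]
barend_1 0.9 [252.2 176.5] [704.6 -85.6  26. ]
barend_1 0.59 [175.7 235.3] [594.4 -80.   26. ]
seg [696.6 -92.8  45.7  28.4  48.8]
seg [ 759.1 -114.2   33.4   12.    89.1]
seg [759.5 -66.9  14.8  10.5  88.3]
grasp
t [  5.6  -0.4 143.4] r [ 0.01 -0.08 -0.33]
carry 316.7204445563943
t [-155.8  -28.3   -8.3] r [-0. -0. 26.]
t [-152.5   42.8   -8.2] r [-0. -0. 26.]
```

>>> {"fn": "jog_arm", "kwargs": {
  "motion": [
    {"tx": 5, "ty": 0, "tz": 35, "rx": 0, "ry": 0, "rz": 0, "hand": 0.4},
    {"tx": 5, "ty": 0, "tz": 75, "rx": 0, "ry": 0, "rz": 0, "hand": 0.4},
    {"tx": 5, "ty": 0, "tz": 105, "rx": 0, "ry": 0, "rz": 0, "hand": 0.4},
    {"tx": 5, "ty": 0, "tz": 125, "rx": 0, "ry": 0, "rz": 0, "hand": 0.4},
    {"tx": 5, "ty": 0, "tz": 137, "rx": 0, "ry": 0, "rz": 0, "hand": 0.4}
  ]
}}

```text
time_s: 21.02
ee_pos: [699.4, -86.6, 11.4]
orientation: [-2.859, -1.295, 0.004]
ft_force: [-1.5, 0.7, -0.9]
gripper_width: 0.602
grasp_force: 0.0
```

>>> {"fn": "jog_arm", "kwargs": {
  "motion": [
    {"tx": 0, "ty": 0, "tz": 6, "rx": 0, "ry": 0, "rz": 0, "hand": 0.4},
    {"tx": 0, "ty": 0, "tz": 6, "rx": 0, "ry": 0, "rz": 0, "hand": 1},
    {"tx": 0, "ty": 0, "tz": 6, "rx": 0, "ry": 0, "rz": 0, "hand": 1},
    {"tx": 0, "ty": 0, "tz": 6, "rx": 0, "ry": 0, "rz": 0, "hand": 1},
    {"tx": 0, "ty": 0, "tz": 6, "rx": 0, "ry": 0, "rz": 0, "hand": 1}
  ]
}}

```text
time_s: 21.43
ee_pos: [703.0, -85.8, 10.1]
orientation: [2.86, 1.299, 0.006]
ft_force: [-0.3, -0.2, 1.9]
gripper_width: 0.309
grasp_force: 81.0
```

>>> {"fn": "jog_arm", "kwargs": {
  "motion": [
    {"tx": 0, "ty": 0, "tz": -15, "rx": 0, "ry": 0, "rz": 0, "hand": 1},
    {"tx": 0, "ty": 0, "tz": -50, "rx": 0, "ry": 0, "rz": 0, "hand": 1},
    {"tx": 0, "ty": 0, "tz": -90, "rx": 0, "ry": 0, "rz": 0, "hand": 1},
    {"tx": 0, "ty": 0, "tz": -125, "rx": 0, "ry": 0, "rz": 0, "hand": 1},
    {"tx": 0, "ty": 0, "tz": -125, "rx": 0, "ry": 0, "rz": 0, "hand": 1}
  ]
}}

```text
time_s: 21.85
ee_pos: [707.1, -86.6, 143.9]
orientation: [2.855, 1.296, 0.024]
ft_force: [2.0, -0.9, -1.9]
gripper_width: 0.304
grasp_force: 80.5
```

Run:
```python
from h import *
o=ctrl.get_obs(); p,r=pose(o); print(o["gripper_width"],o["grasp_force"])
plan(p,r,np.array([454.,-285,150]),down(-3),2)
```

```text
0.30357173931724657 80.54544925689697
t [-157.9  -30.    -5.2] r [ 0.17 -0.45 25.92]
t [-155.2   42.1   -3.9] r [ 0.17 -0.45 25.92]
```

>>> {"fn": "jog_arm", "kwargs": {
  "motion": [
    {"tx": -157, "ty": -29, "tz": -7, "rx": 0, "ry": 0, "rz": 26, "hand": 1},
    {"tx": -157, "ty": -29, "tz": -7, "rx": 0, "ry": 0, "rz": 26, "hand": 1},
    {"tx": -157, "ty": -29, "tz": -7, "rx": 0, "ry": 0, "rz": 26, "hand": 1},
    {"tx": -157, "ty": -29, "tz": -7, "rx": 0, "ry": 0, "rz": 26, "hand": 1},
    {"tx": -157, "ty": -29, "tz": -7, "rx": 0, "ry": 0, "rz": 26, "hand": 1}
  ]
}}

```text
time_s: 22.27
ee_pos: [569.7, -191.9, 141.3]
orientation: [3.083, 0.601, -0.004]
ft_force: [-0.5, -0.9, -3.7]
gripper_width: 0.305
grasp_force: 80.5
```

>>> {"fn": "jog_arm", "kwargs": {
  "motion": [
    {"tx": -154, "ty": 43, "tz": -7, "rx": 0, "ry": 0, "rz": 26, "hand": 1},
    {"tx": -154, "ty": 43, "tz": -7, "rx": 0, "ry": 0, "rz": 26, "hand": 1},
    {"tx": -154, "ty": 43, "tz": -7, "rx": 0, "ry": 0, "rz": 26, "hand": 1},
    {"tx": -154, "ty": 43, "tz": -7, "rx": 0, "ry": 0, "rz": 26, "hand": 1},
    {"tx": -154, "ty": 43, "tz": -7, "rx": 0, "ry": 0, "rz": 26, "hand": 1}
  ]
}}

```text
time_s: 22.68
ee_pos: [444.9, -289.7, 148.1]
orientation: [3.14, -0.107, -0.001]
ft_force: [-1.1, -0.7, -2.9]
gripper_width: 0.305
grasp_force: 80.5
```

>>> {"fn": "jog_arm", "kwargs": {
  "motion": [
    {"tx": 0, "ty": 0, "tz": 0, "rx": 0, "ry": 0, "rz": 0, "hand": 1},
    {"tx": 0, "ty": 0, "tz": 0, "rx": 0, "ry": 0, "rz": 0, "hand": 1},
    {"tx": 0, "ty": 0, "tz": 0, "rx": 0, "ry": 0, "rz": 0, "hand": 1}
  ]
}}

```text
time_s: 22.93
ee_pos: [452.8, -283.1, 147.1]
orientation: [-3.138, 0.082, -0.003]
ft_force: [-0.3, 0.6, -3.5]
gripper_width: 0.304
grasp_force: 80.5
```

Run:
```python
from h import *
o=ctrl.get_obs(); p,r=pose(o); print(o["gripper_width"],o["grasp_force"])
plan(p,r,np.array([454.,-285,16]),down(-3))
print(); plan(np.array([454.,-285,150]),down(-3),np.array([700.8,-2.9,150]),down(54.8),2)
```

```text
0.3041530953165882 80.53375840187073
t [  1.1   2.2 131.1] r [-0.13 -0.11  0.01]

t [ 115.8 -147.3   -0. ] r [  0.    0.  -28.9]
t [172.6 -73.   -0. ] r [  0.    0.  -28.9]
```

>>> {"fn": "jog_arm", "kwargs": {
  "motion": [
    {"tx": 1, "ty": 2, "tz": 40, "rx": 0, "ry": 0, "rz": 0, "hand": 1},
    {"tx": 1, "ty": 2, "tz": 80, "rx": 0, "ry": 0, "rz": 0, "hand": 1},
    {"tx": 1, "ty": 2, "tz": 115, "rx": 0, "ry": 0, "rz": 0, "hand": 1},
    {"tx": 1, "ty": 2, "tz": 131, "rx": 0, "ry": 0, "rz": 0, "hand": 1},
    {"tx": 1, "ty": 2, "tz": 131, "rx": 0, "ry": 0, "rz": 0, "hand": 1}
  ]
}}

```text
time_s: 23.35
ee_pos: [450.9, -283.2, 11.9]
orientation: [-3.135, 0.082, 0.009]
ft_force: [0.3, 0.3, -2.7]
gripper_width: 0.309
grasp_force: 80.3
```

>>> {"fn": "jog_arm", "kwargs": {
  "motion": [
    {"tx": 0, "ty": 0, "tz": 0, "rx": 0, "ry": 0, "rz": 0, "hand": 1},
    {"tx": 0, "ty": 0, "tz": 0, "rx": 0, "ry": 0, "rz": 0, "hand": 0.57},
    {"tx": 0, "ty": 0, "tz": 0, "rx": 0, "ry": 0, "rz": 0, "hand": 0.57},
    {"tx": 0, "ty": 0, "tz": 0, "rx": 0, "ry": 0, "rz": 0, "hand": 0.57}
  ]
}}

```text
time_s: 23.68
ee_pos: [454.3, -286.7, 17.8]
orientation: [-3.14, 0.085, -0.007]
ft_force: [0.2, -0.2, -0.3]
gripper_width: 0.427
grasp_force: 0.0
```

>>> {"fn": "jog_arm", "kwargs": {
  "motion": [
    {"tx": 0, "ty": 0, "tz": -30, "rx": 0, "ry": 0, "rz": 0, "hand": 0.57},
    {"tx": 0, "ty": 0, "tz": -70, "rx": 0, "ry": 0, "rz": 0, "hand": 0.5},
    {"tx": 0, "ty": 0, "tz": -110, "rx": 0, "ry": 0, "rz": 0, "hand": 0.4},
    {"tx": 0, "ty": 0, "tz": -134, "rx": 0, "ry": 0, "rz": 0, "hand": 0.4},
    {"tx": 0, "ty": 0, "tz": -134, "rx": 0, "ry": 0, "rz": 0, "hand": 0.4}
  ]
}}

```text
time_s: 24.1
ee_pos: [455.9, -288.6, 156.4]
orientation: [3.138, -0.087, 0.02]
ft_force: [0.7, -1.3, -0.0]
gripper_width: 0.599
grasp_force: 0.0
```

>>> {"fn": "jog_arm", "kwargs": {
  "motion": [
    {"tx": 116, "ty": -147, "tz": 0, "rx": 0, "ry": 0, "rz": -28.9, "hand": 0.4},
    {"tx": 116, "ty": -147, "tz": 0, "rx": 0, "ry": 0, "rz": -28.9, "hand": 0.4},
    {"tx": 116, "ty": -147, "tz": 0, "rx": 0, "ry": 0, "rz": -28.9, "hand": 0.4},
    {"tx": 116, "ty": -147, "tz": 0, "rx": 0, "ry": 0, "rz": -28.9, "hand": 0.4},
    {"tx": 116, "ty": -147, "tz": 0, "rx": 0, "ry": 0, "rz": -28.9, "hand": 0.4}
  ]
}}

```text
time_s: 24.52
ee_pos: [580.0, -140.0, 151.0]
orientation: [-3.055, -0.717, -0.009]
ft_force: [-0.3, 0.4, -0.2]
gripper_width: 0.601
grasp_force: 0.0
```

>>> {"fn": "jog_arm", "kwargs": {
  "motion": [
    {"tx": 173, "ty": -73, "tz": 0, "rx": 0, "ry": 0, "rz": -28.9, "hand": 0.4},
    {"tx": 173, "ty": -73, "tz": 0, "rx": 0, "ry": 0, "rz": -28.9, "hand": 0.4},
    {"tx": 173, "ty": -73, "tz": 0, "rx": 0, "ry": 0, "rz": -28.9, "hand": 0.4},
    {"tx": 173, "ty": -73, "tz": 0, "rx": 0, "ry": 0, "rz": -28.9, "hand": 0.4},
    {"tx": 173, "ty": -73, "tz": 0, "rx": 0, "ry": 0, "rz": -28.9, "hand": 0.4}
  ]
}}

```text
time_s: 24.93
ee_pos: [703.2, 1.6, 151.1]
orientation: [-2.781, -1.456, -0.009]
ft_force: [0.8, 1.1, -0.0]
gripper_width: 0.605
grasp_force: 0.0
```

>>> {"fn": "jog_arm", "kwargs": {
  "motion": [
    {"tx": 0, "ty": 0, "tz": 0, "rx": 0, "ry": 0, "rz": 0, "hand": 0.4},
    {"tx": 0, "ty": 0, "tz": 0, "rx": 0, "ry": 0, "rz": 0, "hand": 0.4},
    {"tx": 0, "ty": 0, "tz": 0, "rx": 0, "ry": 0, "rz": 0, "hand": 0.4},
    {"tx": 0, "ty": 0, "tz": 0, "rx": 0, "ry": 0, "rz": 0, "hand": 0.4},
    {"tx": 0, "ty": 0, "tz": 0, "rx": 0, "ry": 0, "rz": 0, "hand": 0.4}
  ]
}}

```text
time_s: 25.35
ee_pos: [699.8, -6.8, 151.0]
orientation: [-2.792, -1.438, -0.003]
ft_force: [-0.4, 0.2, 0.4]
gripper_width: 0.598
grasp_force: 0.0
```

```bash
python3 -c "
from hov import *
hov('spindle_1',700.8,-2.9,54.8,8.5,[437,240,170],0)"
```

```text
25.35 [699.8  -6.8 151. ] [-2.792 -1.438 -0.003] [-0.27  0.63  0.34  1.54 -0.24  1.01 -0.48]
spindle_1 0.92 [260.8 330. ] [ 598.4 -171.3   26. ]
spindle_1 0.83 [172. 229.] [598.1   2.7  26. ]
spindle_1 0.62 [122.1 164.8] [603.5  88.5  26. ]
seg [692.9 -14.   60.4  27.9  55.4]
grasp
t [  2.8  -1.2 142.5] r [ 0.   -0.11 -0.25]
carry 358.5956636659177
t [  23.2 -177.8  -18.3] r [ 0.  -0.  27.4]
t [ -61.2 -168.5  -18.3] r [ 0.  -0.  27.4]
```

Spindle confirmed near (701.5,-2). Before carrying, I get the rack's pose from the earlier overview image.

Run:
```python
from h import *
D=np.load("pics/c.npz"); c=(dict(zip(("fx","fy","cx","cy"),D["k"])),D["V"])
M=np.load("pics/m.npz"); cm=(dict(zip(("fx","fy","cx","cy"),M["k"])),M["V"])
print(ray("w",(281,234),68,c),ray("w",(123.1,240.3),68,cm),ray("w",(221.9,220.6),0,c))
k=D["a"][190:265,135:305,::-1]; cv2.imwrite("pics/rk.png",cv2.resize(k,None,fx=4.7,fy=4.7,interpolation=cv2.INTER_CUBIC))
```

```text
[441.40275177 180.1008994   68.        ] [441.42111223 176.46115081  68.        ] [439.07673594 298.51158178   0.        ]
```

View pics/rk.png

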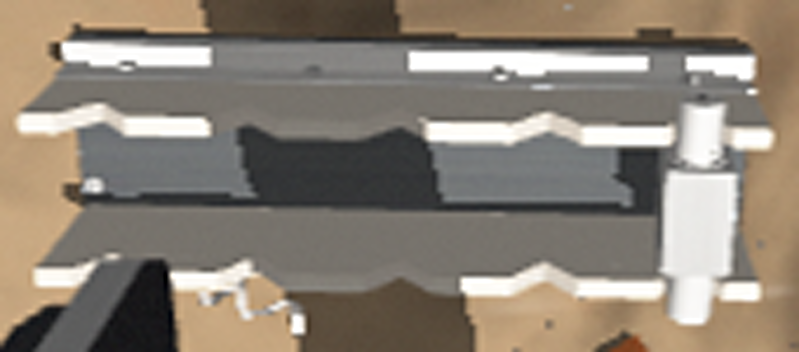

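>>> {"fn": "jog_arm", "kwargs": {
  "motion": [
    {"tx": 5, "ty": -1, "tz": 35, "rx": 0, "ry": 0, "rz": 0, "hand": 0.4},
    {"tx": 5, "ty": -1, "tz": 75, "rx": 0, "ry": 0, "rz": 0, "hand": 0.4},
    {"tx": 5, "ty": -1, "tz": 105, "rx": 0, "ry": 0, "rz": 0, "hand": 0.4},
    {"tx": 5, "ty": -1, "tz": 125, "rx": 0, "ry": 0, "rz": 0, "hand": 0.4},
    {"tx": 5, "ty": -1, "tz": 136, "rx": 0, "ry": 0, "rz": 0, "hand": 0.4}
  ]
}}

```text
time_s: 25.87
ee_pos: [700.3, -0.5, 11.2]
orientation: [-2.789, -1.44, 0.004]
ft_force: [-0.4, -0.3, 1.0]
gripper_width: 0.6
grasp_force: 0.0
```

>>> {"fn": "jog_arm", "kwargs": {
  "motion": [
    {"tx": 0, "ty": 0, "tz": 6, "rx": 0, "ry": 0, "rz": 0, "hand": 0.4},
    {"tx": 0, "ty": 0, "tz": 6, "rx": 0, "ry": 0, "rz": 0, "hand": 0.5},
    {"tx": 0, "ty": 0, "tz": 6, "rx": 0, "ry": 0, "rz": 0, "hand": 1},
    {"tx": 0, "ty": 0, "tz": 6, "rx": 0, "ry": 0, "rz": 0, "hand": 1},
    {"tx": 0, "ty": 0, "tz": 6, "rx": 0, "ry": 0, "rz": 0, "hand": 1}
  ]
}}

```text
time_s: 26.28
ee_pos: [703.9, -0.2, 10.5]
orientation: [2.791, 1.442, 0.007]
ft_force: [-0.0, -1.0, 2.7]
gripper_width: 0.305
grasp_force: 81.8
```

>>> {"fn": "jog_arm", "kwargs": {
  "motion": [
    {"tx": 0, "ty": 0, "tz": 0, "rx": 0, "ry": 0, "rz": 0, "hand": 1},
    {"tx": 0, "ty": 0, "tz": 0, "rx": 0, "ry": 0, "rz": 0, "hand": 1}
  ]
}}

```text
time_s: 26.45
ee_pos: [703.9, -0.2, 10.5]
orientation: [2.791, 1.442, 0.007]
ft_force: [-0.1, -0.6, 5.9]
gripper_width: 0.307
grasp_force: 82.2
```

Run:
```python
from h import *
o=ctrl.get_obs(); p,r=pose(o); print(p,o["gripper_width"],o["grasp_force"],o["ft_force"])
```

```text
[ 7.03886084e+02 -2.15086587e-01  1.05165725e+01] 0.3070133213763941 82.18258380889893 [-0.14297346 -0.57124713  5.90228698]
```

Gripped. The crop shows notch bumps on the far rail at about x=100, 247, 400 and 547, and on the near rail at 247, 400 and 545. spindle_0 is at about (697,220).

Run:
```python
from h import *
D=np.load("pics/c.npz"); c=(dict(zip(("fx","fy","cx","cy"),D["k"])),D["V"])
L=[((100,108),34,120),((247,124),34,60),((400,126),34,0),((547,118),34,-60),((115,262),-34,120),((247,264),-34,60),((400,280),-34,0),((545,268),-34,-60)]
W=[];Q=[]
for (u,v),x,y in L:
    w=ray("w",(135+u/4.7,190+v/4.7),55,c)[:2]; print(x,y,np.round(w,1)); W.append(w);Q.append((x,y))
W=np.array(W);Q=np.array(Q,float)
A,_=cv2.estimateAffinePartial2D(Q,W,ransacReprojThreshold=4); print(A,np.degrees(np.arctan2(A[1,0],A[0,0])),np.hypot(A[0,0],A[1,0]))
o=ctrl.get_obs(); p,r=pose(o)
q=p+[-3,0,125]
print("lift"); plan(p,r,q,r)
print("carry");plan(q,r,np.array([430.,110,180]),down(0),2)
```

```text
34 120 [478.  415.8]
34 60 [471.2 357.2]
34 0 [470.6 295.4]
34 -60 [474.3 236.1]
-34 120 [408.7 416.6]
-34 60 [408.  361.4]
-34 0 [400.7 297.6]
-34 -60 [406.6 236.6]
[[ 1.00034341e+00  5.04087779e-02  4.36011590e+02]
 [-5.04087779e-02  1.00034341e+00  2.96840247e+02]] -2.884778590132566 1.0016126955604372
lift
t [  -1.3   -2.2 -125. ] r [0. 0. 0.]
carry
t [ -33.3 -142.3  -22.7] r [ 1.000e-02 -1.300e-01  2.732e+01]
t [ -95.  -111.1  -22.5] r [ 1.000e-02 -1.300e-01  2.732e+01]
```

```bash
cat > rk.py <<'E'
from h import *
RO=np.array([440.3,297.2]); RY=-1.0
def slot(y,z,off=0.):
    """TCP position for notch y; off = TCP minus spindle centre along tool x"""
    v=R.from_euler("z",RY,degrees=True).apply([off,y,0]); return np.array([RO[0]+v[0],RO[1]+v[1],z])
E
python3 - <<'E'
from rk import *
o=ctrl.get_obs(); p,r=pose(o); q=p+[-3,0,125]
s=slot(-60,150,2.3); print(s); plan(q,r,s,down(RY),2)
E
```

```text
[441.55250531 237.16899776 150.        ]
t [  21.8 -174.4   -7.5] r [ 1.000e-02 -1.300e-01  2.782e+01]
t [ -62.1 -164.4   -7.5] r [ 1.000e-02 -1.300e-01  2.782e+01]
```

>>> {"fn": "jog_arm", "kwargs": {
  "motion": [
    {"tx": 0, "ty": 0, "tz": -15, "rx": 0, "ry": 0, "rz": 0, "hand": 1},
    {"tx": -1, "ty": -2, "tz": -50, "rx": 0, "ry": 0, "rz": 0, "hand": 1},
    {"tx": -1, "ty": -2, "tz": -90, "rx": 0, "ry": 0, "rz": 0, "hand": 1},
    {"tx": -1, "ty": -2, "tz": -125, "rx": 0, "ry": 0, "rz": 0, "hand": 1},
    {"tx": -1, "ty": -2, "tz": -125, "rx": 0, "ry": 0, "rz": 0, "hand": 1}
  ]
}}

```text
time_s: 26.87
ee_pos: [705.1, -0.2, 143.0]
orientation: [2.787, 1.44, 0.022]
ft_force: [2.0, -0.4, -1.4]
gripper_width: 0.308
grasp_force: 81.2
```

>>> {"fn": "jog_arm", "kwargs": {
  "motion": [
    {"tx": 22, "ty": -174, "tz": -8, "rx": 0, "ry": 0, "rz": 27.8, "hand": 1},
    {"tx": 22, "ty": -174, "tz": -8, "rx": 0, "ry": 0, "rz": 27.8, "hand": 1},
    {"tx": 22, "ty": -174, "tz": -8, "rx": 0, "ry": 0, "rz": 27.8, "hand": 1},
    {"tx": 22, "ty": -174, "tz": -8, "rx": 0, "ry": 0, "rz": 27.8, "hand": 1},
    {"tx": 22, "ty": -174, "tz": -8, "rx": 0, "ry": 0, "rz": 27.8, "hand": 1}
  ]
}}

```text
time_s: 27.28
ee_pos: [564.7, 125.7, 140.9]
orientation: [-3.048, -0.733, 0.007]
ft_force: [-0.4, 0.5, -3.3]
gripper_width: 0.308
grasp_force: 81.2
```

>>> {"fn": "jog_arm", "kwargs": {
  "motion": [
    {"tx": -62, "ty": -164, "tz": -8, "rx": 0, "ry": 0, "rz": 27.8, "hand": 1},
    {"tx": -62, "ty": -164, "tz": -8, "rx": 0, "ry": 0, "rz": 27.8, "hand": 1},
    {"tx": -62, "ty": -164, "tz": -8, "rx": 0, "ry": 0, "rz": 27.8, "hand": 1},
    {"tx": -62, "ty": -164, "tz": -8, "rx": 0, "ry": 0, "rz": 27.8, "hand": 1},
    {"tx": -62, "ty": -164, "tz": -8, "rx": 0, "ry": 0, "rz": 27.8, "hand": 1}
  ]
}}

```text
time_s: 27.7
ee_pos: [436.8, 240.8, 149.5]
orientation: [-3.138, 0.024, 0.004]
ft_force: [-0.1, -0.2, -3.3]
gripper_width: 0.303
grasp_force: 81.3
```

>>> {"fn": "jog_arm", "kwargs": {
  "motion": [
    {"tx": 0, "ty": 0, "tz": 0, "rx": 0, "ry": 0, "rz": 0, "hand": 1},
    {"tx": 0, "ty": 0, "tz": 0, "rx": 0, "ry": 0, "rz": 0, "hand": 1},
    {"tx": 0, "ty": 0, "tz": 0, "rx": 0, "ry": 0, "rz": 0, "hand": 1},
    {"tx": 0, "ty": 0, "tz": 0, "rx": 0, "ry": 0, "rz": 0, "hand": 1},
    {"tx": 0, "ty": 0, "tz": 0, "rx": 0, "ry": 0, "rz": 0, "hand": 1}
  ]
}}

```text
time_s: 28.12
ee_pos: [442.6, 235.8, 149.8]
orientation: [-3.14, 0.03, -0.002]
ft_force: [0.7, 0.2, -3.1]
gripper_width: 0.302
grasp_force: 81.3
```

Run:
```python
from rk import *
from look import look
look("q.png",[("rack",0),("spindle_1",68),("spindle_1",166)])
o=ctrl.get_obs(); p,r=pose(o); print(o["gripper_width"])
plan(p,r,slot(-60,90,2.3),down(RY))
D=np.load("pics/q.npz"); k=D["a"]; c=(dict(zip(("fx","fy","cx","cy"),D["k"])),D["V"])
for x in (34,-34):
  for y in (-120,-60,0,60,120):
    v=R.from_euler("z",RY,degrees=True).apply([x,y,0]); print(x,y,np.round(proj("w",[RO[0]+v[0],RO[1]+v[1],55],c)))
```

```text
28.1167 [442.6 235.8 149.8] [-3.14e+00  3.00e-02 -2.00e-03] [-1.03  0.34  0.57  2.05 -0.25  0.81 -1.91]
rack 0.62 [198.  182.7] [439.3 297.2   0. ]
spindle_1 0.94 [317.9 198.7] [440.7 174.8  68. ]
spindle_1 0.91 [414.5   8.3] [589.1 111.6  68. ]
spindle_1 0.82 [251.3 256.6] [381.8 236.6  68. ]
spindle_1 0.94 [317.9 198.7] [474.2 199.6 166. ]
spindle_1 0.91 [414.5   8.3] [560.7 162.8 166. ]
spindle_1 0.82 [251.3 256.6] [439.9 235.6 166. ]
0.3061000313733734
t [-0.5 -0.7 59.6] r [-0.08 -0.05 -0.02]
34 -120 [315. 162.]
34 -60 [250. 162.]
34 0 [185. 162.]
34 60 [120. 162.]
34 120 [ 55. 162.]
-34 -120 [310. 229.]
-34 -60 [250. 229.]
-34 0 [190. 229.]
-34 60 [130. 229.]
-34 120 [ 70. 229.]
```

View pics/q.png

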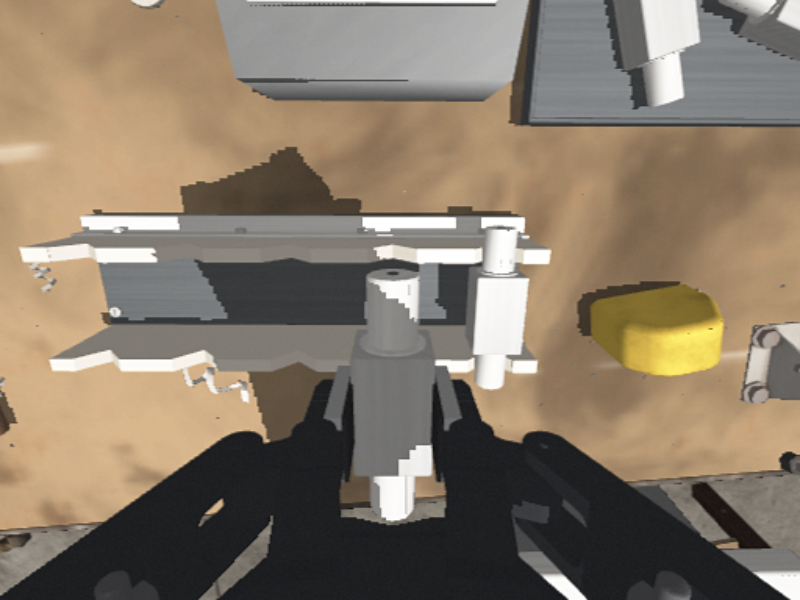

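The held spindle at (395,400) lines up with the -60 notch pair at about (391,253) and (390,358), and spindle_0 sits at (497,300). Lowering.

>>> {"fn": "jog_arm", "kwargs": {
  "motion": [
    {"tx": -1, "ty": 0, "tz": 30, "rx": 0, "ry": 0, "rz": 0, "hand": 1},
    {"tx": -1, "ty": 0, "tz": 60, "rx": 0, "ry": 0, "rz": 0, "hand": 1},
    {"tx": -1, "ty": 0, "tz": 80, "rx": 0, "ry": 0, "rz": 0, "hand": 1},
    {"tx": -1, "ty": 0, "tz": 80, "rx": 0, "ry": 0, "rz": 0, "hand": 1},
    {"tx": -1, "ty": 0, "tz": 80, "rx": 0, "ry": 0, "rz": 0, "hand": 1}
  ]
}}

```text
time_s: 28.73
ee_pos: [440.6, 236.4, 69.2]
orientation: [3.141, -0.027, -0.001]
ft_force: [-0.2, -0.0, -2.3]
gripper_width: 0.303
grasp_force: 81.0
```

>>> {"fn": "jog_arm", "kwargs": {
  "motion": [
    {"tx": 0, "ty": 0, "tz": 5, "rx": 0, "ry": 0, "rz": 0, "hand": 1},
    {"tx": 0, "ty": 0, "tz": 10, "rx": 0, "ry": 0, "rz": 0, "hand": 1},
    {"tx": 0, "ty": 0, "tz": 14, "rx": 0, "ry": 0, "rz": 0, "hand": 1},
    {"tx": 0, "ty": 0, "tz": 14, "rx": 0, "ry": 0, "rz": 0, "hand": 1}
  ]
}}

```text
time_s: 29.07
ee_pos: [440.6, 237.3, 55.7]
orientation: [-3.14, 0.026, -0.001]
ft_force: [-0.1, 0.5, -3.4]
gripper_width: 0.307
grasp_force: 81.2
```

>>> {"fn": "jog_arm", "kwargs": {
  "motion": [
    {"tx": 0, "ty": 0, "tz": 2, "rx": 0, "ry": 0, "rz": 0, "hand": 1},
    {"tx": 0, "ty": 0, "tz": 2, "rx": 0, "ry": 0, "rz": 0, "hand": 1}
  ]
}}

```text
time_s: 29.23
ee_pos: [440.8, 237.3, 53.8]
orientation: [-3.14, 0.026, -0.002]
ft_force: [-0.7, 0.1, -4.2]
gripper_width: 0.312
grasp_force: 81.2
```

Run:
```python
from rk import *
o=ctrl.get_obs(); print(o["ee_pos"],o["ft_force"],o["wrist_torque"],o["gripper_width"])
```

```text
[440.78823606 237.30102405  53.78951391] [-0.7300407   0.05832256 -4.16576483] [-0.02955729  0.01013237 -0.01311816] 0.31186954657454546
```

>>> {"fn": "jog_arm", "kwargs": {
  "motion": [
    {"tx": 0, "ty": 0, "tz": 1.5, "rx": 0, "ry": 0, "rz": 0, "hand": 1},
    {"tx": 0, "ty": 0, "tz": 1.5, "rx": 0, "ry": 0, "rz": 0, "hand": 1}
  ]
}}

```text
time_s: 29.4
ee_pos: [441.1, 237.0, 52.8]
orientation: [-3.139, 0.027, -0.002]
ft_force: [-1.7, -1.4, 1.7]
gripper_width: 0.305
grasp_force: 81.9
```

>>> {"fn": "jog_arm", "kwargs": {
  "motion": [
    {"tx": 0, "ty": 0, "tz": 0, "rx": 0, "ry": 0, "rz": 0, "hand": 0.66},
    {"tx": 0, "ty": 0, "tz": 0, "rx": 0, "ry": 0, "rz": 0, "hand": 0.6},
    {"tx": 0, "ty": 0, "tz": 0, "rx": 0, "ry": 0, "rz": 0, "hand": 0.57},
    {"tx": 0, "ty": 0, "tz": 0, "rx": 0, "ry": 0, "rz": 0, "hand": 0.55}
  ]
}}

```text
time_s: 29.73
ee_pos: [441.0, 237.5, 52.4]
orientation: [-3.139, 0.026, -0.002]
ft_force: [-0.6, -0.6, 0.1]
gripper_width: 0.447
grasp_force: 0.0
```

>>> {"fn": "jog_arm", "kwargs": {
  "motion": [
    {"tx": 0, "ty": 0, "tz": -15, "rx": 0, "ry": 0, "rz": 0, "hand": 0.55},
    {"tx": 0, "ty": 0, "tz": -45, "rx": 0, "ry": 0, "rz": 0, "hand": 0.55},
    {"tx": 0, "ty": 0, "tz": -80, "rx": 0, "ry": 0, "rz": 0, "hand": 0.5},
    {"tx": 0, "ty": 0, "tz": -98, "rx": 0, "ry": 0, "rz": 0, "hand": 0.4},
    {"tx": 0, "ty": 0, "tz": -98, "rx": 0, "ry": 0, "rz": 0, "hand": 0.4}
  ]
}}

```text
time_s: 30.15
ee_pos: [443.2, 238.5, 154.1]
orientation: [-3.134, 0.026, -0.011]
ft_force: [0.9, 0.5, -0.3]
gripper_width: 0.599
grasp_force: 0.0
```

>>> {"fn": "jog_arm", "kwargs": {
  "motion": [
    {"tx": 0, "ty": 0, "tz": 0, "rx": 0, "ry": 0, "rz": 0, "hand": 0.4},
    {"tx": 0, "ty": 0, "tz": 0, "rx": 0, "ry": 0, "rz": 0, "hand": 0.4},
    {"tx": 0, "ty": 0, "tz": 0, "rx": 0, "ry": 0, "rz": 0, "hand": 0.4}
  ]
}}

```text
time_s: 30.4
ee_pos: [439.8, 236.6, 149.0]
orientation: [-3.141, 0.026, 0.001]
ft_force: [0.4, -0.5, -0.6]
gripper_width: 0.598
grasp_force: 0.0
```

Run:
```python
from rk import *
from look import look
import seg
look("r.png",[("rack",0),("spindle_1",68)])
for o in seg.parts("pics/r.npz",380,500,150,450,82): print(np.round(o,1))
# shadowed spindles near console, from overview m.npz: lower threshold relative to the local floor
D=np.load("pics/m.npz"); im=D["a"]; c=(dict(zip(("fx","fy","cx","cy"),D["k"])),D["V"])
g=im.min(2)
print(g[100:175:5,150:200:4]); print("shadowfloor")
```

```text
30.4 [439.8 236.6 149. ] [-3.141e+00  2.600e-02  1.000e-03] [-1.04  0.34  0.57  2.06 -0.25  0.81 -1.9 ]
rack 0.65 [197.8 177.9] [441.9 297.6  -0. ]
spindle_1 0.94 [253.6 200.3] [437.4 234.3  68. ]
spindle_1 0.8 [317.5 194.2] [442.3 176.4  68. ]
[416.8 373.9  68.5  15.9  88.1]
[423.5 225.3  71.2  30.5  89.1]
[436.1 178.7  55.1  23.8  -0.9]
[480.4 384.8  45.5   9.4  84.9]
[476.3 215.6  54.1  20.7  89.1]
[480.8 178.   30.9  21.7   2.9]
[493.8 219.   32.    4.7  89.1]
[495.7 371.4  48.6   7.1  89.1]
[[ 83  51  50  52  53  52  52  50  51  53  51  56  49]
 [ 51  53  50  52  53  50  52  50  50  51  53  51  54]
 [ 50  53  55  54  50  55  53  51  52  54  54  56  51]
 [ 51  50  50 128 124 115  50  53  52  53  52  52  50]
 [ 51  54  50 124 125 120  50  54  54  55  54  52  52]
 [ 53  53  50  48 127 122 114  49  50  53  52  52  52]
 [ 50  51  51  53 105 106 110  96  72  53  53  48  50]
 [ 52  53  52  98 106 104 108 108  95  54  54  54  61]
 [ 49  49  51  47 107 106 106 109  95  72  52  54  54]
 [ 53  54  53  51  97 107 109 106 108  95  52  53  52]
 [ 51  51  51  51  49 109 105 107 108  94  65  52  53]
 [ 50  49  51  48  52  97 105 106 107  91  49  52  53]
 [ 52  49  52  50  49  49  51 111 123 122  51  52  49]
 [ 49  48  47  47  53  51  49  46 123 126  97  53  44]
 [ 52  52  51  50  51  51  52  50 115 106  50  49 113]]
shadowfloor
```

Seated: it touched at the expected height and is seen at (437,234), with spindle_0 undisturbed. Next I get the two shadowed spindles' poses from the overview and head for the spindle at (595,-170).

Run:
```python
from rk import *
D=np.load("pics/m.npz"); im=D["a"]; c=(dict(zip(("fx","fy","cx","cy"),D["k"])),D["V"])
g=im.min(2); print("lit floor",np.median(g[45:60,150:190]),np.median(g[110:125,270:300]))
sh=cv2.morphologyEx((g<70).astype(np.uint8),cv2.MORPH_CLOSE,np.ones((31,31)))
b=((g>165)|((g>85)&(sh>0))).astype(np.uint8)
m=np.zeros_like(b); poly=np.array([proj("w",(x,y,27),c) for x,y in [(552,-55),(552,140),(655,140),(655,-55)]],np.int32); cv2.fillConvexPoly(m,poly,1)
b=cv2.morphologyEx(b*m,cv2.MORPH_OPEN,np.ones((3,3)))
for ct in cv2.findContours(b,cv2.RETR_EXTERNAL,cv2.CHAIN_APPROX_NONE)[0]:
    if cv2.contourArea(ct)<100: continue
    P=np.array([ray("w",q,38,c)[:2] for q in ct[:,0,:]],np.float32); (x,y),(w,h),a=cv2.minAreaRect(P)
    if w<h: w,h,a=h,w,a+90
    print(np.round((x,y,w,h,(a+90)%180-90),1), cv2.contourArea(ct))
print("to SD"); plan(slot(-60,151),down(RY),np.array([595.2,-170.1,150]),down(6.1),3)
```

```text
lit floor 114.0 117.0
[571.5  39.   33.   25.1  -2.2] 212.0
[610.3  15.2  61.5  19.8  83.4] 245.0
[ 5.926e+02 -1.990e+01  7.320e+01  6.850e+01  4.000e-01] 738.5
[602.   83.1  94.1  33.7  17.9] 848.0
[642.    1.4  53.2  25.8 -89.6] 410.5
[634.3 133.3  43.8   9.3  -6.5] 102.0
to SD
t [ 54.3 134.8   0.3] r [-0.    0.   -2.37]
t [ 48.7 137.    0.3] r [-0.    0.   -2.37]
t [ 43.  138.9   0.3] r [-0.    0.   -2.37]
```

>>> {"fn": "jog_arm", "kwargs": {
  "motion": [
    {"tx": 54, "ty": 135, "tz": 0, "rx": 0, "ry": 0, "rz": -2.4, "hand": 0.4},
    {"tx": 54, "ty": 135, "tz": 0, "rx": 0, "ry": 0, "rz": -2.4, "hand": 0.4},
    {"tx": 54, "ty": 135, "tz": 0, "rx": 0, "ry": 0, "rz": -2.4, "hand": 0.4},
    {"tx": 54, "ty": 135, "tz": 0, "rx": 0, "ry": 0, "rz": -2.4, "hand": 0.4}
  ]
}}

```text
time_s: 30.88
ee_pos: [493.5, 95.9, 149.9]
orientation: [3.141, 0.032, 0.002]
ft_force: [-0.2, -0.2, 0.8]
gripper_width: 0.603
grasp_force: 0.0
```

>>> {"fn": "jog_arm", "kwargs": {
  "motion": [
    {"tx": 49, "ty": 137, "tz": 0, "rx": 0, "ry": 0, "rz": -2.4, "hand": 0.4},
    {"tx": 49, "ty": 137, "tz": 0, "rx": 0, "ry": 0, "rz": -2.4, "hand": 0.4},
    {"tx": 49, "ty": 137, "tz": 0, "rx": 0, "ry": 0, "rz": -2.4, "hand": 0.4},
    {"tx": 49, "ty": 137, "tz": 0, "rx": 0, "ry": 0, "rz": -2.4, "hand": 0.4}
  ]
}}

```text
time_s: 31.22
ee_pos: [545.8, -40.5, 149.7]
orientation: [3.139, 0.097, 0.003]
ft_force: [0.2, -0.2, -0.4]
gripper_width: 0.6
grasp_force: 0.0
```

>>> {"fn": "jog_arm", "kwargs": {
  "motion": [
    {"tx": 43, "ty": 139, "tz": 0, "rx": 0, "ry": 0, "rz": -2.4, "hand": 0.4},
    {"tx": 43, "ty": 139, "tz": 0, "rx": 0, "ry": 0, "rz": -2.4, "hand": 0.4},
    {"tx": 43, "ty": 139, "tz": 0, "rx": 0, "ry": 0, "rz": -2.4, "hand": 0.4},
    {"tx": 43, "ty": 139, "tz": 0, "rx": 0, "ry": 0, "rz": -2.4, "hand": 0.4}
  ]
}}

```text
time_s: 31.55
ee_pos: [597.4, -176.7, 149.3]
orientation: [3.135, 0.163, 0.002]
ft_force: [-0.4, 0.5, 0.9]
gripper_width: 0.596
grasp_force: 0.0
```

>>> {"fn": "jog_arm", "kwargs": {
  "motion": [
    {"tx": 0, "ty": 0, "tz": 0, "rx": 0, "ry": 0, "rz": 0, "hand": 0.4},
    {"tx": 0, "ty": 0, "tz": 0, "rx": 0, "ry": 0, "rz": 0, "hand": 0.4},
    {"tx": 0, "ty": 0, "tz": 0, "rx": 0, "ry": 0, "rz": 0, "hand": 0.4},
    {"tx": 0, "ty": 0, "tz": 0, "rx": 0, "ry": 0, "rz": 0, "hand": 0.4},
    {"tx": 0, "ty": 0, "tz": 0, "rx": 0, "ry": 0, "rz": 0, "hand": 0.4}
  ]
}}

```text
time_s: 31.97
ee_pos: [597.0, -168.4, 149.4]
orientation: [-3.134, -0.175, -0.001]
ft_force: [-1.2, -0.3, 0.6]
gripper_width: 0.604
grasp_force: 0.0
```

```bash
python3 -c "
from hov import *
from rk import *
hov('spindle_1',595.2,-170.1,6.1,8.5)
D=np.load('pics/m.npz'); c=(dict(zip(('fx','fy','cx','cy'),D['k'])),D['V'])
for u,v in [((260,180),(289,265)),((312,212),(397,240))]:
    a,b=[ray('w',np.array(t)*.64,33,c) for t in (u,v)]; print('shadow ones',(a+b)/2,a-b,np.degrees(np.arctan2(*(a-b)[1::-1])))
plan(np.array([595.2,-170.1,133]),down(6.1),slot(0,150),down(RY),3)
"
```

```text
31.9667 [ 597.  -168.4  149.4] [-3.134e+00 -1.750e-01 -1.000e-03] [-0.22  0.55  0.6   1.77 -0.37  0.94 -0.92]
spindle_1 0.88 [252.9 189.3] [ 592.8 -170.6   26. ]
spindle_1 0.85 [ 88.4 164.5] [600.1   1.5  26. ]
spindle_1 0.65 [  4.2 156.9] [598.3  86.9  26. ]
spindle_1 0.43 [142.3 119.7] [651.4 -54.4  26. ]
seg [ 577.7 -173.    53.8   27.6    7.5]
seg [ 635.4 -164.5   16.6   14.1  -79.2]
grasp
t [ -2.3   1.3 141.2] r [-0.13 -0.07  0.26]
shadow ones [600.7660235   83.52074607  33.        ] [88.11840453 23.50120014  0.        ] 14.933213367093284
shadow ones [ 5.98859292e+02 -3.80691236e-01  3.30000000e+01] [28.62095278 88.73721484  0.        ] 72.1236165505287
t [ -34.8 -160.4   -5.7] r [ 0.   -0.    2.37]
t [ -41.4 -158.8   -5.7] r [ 0.   -0.    2.37]
t [ -47.9 -157.    -5.7] r [ 0.   -0.    2.37]
```

>>> {"fn": "jog_arm", "kwargs": {
  "motion": [
    {"tx": -1, "ty": 1.7, "tz": 35, "rx": 0, "ry": 0, "rz": 0, "hand": 0.4},
    {"tx": -1, "ty": 1.7, "tz": 75, "rx": 0, "ry": 0, "rz": 0, "hand": 0.4},
    {"tx": -1, "ty": 1.7, "tz": 105, "rx": 0, "ry": 0, "rz": 0, "hand": 0.4},
    {"tx": -1, "ty": 1.7, "tz": 125, "rx": 0, "ry": 0, "rz": 0, "hand": 0.4},
    {"tx": -1, "ty": 1.7, "tz": 135, "rx": 0, "ry": 0, "rz": 0, "hand": 0.4}
  ]
}}

```text
time_s: 32.48
ee_pos: [594.6, -170.5, 11.7]
orientation: [-3.134, -0.173, 0.005]
ft_force: [-0.4, -1.2, 0.1]
gripper_width: 0.601
grasp_force: 0.0
```

>>> {"fn": "jog_arm", "kwargs": {
  "motion": [
    {"tx": 0, "ty": 0, "tz": 5, "rx": 0, "ry": 0, "rz": 0, "hand": 0.4},
    {"tx": 0, "ty": 0, "tz": 5, "rx": 0, "ry": 0, "rz": 0, "hand": 0.5},
    {"tx": 0, "ty": 0, "tz": 5, "rx": 0, "ry": 0, "rz": 0, "hand": 1},
    {"tx": 0, "ty": 0, "tz": 5, "rx": 0, "ry": 0, "rz": 0, "hand": 1},
    {"tx": 0, "ty": 0, "tz": 5, "rx": 0, "ry": 0, "rz": 0, "hand": 1}
  ]
}}

```text
time_s: 32.9
ee_pos: [597.7, -172.1, 11.5]
orientation: [-3.136, -0.171, -0.006]
ft_force: [0.1, 0.4, 4.0]
gripper_width: 0.308
grasp_force: 80.4
```

>>> {"fn": "jog_arm", "kwargs": {
  "motion": [
    {"tx": 0, "ty": 0, "tz": 0, "rx": 0, "ry": 0, "rz": 0, "hand": 1},
    {"tx": 0, "ty": 0, "tz": 0, "rx": 0, "ry": 0, "rz": 0, "hand": 1}
  ]
}}

```text
time_s: 33.07
ee_pos: [597.7, -172.1, 11.5]
orientation: [-3.135, -0.171, -0.006]
ft_force: [-0.4, 0.8, 7.9]
gripper_width: 0.303
grasp_force: 80.7
```

>>> {"fn": "jog_arm", "kwargs": {
  "motion": [
    {"tx": 0, "ty": 0, "tz": -15, "rx": 0, "ry": 0, "rz": 0, "hand": 1},
    {"tx": 0, "ty": 0, "tz": -50, "rx": 0, "ry": 0, "rz": 0, "hand": 1},
    {"tx": 0, "ty": 0, "tz": -90, "rx": 0, "ry": 0, "rz": 0, "hand": 1},
    {"tx": 0, "ty": 0, "tz": -125, "rx": 0, "ry": 0, "rz": 0, "hand": 1},
    {"tx": 0, "ty": 0, "tz": -125, "rx": 0, "ry": 0, "rz": 0, "hand": 1}
  ]
}}

```text
time_s: 33.48
ee_pos: [600.5, -174.3, 142.9]
orientation: [3.135, 0.17, 0.021]
ft_force: [0.9, -1.6, -3.8]
gripper_width: 0.305
grasp_force: 79.7
```

>>> {"fn": "jog_arm", "kwargs": {
  "motion": [
    {"tx": -35, "ty": -160, "tz": -6, "rx": 0, "ry": 0, "rz": 2.4, "hand": 1},
    {"tx": -35, "ty": -160, "tz": -6, "rx": 0, "ry": 0, "rz": 2.4, "hand": 1},
    {"tx": -35, "ty": -160, "tz": -6, "rx": 0, "ry": 0, "rz": 2.4, "hand": 1},
    {"tx": -35, "ty": -160, "tz": -6, "rx": 0, "ry": 0, "rz": 2.4, "hand": 1},
    {"tx": -35, "ty": -160, "tz": -6, "rx": 0, "ry": 0, "rz": 2.4, "hand": 1}
  ]
}}

```text
time_s: 33.9
ee_pos: [540.8, -6.9, 140.1]
orientation: [-3.131, -0.123, 0.006]
ft_force: [-0.1, 0.3, -2.7]
gripper_width: 0.307
grasp_force: 80.0
```

>>> {"fn": "jog_arm", "kwargs": {
  "motion": [
    {"tx": -41, "ty": -159, "tz": -6, "rx": 0, "ry": 0, "rz": 2.4, "hand": 1},
    {"tx": -41, "ty": -159, "tz": -6, "rx": 0, "ry": 0, "rz": 2.4, "hand": 1},
    {"tx": -41, "ty": -159, "tz": -6, "rx": 0, "ry": 0, "rz": 2.4, "hand": 1},
    {"tx": -41, "ty": -159, "tz": -6, "rx": 0, "ry": 0, "rz": 2.4, "hand": 1},
    {"tx": -41, "ty": -159, "tz": -6, "rx": 0, "ry": 0, "rz": 2.4, "hand": 1}
  ]
}}

```text
time_s: 34.32
ee_pos: [489.0, 148.0, 146.8]
orientation: [-3.135, -0.059, 0.003]
ft_force: [-0.3, 1.7, -4.2]
gripper_width: 0.308
grasp_force: 80.3
```

>>> {"fn": "jog_arm", "kwargs": {
  "motion": [
    {"tx": -48, "ty": -157, "tz": -6, "rx": 0, "ry": 0, "rz": 2.4, "hand": 1},
    {"tx": -48, "ty": -157, "tz": -6, "rx": 0, "ry": 0, "rz": 2.4, "hand": 1},
    {"tx": -48, "ty": -157, "tz": -6, "rx": 0, "ry": 0, "rz": 2.4, "hand": 1},
    {"tx": -48, "ty": -157, "tz": -6, "rx": 0, "ry": 0, "rz": 2.4, "hand": 1},
    {"tx": -48, "ty": -157, "tz": -6, "rx": 0, "ry": 0, "rz": 2.4, "hand": 1}
  ]
}}

```text
time_s: 34.73
ee_pos: [436.7, 303.6, 153.3]
orientation: [-3.136, 0.007, 0.001]
ft_force: [0.8, 1.8, -3.5]
gripper_width: 0.304
grasp_force: 80.5
```

>>> {"fn": "jog_arm", "kwargs": {
  "motion": [
    {"tx": 0, "ty": 0, "tz": 0, "rx": 0, "ry": 0, "rz": 0, "hand": 1},
    {"tx": 0, "ty": 0, "tz": 0, "rx": 0, "ry": 0, "rz": 0, "hand": 1},
    {"tx": 0, "ty": 0, "tz": 0, "rx": 0, "ry": 0, "rz": 0, "hand": 1},
    {"tx": 0, "ty": 0, "tz": 0, "rx": 0, "ry": 0, "rz": 0, "hand": 1},
    {"tx": 0, "ty": 0, "tz": 0, "rx": 0, "ry": 0, "rz": 0, "hand": 1}
  ]
}}

```text
time_s: 35.15
ee_pos: [441.1, 293.3, 153.4]
orientation: [-3.14, 0.03, -0.002]
ft_force: [0.2, 0.4, -3.6]
gripper_width: 0.306
grasp_force: 80.5
```

Run:
```python
from rk import *
from look import look
look("s.png",[("rack",0),("spindle_1",166),("spindle_1",68)])
o=ctrl.get_obs(); p,r=pose(o); print(o["gripper_width"])
plan(p,r,slot(0,70),down(RY))
```

```text
35.15 [441.1 293.3 153.4] [-3.14e+00  3.00e-02 -2.00e-03] [-1.13  0.38  0.59  1.99 -0.28  0.85 -1.97]
rack 0.7 [244.5 177.5] [442.1 301.    0. ]
spindle_1 0.97 [250.1 259.2] [434.6 293.9 166. ]
spindle_1 0.89 [479.2   6.4] [560.4 189.8 166. ]
spindle_1 0.79 [312.6 196.8] [472.6 259.2 166. ]
spindle_1 0.73 [377.8 191.1] [475.2 224.1 166. ]
spindle_1 0.97 [250.1 259.2] [375.2 295.5  68. ]
spindle_1 0.89 [479.2   6.4] [588.9 118.8  68. ]
spindle_1 0.79 [312.6 196.8] [439.8 236.5  68. ]
spindle_1 0.73 [377.8 191.1] [444.3 177.   68. ]
0.3070694048522488
t [-0.6 -2.8 83.4] r [-0.1  -0.05 -0.  ]
```

>>> {"fn": "jog_arm", "kwargs": {
  "motion": [
    {"tx": 1.5, "ty": -3.3, "tz": 30, "rx": 0, "ry": 0, "rz": 0, "hand": 1},
    {"tx": 1.5, "ty": -3.3, "tz": 60, "rx": 0, "ry": 0, "rz": 0, "hand": 1},
    {"tx": 1.5, "ty": -3.3, "tz": 80, "rx": 0, "ry": 0, "rz": 0, "hand": 1},
    {"tx": 1.5, "ty": -3.3, "tz": 80, "rx": 0, "ry": 0, "rz": 0, "hand": 1},
    {"tx": 1.5, "ty": -3.3, "tz": 80, "rx": 0, "ry": 0, "rz": 0, "hand": 1}
  ]
}}

```text
time_s: 35.77
ee_pos: [441.9, 297.4, 72.8]
orientation: [3.141, -0.027, -0.001]
ft_force: [0.4, -0.2, -3.1]
gripper_width: 0.308
grasp_force: 80.3
```

>>> {"fn": "jog_arm", "kwargs": {
  "motion": [
    {"tx": 0, "ty": 0, "tz": 5, "rx": 0, "ry": 0, "rz": 0, "hand": 1},
    {"tx": 0, "ty": 0, "tz": 10, "rx": 0, "ry": 0, "rz": 0, "hand": 1},
    {"tx": 0, "ty": 0, "tz": 15, "rx": 0, "ry": 0, "rz": 0, "hand": 1},
    {"tx": 0, "ty": 0, "tz": 17, "rx": 0, "ry": 0, "rz": 0, "hand": 1},
    {"tx": 0, "ty": 0, "tz": 17, "rx": 0, "ry": 0, "rz": 0, "hand": 1}
  ]
}}

```text
time_s: 36.18
ee_pos: [442.0, 298.1, 56.2]
orientation: [-3.14, 0.026, -0.001]
ft_force: [0.8, -0.1, -3.7]
gripper_width: 0.308
grasp_force: 80.4
```

Run:
```python
from rk import *
o=ctrl.get_obs(); print(o["ee_pos"],o["ft_force"],o["gripper_width"])
print("to SB"); plan(slot(0,151),down(RY),np.array([599.,0,150]),down(72),3)
```

```text
[442.00849134 298.11967609  56.18574786] [ 0.78196219 -0.09314627 -3.70657996] 0.30783856195379655
to SB
t [54.6 98.1  0.3] r [ -0.     0.   -24.33]
t [  9.3 111.9   0.3] r [ -0.     0.   -24.33]
t [-37.6 105.8   0.3] r [ -0.     0.   -24.33]
```

>>> {"fn": "jog_arm", "kwargs": {
  "motion": [
    {"tx": 0, "ty": 0, "tz": 1.5, "rx": 0, "ry": 0, "rz": 0, "hand": 1},
    {"tx": 0, "ty": 0, "tz": 2.7, "rx": 0, "ry": 0, "rz": 0, "hand": 1},
    {"tx": 0, "ty": 0, "tz": 2.7, "rx": 0, "ry": 0, "rz": 0, "hand": 1}
  ]
}}

```text
time_s: 36.43
ee_pos: [442.5, 297.7, 54.6]
orientation: [-3.139, 0.027, -0.002]
ft_force: [-3.5, -3.1, 7.2]
gripper_width: 0.306
grasp_force: 81.9
```

>>> {"fn": "jog_arm", "kwargs": {
  "motion": [
    {"tx": 0, "ty": 0, "tz": 0, "rx": 0, "ry": 0, "rz": 0, "hand": 0.66},
    {"tx": 0, "ty": 0, "tz": 0, "rx": 0, "ry": 0, "rz": 0, "hand": 0.6},
    {"tx": 0, "ty": 0, "tz": 0, "rx": 0, "ry": 0, "rz": 0, "hand": 0.57},
    {"tx": 0, "ty": 0, "tz": 0, "rx": 0, "ry": 0, "rz": 0, "hand": 0.55}
  ]
}}

```text
time_s: 36.77
ee_pos: [442.5, 298.6, 53.9]
orientation: [-3.139, 0.026, -0.003]
ft_force: [-0.1, 0.5, 1.0]
gripper_width: 0.447
grasp_force: 0.0
```

>>> {"fn": "jog_arm", "kwargs": {
  "motion": [
    {"tx": 0, "ty": 0, "tz": -15, "rx": 0, "ry": 0, "rz": 0, "hand": 0.55},
    {"tx": 0, "ty": 0, "tz": -45, "rx": 0, "ry": 0, "rz": 0, "hand": 0.55},
    {"tx": 0, "ty": 0, "tz": -80, "rx": 0, "ry": 0, "rz": 0, "hand": 0.5},
    {"tx": 0, "ty": 0, "tz": -98, "rx": 0, "ry": 0, "rz": 0, "hand": 0.4},
    {"tx": 0, "ty": 0, "tz": -98, "rx": 0, "ry": 0, "rz": 0, "hand": 0.4}
  ]
}}

```text
time_s: 37.18
ee_pos: [444.6, 299.8, 155.8]
orientation: [-3.134, 0.026, -0.011]
ft_force: [0.7, -0.2, 1.7]
gripper_width: 0.599
grasp_force: 0.0
```

>>> {"fn": "jog_arm", "kwargs": {
  "motion": [
    {"tx": 55, "ty": 98, "tz": 0, "rx": 0, "ry": 0, "rz": -24.3, "hand": 0.4},
    {"tx": 55, "ty": 98, "tz": 0, "rx": 0, "ry": 0, "rz": -24.3, "hand": 0.4},
    {"tx": 55, "ty": 98, "tz": 0, "rx": 0, "ry": 0, "rz": -24.3, "hand": 0.4},
    {"tx": 55, "ty": 98, "tz": 0, "rx": 0, "ry": 0, "rz": -24.3, "hand": 0.4}
  ]
}}

```text
time_s: 37.52
ee_pos: [498.5, 191.7, 151.4]
orientation: [3.076, 0.629, 0.005]
ft_force: [-0.5, -0.4, 0.1]
gripper_width: 0.599
grasp_force: 0.0
```

>>> {"fn": "jog_arm", "kwargs": {
  "motion": [
    {"tx": 9, "ty": 112, "tz": 0, "rx": 0, "ry": 0, "rz": -24.3, "hand": 0.4},
    {"tx": 9, "ty": 112, "tz": 0, "rx": 0, "ry": 0, "rz": -24.3, "hand": 0.4},
    {"tx": 9, "ty": 112, "tz": 0, "rx": 0, "ry": 0, "rz": -24.3, "hand": 0.4},
    {"tx": 9, "ty": 112, "tz": 0, "rx": 0, "ry": 0, "rz": -24.3, "hand": 0.4}
  ]
}}

```text
time_s: 37.85
ee_pos: [551.0, 91.4, 151.2]
orientation: [2.874, 1.261, 0.004]
ft_force: [0.2, -1.5, -0.2]
gripper_width: 0.602
grasp_force: 0.0
```

>>> {"fn": "jog_arm", "kwargs": {
  "motion": [
    {"tx": -38, "ty": 106, "tz": 0, "rx": 0, "ry": 0, "rz": -24.3, "hand": 0.4},
    {"tx": -38, "ty": 106, "tz": 0, "rx": 0, "ry": 0, "rz": -24.3, "hand": 0.4},
    {"tx": -38, "ty": 106, "tz": 0, "rx": 0, "ry": 0, "rz": -24.3, "hand": 0.4},
    {"tx": -38, "ty": 106, "tz": 0, "rx": 0, "ry": 0, "rz": -24.3, "hand": 0.4}
  ]
}}

```text
time_s: 38.18
ee_pos: [603.0, -8.3, 150.8]
orientation: [2.543, 1.838, 0.001]
ft_force: [-0.4, -0.3, 0.9]
gripper_width: 0.604
grasp_force: 0.0
```

>>> {"fn": "jog_arm", "kwargs": {
  "motion": [
    {"tx": 0, "ty": 0, "tz": 0, "rx": 0, "ry": 0, "rz": 0, "hand": 0.4},
    {"tx": 0, "ty": 0, "tz": 0, "rx": 0, "ry": 0, "rz": 0, "hand": 0.4},
    {"tx": 0, "ty": 0, "tz": 0, "rx": 0, "ry": 0, "rz": 0, "hand": 0.4},
    {"tx": 0, "ty": 0, "tz": 0, "rx": 0, "ry": 0, "rz": 0, "hand": 0.4},
    {"tx": 0, "ty": 0, "tz": 0, "rx": 0, "ry": 0, "rz": 0, "hand": 0.4}
  ]
}}

```text
time_s: 38.6
ee_pos: [600.5, 1.9, 151.1]
orientation: [-2.54, -1.847, -0.003]
ft_force: [-0.5, 0.4, -0.3]
gripper_width: 0.602
grasp_force: 0.0
```

```bash
python3 -c "
from hov import *
from rk import *
hov('spindle_1',599,0,72,10)
for d in ctrl.tip_of('wrist','barend_1')[:4]: print(d['score'],ray('wrist',d['position'],26))
plan(np.array([599,0,135.]),down(72),slot(60,150),down(RY),3)
im=np.load('pics/n.npz')['a'].min(2); print(im[130:240:8,190:330:8])
"
```

```text
38.6 [600.5   1.9 151.1] [-2.54  -1.847 -0.003] [-0.33  0.47  0.36  1.81 -0.21  0.9  -0.19]
spindle_1 0.87 [249.2 184. ] [599.3   3.5  26. ]
spindle_1 0.59 [222.2 104.4] [599.1  87.9  26. ]
seg [594.5  -9.9  66.1  28.1  69.7]
grasp
t [ -2.1  -1.3 141.3] r [ 0.02 -0.12  0.02]
0.59 [594.70475991 -83.49687352  26.        ]
t [ 97.  -86.8  -5. ] r [ 0.   -0.   24.33]
t [  52.6 -119.    -5. ] r [ 0.   -0.   24.33]
t [  -1.1 -130.1   -5. ] r [ 0.   -0.   24.33]
[[151 146 143 128  67  62  68  65  63  67  66  65  67  63  64  67  64 132]
 [147 120  63  64  62  69  65  65  65  64  65  64  64  66  64  63  62 136]
 [135  63  63  63  63  65  66 147 149  65  67  62  63  67  63  66 140 134]
 [118 136  65 143  62  66  63 146 146  64  66  65  66 139  63 142 136 134]
 [ 54 137 138 133 131 110 105 147 143  61 134 138 135 137 135 134 135 136]
 [131 136 135 134 134 131 255 127 125 129 136 137 135 137 137 134 135 137]
 [ 96  63 133 137 140 138 255 254 254 255 133 140 135 138 136 134 135 137]
 [102  55 137 137 135 130 255 254 254 255 134 135 137 138 141 136 141 137]
 [104 144 139 133 135 133 254 253 253 241 136 132 136 133 137 136 138 135]
 [100 106  55 133 135 137 254 253 253 221 131 132 140 131 136 132 135 132]
 [103  99  86 136 137 135 244 252 255 160 135 130 136 137 137 134 132 135]
 [107  98 106 116 134 135 131 255 243 132 139 138 134 133 137 139 136 140]
 [111  99 103  56 132 134 135 254 234 131 136 106  61 137 133 137 137 140]
 [117 108  98 133 138 138 135 130 133 106 106 117 118 140 132 134 134 135]]
```

>>> {"fn": "jog_arm", "kwargs": {
  "motion": [
    {"tx": 0.7, "ty": -1.3, "tz": 35, "rx": 0, "ry": 0, "rz": 1.5, "hand": 0.4},
    {"tx": 0.7, "ty": -1.3, "tz": 75, "rx": 0, "ry": 0, "rz": 1.5, "hand": 0.4},
    {"tx": 0.7, "ty": -1.3, "tz": 105, "rx": 0, "ry": 0, "rz": 1.5, "hand": 0.4},
    {"tx": 0.7, "ty": -1.3, "tz": 125, "rx": 0, "ry": 0, "rz": 1.5, "hand": 0.4},
    {"tx": 0.7, "ty": -1.3, "tz": 135, "rx": 0, "ry": 0, "rz": 1.5, "hand": 0.4}
  ]
}}

```text
time_s: 39.17
ee_pos: [597.9, 1.9, 13.2]
orientation: [-2.563, -1.811, 0.003]
ft_force: [-0.7, -1.5, 0.4]
gripper_width: 0.6
grasp_force: 0.0
```

>>> {"fn": "jog_arm", "kwargs": {
  "motion": [
    {"tx": 0, "ty": 0, "tz": 5, "rx": 0, "ry": 0, "rz": 0, "hand": 0.4},
    {"tx": 0, "ty": 0, "tz": 5, "rx": 0, "ry": 0, "rz": 0, "hand": 0.5},
    {"tx": 0, "ty": 0, "tz": 5, "rx": 0, "ry": 0, "rz": 0, "hand": 1},
    {"tx": 0, "ty": 0, "tz": 5, "rx": 0, "ry": 0, "rz": 0, "hand": 1},
    {"tx": 0, "ty": 0, "tz": 5, "rx": 0, "ry": 0, "rz": 0, "hand": 1}
  ]
}}

```text
time_s: 39.58
ee_pos: [601.0, 1.7, 13.0]
orientation: [2.566, 1.812, 0.006]
ft_force: [-1.3, -0.3, 4.2]
gripper_width: 0.305
grasp_force: 81.2
```

>>> {"fn": "jog_arm", "kwargs": {
  "motion": [
    {"tx": 0, "ty": 0, "tz": 0, "rx": 0, "ry": 0, "rz": 0, "hand": 1},
    {"tx": 0, "ty": 0, "tz": 0, "rx": 0, "ry": 0, "rz": 0, "hand": 1}
  ]
}}

```text
time_s: 39.75
ee_pos: [601.0, 1.7, 12.9]
orientation: [2.566, 1.812, 0.006]
ft_force: [-1.5, -0.1, 6.9]
gripper_width: 0.301
grasp_force: 81.6
```

```bash
python3 -c "
from rk import *
o=ctrl.get_obs(); p,r=pose(o); print(o['gripper_width'])
plan(p+[0,0,125],r,slot(60,150),down(RY),3)
"
```

```text
0.3009185682718898
t [ 93.9 -89.8  -3.9] r [ 0.   -0.08 23.82]
t [  49.6 -120.    -4. ] r [ 0.   -0.08 23.82]
t [  -3.1 -129.9   -4.1] r [ 0.   -0.08 23.82]
```

>>> {"fn": "jog_arm", "kwargs": {
  "motion": [
    {"tx": 0, "ty": 0, "tz": -15, "rx": 0, "ry": 0, "rz": 0, "hand": 1},
    {"tx": 0, "ty": 0, "tz": -50, "rx": 0, "ry": 0, "rz": 0, "hand": 1},
    {"tx": 0, "ty": 0, "tz": -90, "rx": 0, "ry": 0, "rz": 0, "hand": 1},
    {"tx": 0, "ty": 0, "tz": -125, "rx": 0, "ry": 0, "rz": 0, "hand": 1},
    {"tx": 0, "ty": 0, "tz": -125, "rx": 0, "ry": 0, "rz": 0, "hand": 1}
  ]
}}

```text
time_s: 40.17
ee_pos: [604.7, 1.1, 143.8]
orientation: [2.562, 1.808, 0.021]
ft_force: [1.7, -0.5, -3.7]
gripper_width: 0.305
grasp_force: 80.5
```

>>> {"fn": "jog_arm", "kwargs": {
  "motion": [
    {"tx": 94, "ty": -90, "tz": -5, "rx": 0, "ry": 0, "rz": 23.8, "hand": 1},
    {"tx": 94, "ty": -90, "tz": -5, "rx": 0, "ry": 0, "rz": 23.8, "hand": 1},
    {"tx": 94, "ty": -90, "tz": -5, "rx": 0, "ry": 0, "rz": 23.8, "hand": 1},
    {"tx": 94, "ty": -90, "tz": -5, "rx": 0, "ry": 0, "rz": 23.8, "hand": 1}
  ]
}}

```text
time_s: 40.5
ee_pos: [542.4, 128.7, 140.4]
orientation: [-2.876, -1.247, 0.001]
ft_force: [-0.4, 1.2, -3.0]
gripper_width: 0.303
grasp_force: 80.6
```

>>> {"fn": "jog_arm", "kwargs": {
  "motion": [
    {"tx": 50, "ty": -120, "tz": -5, "rx": 0, "ry": 0, "rz": 23.8, "hand": 1},
    {"tx": 50, "ty": -120, "tz": -5, "rx": 0, "ry": 0, "rz": 23.8, "hand": 1},
    {"tx": 50, "ty": -120, "tz": -5, "rx": 0, "ry": 0, "rz": 23.8, "hand": 1},
    {"tx": 50, "ty": -120, "tz": -5, "rx": 0, "ry": 0, "rz": 23.8, "hand": 1}
  ]
}}

```text
time_s: 40.83
ee_pos: [489.4, 246.1, 145.7]
orientation: [-3.073, -0.626, 0.001]
ft_force: [-1.1, 0.2, -4.3]
gripper_width: 0.299
grasp_force: 80.7
```

>>> {"fn": "jog_arm", "kwargs": {
  "motion": [
    {"tx": -3, "ty": -130, "tz": -5, "rx": 0, "ry": 0, "rz": 23.8, "hand": 1},
    {"tx": -3, "ty": -130, "tz": -5, "rx": 0, "ry": 0, "rz": 23.8, "hand": 1},
    {"tx": -3, "ty": -130, "tz": -5, "rx": 0, "ry": 0, "rz": 23.8, "hand": 1},
    {"tx": -3, "ty": -130, "tz": -5, "rx": 0, "ry": 0, "rz": 23.8, "hand": 1}
  ]
}}

```text
time_s: 41.17
ee_pos: [435.0, 366.0, 150.9]
orientation: [-3.136, 0.018, 0.002]
ft_force: [-0.4, 1.7, -3.8]
gripper_width: 0.303
grasp_force: 80.7
```

>>> {"fn": "jog_arm", "kwargs": {
  "motion": [
    {"tx": 0, "ty": 0, "tz": 0, "rx": 0, "ry": 0, "rz": 0, "hand": 1},
    {"tx": 0, "ty": 0, "tz": 0, "rx": 0, "ry": 0, "rz": 0, "hand": 1},
    {"tx": 0, "ty": 0, "tz": 0, "rx": 0, "ry": 0, "rz": 0, "hand": 1},
    {"tx": 0, "ty": 0, "tz": 0, "rx": 0, "ry": 0, "rz": 0, "hand": 1},
    {"tx": 0, "ty": 0, "tz": 0, "rx": 0, "ry": 0, "rz": 0, "hand": 1}
  ]
}}

```text
time_s: 41.58
ee_pos: [441.0, 356.0, 151.7]
orientation: [-3.14, 0.03, -0.002]
ft_force: [0.5, -0.6, -4.0]
gripper_width: 0.301
grasp_force: 80.7
```

Run:
```python
from rk import *
from look import look
look("s.png",[("rack",0),("spindle_1",166),("spindle_1",68)])
o=ctrl.get_obs(); p,r=pose(o); print(o["gripper_width"],o["ft_force"])
plan(p,r,slot(60,74,-.7),down(RY))
```

```text
41.5833 [441.  356.  151.7] [-3.14e+00  3.00e-02 -2.00e-03] [-1.21  0.45  0.6   1.9  -0.33  0.88 -2.03]
rack 0.75 [301.5 177.1] [441.8 297.9   0. ]
rack 0.21 [445.8 193.4] [419.1 127.5   0. ]
spindle_1 0.94 [248.6 251. ] [440.8 357.4 166. ]
spindle_1 0.81 [382.4 194.7] [473.6 284.9 166. ]
spindle_1 0.66 [317.2 198.9] [471.8 319.7 166. ]
spindle_1 0.63 [446.9 192.7] [474.2 250.6 166. ]
spindle_1 0.94 [248.6 251. ] [385.3 359.5  68. ]
spindle_1 0.81 [382.4 194.7] [441.2 235.8  68. ]
spindle_1 0.66 [317.2 198.9] [438.2 295.2  68. ]
spindle_1 0.63 [446.9 192.7] [442.2 177.3  68. ]
0.3023575259811932 [ 0.12211142 -0.06831456 -3.34346309]
t [-0.1 -0.2 77.8] r [-0.11 -0.06 -0.02]
```

>>> {"fn": "jog_arm", "kwargs": {
  "motion": [
    {"tx": 0, "ty": 0.3, "tz": 30, "rx": 0, "ry": 0, "rz": 0, "hand": 1},
    {"tx": 0, "ty": 0.3, "tz": 60, "rx": 0, "ry": 0, "rz": 0, "hand": 1},
    {"tx": 0, "ty": 0.3, "tz": 78, "rx": 0, "ry": 0, "rz": 0, "hand": 1},
    {"tx": 0, "ty": 0.3, "tz": 78, "rx": 0, "ry": 0, "rz": 0, "hand": 1},
    {"tx": 0, "ty": 0.3, "tz": 78, "rx": 0, "ry": 0, "rz": 0, "hand": 1}
  ]
}}

```text
time_s: 42.2
ee_pos: [440.3, 356.7, 73.3]
orientation: [-3.141, 0.027, -0.0]
ft_force: [0.3, -0.1, -3.1]
gripper_width: 0.303
grasp_force: 80.5
```

>>> {"fn": "jog_arm", "kwargs": {
  "motion": [
    {"tx": 0, "ty": 0, "tz": 5, "rx": 0, "ry": 0, "rz": 0, "hand": 1},
    {"tx": 0, "ty": 0, "tz": 10, "rx": 0, "ry": 0, "rz": 0, "hand": 1},
    {"tx": 0, "ty": 0, "tz": 15, "rx": 0, "ry": 0, "rz": 0, "hand": 1},
    {"tx": 0, "ty": 0, "tz": 17, "rx": 0, "ry": 0, "rz": 0, "hand": 1},
    {"tx": 0, "ty": 0, "tz": 17, "rx": 0, "ry": 0, "rz": 0, "hand": 1}
  ]
}}

```text
time_s: 42.62
ee_pos: [440.2, 357.3, 56.5]
orientation: [-3.14, 0.026, -0.001]
ft_force: [0.3, 0.0, -2.6]
gripper_width: 0.304
grasp_force: 80.6
```

Run:
```python
from rk import *
o=ctrl.get_obs(); print(o["ee_pos"],o["ft_force"],o["gripper_width"])
print("to SA"); plan(slot(60,155),down(RY),np.array([600.5,86,155]),down(15.5),2)
```

```text
[440.15534975 357.29652902  56.54226038] [ 0.31472682  0.02645716 -2.63738326] 0.3040700179626101
to SA
t [ 81.9 134.2   0. ] r [-0.    0.   -8.25]
t [ 61.8 144.6   0. ] r [-0.    0.   -8.25]
```

>>> {"fn": "jog_arm", "kwargs": {
  "motion": [
    {"tx": 0, "ty": 0, "tz": 1.5, "rx": 0, "ry": 0, "rz": 0, "hand": 1},
    {"tx": 0, "ty": 0, "tz": 2.2, "rx": 0, "ry": 0, "rz": 0, "hand": 1},
    {"tx": 0, "ty": 0, "tz": 2.2, "rx": 0, "ry": 0, "rz": 0, "hand": 1}
  ]
}}

```text
time_s: 42.87
ee_pos: [440.6, 357.2, 55.4]
orientation: [-3.139, 0.027, -0.001]
ft_force: [-2.3, -1.9, 3.9]
gripper_width: 0.305
grasp_force: 81.7
```

>>> {"fn": "jog_arm", "kwargs": {
  "motion": [
    {"tx": 0, "ty": 0, "tz": 0, "rx": 0, "ry": 0, "rz": 0, "hand": 0.66},
    {"tx": 0, "ty": 0, "tz": 0, "rx": 0, "ry": 0, "rz": 0, "hand": 0.6},
    {"tx": 0, "ty": 0, "tz": 0, "rx": 0, "ry": 0, "rz": 0, "hand": 0.57},
    {"tx": 0, "ty": 0, "tz": 0, "rx": 0, "ry": 0, "rz": 0, "hand": 0.55}
  ]
}}

```text
time_s: 43.2
ee_pos: [440.6, 357.7, 54.7]
orientation: [-3.139, 0.026, -0.002]
ft_force: [0.2, 0.7, -0.5]
gripper_width: 0.452
grasp_force: 0.0
```

>>> {"fn": "jog_arm", "kwargs": {
  "motion": [
    {"tx": 0, "ty": 0, "tz": -15, "rx": 0, "ry": 0, "rz": 0, "hand": 0.55},
    {"tx": 0, "ty": 0, "tz": -45, "rx": 0, "ry": 0, "rz": 0, "hand": 0.55},
    {"tx": 0, "ty": 0, "tz": -80, "rx": 0, "ry": 0, "rz": 0, "hand": 0.5},
    {"tx": 0, "ty": 0, "tz": -100, "rx": 0, "ry": 0, "rz": 0, "hand": 0.4},
    {"tx": 0, "ty": 0, "tz": -100, "rx": 0, "ry": 0, "rz": 0, "hand": 0.4}
  ]
}}

```text
time_s: 43.62
ee_pos: [442.9, 359.0, 159.1]
orientation: [-3.133, 0.026, -0.011]
ft_force: [0.8, 0.4, -0.1]
gripper_width: 0.599
grasp_force: 0.0
```

>>> {"fn": "jog_arm", "kwargs": {
  "motion": [
    {"tx": 82, "ty": 134, "tz": 0, "rx": 0, "ry": 0, "rz": -8.25, "hand": 0.4},
    {"tx": 82, "ty": 134, "tz": 0, "rx": 0, "ry": 0, "rz": -8.25, "hand": 0.4},
    {"tx": 82, "ty": 134, "tz": 0, "rx": 0, "ry": 0, "rz": -8.25, "hand": 0.4},
    {"tx": 82, "ty": 134, "tz": 0, "rx": 0, "ry": 0, "rz": -8.25, "hand": 0.4},
    {"tx": 82, "ty": 134, "tz": 0, "rx": 0, "ry": 0, "rz": -8.25, "hand": 0.4}
  ]
}}

```text
time_s: 44.03
ee_pos: [523.7, 213.7, 154.6]
orientation: [3.134, 0.183, 0.006]
ft_force: [0.1, -1.2, 0.2]
gripper_width: 0.599
grasp_force: 0.0
```

>>> {"fn": "jog_arm", "kwargs": {
  "motion": [
    {"tx": 62, "ty": 145, "tz": 0, "rx": 0, "ry": 0, "rz": -8.25, "hand": 0.4},
    {"tx": 62, "ty": 145, "tz": 0, "rx": 0, "ry": 0, "rz": -8.25, "hand": 0.4},
    {"tx": 62, "ty": 145, "tz": 0, "rx": 0, "ry": 0, "rz": -8.25, "hand": 0.4},
    {"tx": 62, "ty": 145, "tz": 0, "rx": 0, "ry": 0, "rz": -8.25, "hand": 0.4},
    {"tx": 62, "ty": 145, "tz": 0, "rx": 0, "ry": 0, "rz": -8.25, "hand": 0.4}
  ]
}}

```text
time_s: 44.45
ee_pos: [602.9, 77.0, 154.3]
orientation: [3.111, 0.408, 0.006]
ft_force: [-0.5, -1.2, 0.2]
gripper_width: 0.601
grasp_force: 0.0
```

>>> {"fn": "jog_arm", "kwargs": {
  "motion": [
    {"tx": 0, "ty": 0, "tz": 0, "rx": 0, "ry": 0, "rz": 0, "hand": 0.4},
    {"tx": 0, "ty": 0, "tz": 0, "rx": 0, "ry": 0, "rz": 0, "hand": 0.4},
    {"tx": 0, "ty": 0, "tz": 0, "rx": 0, "ry": 0, "rz": 0, "hand": 0.4},
    {"tx": 0, "ty": 0, "tz": 0, "rx": 0, "ry": 0, "rz": 0, "hand": 0.4},
    {"tx": 0, "ty": 0, "tz": 0, "rx": 0, "ry": 0, "rz": 0, "hand": 0.4}
  ]
}}

```text
time_s: 44.87
ee_pos: [599.5, 87.6, 154.1]
orientation: [-3.11, -0.429, -0.001]
ft_force: [-0.4, 0.7, 0.8]
gripper_width: 0.601
grasp_force: 0.0
```

```bash
python3 -c "
from hov import *
from rk import *
hov('spindle_1',600.5,86,15.5,10)
for d in ctrl.tip_of('wrist','barend_1')[:4]: print(d['score'],ray('wrist',d['position'],26))
D=np.load('pics/n.npz'); g=D['a'].min(2); c=(dict(zip(('fx','fy','cx','cy'),D['k'])),D['V'])
print('\n'.join(' '.join('%3d'%v for v in row) for row in g[96:292:7,200:312:5]))
"
```

```text
44.8667 [599.5  87.6 154.1] [-3.11e+00 -4.29e-01 -1.00e-03] [-0.63  0.51  0.57  1.8  -0.34  0.93 -1.2 ]
spindle_1 0.93 [ 16.  283.3] [401.2 328.8  26. ]
spindle_1 0.87 [250.4 182.8] [600.7  88.8  26. ]
spindle_1 0.64 [ 73.7 300.1] [395.4 259.3  26. ]
seg [585.   80.7  54.   27.7  16.8]
grasp
t [  0.3   1.4 144.2] r [-0.1  -0.09  0.15]
0.85 [328.12356411 181.47477931  26.        ]
0.73 [594.8096326 -82.7999597  26.       ]
0.62 [ 458.7671658  -275.47037364   26.        ]
 53  46  41  47  59  57 124 123 121 121 123 120 117 119 119 118 119 117 119 121 117 118 120
 53  51  55  54  61  55  56 123 118 121 123 121 124 123 122 120 117 115 121 117 120 117 116
 52  51  54  57  55  58  56 119 120 121 118 122 121 122 122 119 125 120 119 120 120 117 117
 50  44  48  59  55  58  51 117 116 121 118 119 117 120 117 121 119 117 120 119 120 120 119
 46  54  55  57  56  56  57 126 121 122 117 117 118 116 119 118 117 117 114 120 121 118 122
 51  53  59  56  57  54  55  54 126 118 119 122 120 115 117 119 115 114 119 118 118 117 114
 52  50  56  56  57  58  56  53  54 105  93 110 137 122  92 121 122 117 1
[... 1250 characters left out ...]
  89  87  85  84 114  96  46  48  49  55 123  86 105 111
 21  18  99 105 110 106 104  98  91  84  82  78  83  82  84  81  81  80 116  88  24  98  98
 25  23 105 110 105  99 103  94  81  78  77  79  82  81  83  81  82  83  81  64  23  50  95
 25  21 110 108 103 101  99  89  83  78  79  82  81  82  80  81  83  82  85  58  24  27  97
 20  21 109 106 101  96  94  87  84  78  77  79  82  82  83  83  81  80  81  49  19  24  22
 23  20 105 102  96  95  88  83  78  79  77  78  84  83  80  86  83  88  87  69  21  24  27
 21  92 105 100  95  89  82  77  78  78  79  81  81  82  83  84  89  87  91  94  24  26  24
 25 106 103  92  90  84  82  80  80  81  83  83  80  82  84  88  98 100 104 103  42  20  27
```

>>> {"fn": "jog_arm", "kwargs": {
  "motion": [
    {"tx": 2.2, "ty": 1.2, "tz": 35, "rx": 0, "ry": 0, "rz": -0.7, "hand": 0.4},
    {"tx": 2.2, "ty": 1.2, "tz": 75, "rx": 0, "ry": 0, "rz": -0.7, "hand": 0.4},
    {"tx": 2.2, "ty": 1.2, "tz": 105, "rx": 0, "ry": 0, "rz": -0.7, "hand": 0.4},
    {"tx": 2.2, "ty": 1.2, "tz": 125, "rx": 0, "ry": 0, "rz": -0.7, "hand": 0.4},
    {"tx": 2.2, "ty": 1.2, "tz": 137, "rx": 0, "ry": 0, "rz": -0.7, "hand": 0.4}
  ]
}}

```text
time_s: 45.43
ee_pos: [600.8, 85.6, 14.4]
orientation: [-3.109, -0.444, 0.004]
ft_force: [-0.7, 0.1, 0.1]
gripper_width: 0.595
grasp_force: 0.0
```

>>> {"fn": "jog_arm", "kwargs": {
  "motion": [
    {"tx": 0, "ty": 0, "tz": 5, "rx": 0, "ry": 0, "rz": 0, "hand": 0.4},
    {"tx": 0, "ty": 0, "tz": 5, "rx": 0, "ry": 0, "rz": 0, "hand": 0.5},
    {"tx": 0, "ty": 0, "tz": 5, "rx": 0, "ry": 0, "rz": 0, "hand": 1},
    {"tx": 0, "ty": 0, "tz": 5, "rx": 0, "ry": 0, "rz": 0, "hand": 1},
    {"tx": 0, "ty": 0, "tz": 5, "rx": 0, "ry": 0, "rz": 0, "hand": 1}
  ]
}}

```text
time_s: 45.85
ee_pos: [603.8, 85.7, 14.0]
orientation: [-3.108, -0.444, -0.006]
ft_force: [0.2, -0.2, 3.3]
gripper_width: 0.303
grasp_force: 80.6
```

>>> {"fn": "jog_arm", "kwargs": {
  "motion": [
    {"tx": 0, "ty": 0, "tz": 0, "rx": 0, "ry": 0, "rz": 0, "hand": 1},
    {"tx": 0, "ty": 0, "tz": 0, "rx": 0, "ry": 0, "rz": 0, "hand": 1}
  ]
}}

```text
time_s: 46.02
ee_pos: [603.8, 85.7, 13.9]
orientation: [-3.108, -0.444, -0.006]
ft_force: [-1.2, -0.9, 7.4]
gripper_width: 0.303
grasp_force: 81.0
```

```bash
python3 -c "
from rk import *
o=ctrl.get_obs(); p,r=pose(o); print(p,o['gripper_width'])
plan(p+[0,0,130],r,slot(120,155),down(RY),2)
"
```

```text
[603.75422532  85.68056737  13.93203358] 0.30317007130830925
t [ -31.1 -181.7   -5.4] r [-0.06 -0.11  8.62]
t [ -58.  -175.    -5.5] r [-0.06 -0.11  8.62]
```

>>> {"fn": "jog_arm", "kwargs": {
  "motion": [
    {"tx": 0, "ty": 0, "tz": -15, "rx": 0, "ry": 0, "rz": 0, "hand": 1},
    {"tx": 0, "ty": 0, "tz": -50, "rx": 0, "ry": 0, "rz": 0, "hand": 1},
    {"tx": 0, "ty": 0, "tz": -90, "rx": 0, "ry": 0, "rz": 0, "hand": 1},
    {"tx": 0, "ty": 0, "tz": -130, "rx": 0, "ry": 0, "rz": 0, "hand": 1},
    {"tx": 0, "ty": 0, "tz": -130, "rx": 0, "ry": 0, "rz": 0, "hand": 1}
  ]
}}

```text
time_s: 46.43
ee_pos: [607.4, 85.3, 150.9]
orientation: [-3.107, -0.442, -0.023]
ft_force: [1.6, -0.0, -2.3]
gripper_width: 0.302
grasp_force: 80.0
```

>>> {"fn": "jog_arm", "kwargs": {
  "motion": [
    {"tx": -31, "ty": -181, "tz": -6, "rx": 0, "ry": 0, "rz": 8.6, "hand": 1},
    {"tx": -31, "ty": -181, "tz": -6, "rx": 0, "ry": 0, "rz": 8.6, "hand": 1},
    {"tx": -31, "ty": -181, "tz": -6, "rx": 0, "ry": 0, "rz": 8.6, "hand": 1},
    {"tx": -31, "ty": -181, "tz": -6, "rx": 0, "ry": 0, "rz": 8.6, "hand": 1},
    {"tx": -31, "ty": -181, "tz": -6, "rx": 0, "ry": 0, "rz": 8.6, "hand": 1}
  ]
}}

```text
time_s: 46.85
ee_pos: [517.8, 257.2, 148.3]
orientation: [-3.129, -0.221, 0.003]
ft_force: [0.9, 1.3, -4.2]
gripper_width: 0.304
grasp_force: 80.1
```

>>> {"fn": "jog_arm", "kwargs": {
  "motion": [
    {"tx": -57, "ty": -174, "tz": -6, "rx": 0, "ry": 0, "rz": 8.6, "hand": 1},
    {"tx": -57, "ty": -174, "tz": -6, "rx": 0, "ry": 0, "rz": 8.6, "hand": 1},
    {"tx": -57, "ty": -174, "tz": -6, "rx": 0, "ry": 0, "rz": 8.6, "hand": 1},
    {"tx": -57, "ty": -174, "tz": -6, "rx": 0, "ry": 0, "rz": 8.6, "hand": 1},
    {"tx": -57, "ty": -174, "tz": -6, "rx": 0, "ry": 0, "rz": 8.6, "hand": 1}
  ]
}}

```text
time_s: 47.27
ee_pos: [437.1, 422.2, 154.6]
orientation: [-3.137, 0.013, 0.003]
ft_force: [-0.7, 1.6, -3.5]
gripper_width: 0.306
grasp_force: 80.1
```

>>> {"fn": "jog_arm", "kwargs": {
  "motion": [
    {"tx": 0, "ty": 0, "tz": 0, "rx": 0, "ry": 0, "rz": 0, "hand": 1},
    {"tx": 0, "ty": 0, "tz": 0, "rx": 0, "ry": 0, "rz": 0, "hand": 1},
    {"tx": 0, "ty": 0, "tz": 0, "rx": 0, "ry": 0, "rz": 0, "hand": 1},
    {"tx": 0, "ty": 0, "tz": 0, "rx": 0, "ry": 0, "rz": 0, "hand": 1},
    {"tx": 0, "ty": 0, "tz": 0, "rx": 0, "ry": 0, "rz": 0, "hand": 1}
  ]
}}

```text
time_s: 47.68
ee_pos: [443.3, 413.6, 154.8]
orientation: [-3.14, 0.03, -0.002]
ft_force: [-0.9, -0.4, -3.4]
gripper_width: 0.305
grasp_force: 80.1
```

Run:
```python
from rk import *
from look import look
look("s.png",[("rack",0),("spindle_1",166),("spindle_1",68)])
o=ctrl.get_obs(); p,r=pose(o); print(o["gripper_width"],o["ft_force"])
plan(p,r,slot(120,75,1),down(RY))
```

```text
47.6833 [443.3 413.6 154.8] [-3.14e+00  3.00e-02 -2.00e-03] [-1.26  0.52  0.61  1.8  -0.36  0.93 -2.08]
rack 0.6 [346.  177.2] [442.2 303.    0. ]
spindle_1 0.87 [311.  200.7] [472.  379.9 166. ]
spindle_1 0.66 [378.9 200.9] [471.2 342.4 166. ]
spindle_1 0.65 [250.1 252.2] [440.5 414.2 166. ]
spindle_1 0.57 [506.5 193.7] [474.2 273.1 166. ]
spindle_1 0.57 [440.8 197.7] [472.5 308.6 166. ]
spindle_1 0.87 [311.  200.7] [437.7 357.8  68. ]
spindle_1 0.66 [378.9 200.9] [436.4 294.4  68. ]
spindle_1 0.65 [250.1 252.2] [384.5 415.7  68. ]
spindle_1 0.57 [506.5 193.7] [441.3 177.3  68. ]
spindle_1 0.57 [440.8 197.7] [438.5 237.2  68. ]
0.30296725809955594 [-0.30580816  0.05987797 -3.54007002]
t [ 0.5 -2.4 79.7] r [-0.1  -0.06 -0.02]
```

>>> {"fn": "jog_arm", "kwargs": {
  "motion": [
    {"tx": 0, "ty": -2.6, "tz": 30, "rx": 0, "ry": 0, "rz": 0, "hand": 1},
    {"tx": 0, "ty": -2.6, "tz": 60, "rx": 0, "ry": 0, "rz": 0, "hand": 1},
    {"tx": 0, "ty": -2.6, "tz": 80, "rx": 0, "ry": 0, "rz": 0, "hand": 1},
    {"tx": 0, "ty": -2.6, "tz": 80, "rx": 0, "ry": 0, "rz": 0, "hand": 1},
    {"tx": 0, "ty": -2.6, "tz": 80, "rx": 0, "ry": 0, "rz": 0, "hand": 1}
  ]
}}

```text
time_s: 48.3
ee_pos: [442.4, 417.2, 74.0]
orientation: [3.141, -0.027, -0.0]
ft_force: [-0.0, -0.3, -2.6]
gripper_width: 0.301
grasp_force: 80.0
```

>>> {"fn": "jog_arm", "kwargs": {
  "motion": [
    {"tx": 0, "ty": 0, "tz": 5, "rx": 0, "ry": 0, "rz": 0, "hand": 1},
    {"tx": 0, "ty": 0, "tz": 10, "rx": 0, "ry": 0, "rz": 0, "hand": 1},
    {"tx": 0, "ty": 0, "tz": 15, "rx": 0, "ry": 0, "rz": 0, "hand": 1},
    {"tx": 0, "ty": 0, "tz": 17, "rx": 0, "ry": 0, "rz": 0, "hand": 1},
    {"tx": 0, "ty": 0, "tz": 17, "rx": 0, "ry": 0, "rz": 0, "hand": 1}
  ]
}}

```text
time_s: 48.72
ee_pos: [442.6, 418.0, 57.9]
orientation: [-3.14, 0.026, -0.002]
ft_force: [-1.2, -0.9, -1.7]
gripper_width: 0.306
grasp_force: 80.4
```

Run:
```python
from rk import *
o=ctrl.get_obs(); print(o["ee_pos"],o["ft_force"],o["gripper_width"])
print("to B1"); plan(slot(120,155),down(RY),np.array([594.8,-82.5,150]),down(10.9),3)
```

```text
[442.60455521 417.9708719   57.87587283] [-1.19092545 -0.86912241 -1.73229436] 0.3057058393651705
to B1
t [ 53.7 165.6   1.7] r [-0.    0.   -3.97]
t [ 42.1 169.    1.7] r [-0.    0.   -3.97]
t [ 30.3 171.5   1.7] r [-0.    0.   -3.97]
```

>>> {"fn": "jog_arm", "kwargs": {
  "motion": [
    {"tx": 0, "ty": 0, "tz": 1.5, "rx": 0, "ry": 0, "rz": 0, "hand": 1},
    {"tx": 0, "ty": 0, "tz": 1.8, "rx": 0, "ry": 0, "rz": 0, "hand": 1},
    {"tx": 0, "ty": 0, "tz": 1.8, "rx": 0, "ry": 0, "rz": 0, "hand": 1}
  ]
}}

```text
time_s: 48.97
ee_pos: [442.6, 417.9, 57.1]
orientation: [-3.139, 0.027, -0.001]
ft_force: [-3.7, -2.6, 6.0]
gripper_width: 0.303
grasp_force: 81.4
```

>>> {"fn": "jog_arm", "kwargs": {
  "motion": [
    {"tx": 0, "ty": 0, "tz": 0, "rx": 0, "ry": 0, "rz": 0, "hand": 0.66},
    {"tx": 0, "ty": 0, "tz": 0, "rx": 0, "ry": 0, "rz": 0, "hand": 0.6},
    {"tx": 0, "ty": 0, "tz": 0, "rx": 0, "ry": 0, "rz": 0, "hand": 0.57},
    {"tx": 0, "ty": 0, "tz": 0, "rx": 0, "ry": 0, "rz": 0, "hand": 0.55}
  ]
}}

```text
time_s: 49.3
ee_pos: [442.8, 418.5, 56.1]
orientation: [-3.139, 0.026, -0.003]
ft_force: [-0.7, 0.3, 0.1]
gripper_width: 0.452
grasp_force: 0.0
```

>>> {"fn": "jog_arm", "kwargs": {
  "motion": [
    {"tx": 0, "ty": 0, "tz": -15, "rx": 0, "ry": 0, "rz": 0, "hand": 0.55},
    {"tx": 0, "ty": 0, "tz": -45, "rx": 0, "ry": 0, "rz": 0, "hand": 0.55},
    {"tx": 0, "ty": 0, "tz": -80, "rx": 0, "ry": 0, "rz": 0, "hand": 0.5},
    {"tx": 0, "ty": 0, "tz": -100, "rx": 0, "ry": 0, "rz": 0, "hand": 0.4},
    {"tx": 0, "ty": 0, "tz": -100, "rx": 0, "ry": 0, "rz": 0, "hand": 0.4}
  ]
}}

```text
time_s: 49.72
ee_pos: [445.0, 420.0, 160.8]
orientation: [-3.133, 0.026, -0.011]
ft_force: [0.7, 0.7, 1.2]
gripper_width: 0.603
grasp_force: 0.0
```

>>> {"fn": "jog_arm", "kwargs": {
  "motion": [
    {"tx": 54, "ty": 166, "tz": 0, "rx": 0, "ry": 0, "rz": -4, "hand": 0.4},
    {"tx": 54, "ty": 166, "tz": 0, "rx": 0, "ry": 0, "rz": -4, "hand": 0.4},
    {"tx": 54, "ty": 166, "tz": 0, "rx": 0, "ry": 0, "rz": -4, "hand": 0.4},
    {"tx": 54, "ty": 166, "tz": 0, "rx": 0, "ry": 0, "rz": -4, "hand": 0.4},
    {"tx": 54, "ty": 166, "tz": 0, "rx": 0, "ry": 0, "rz": -4, "hand": 0.4}
  ]
}}

```text
time_s: 50.13
ee_pos: [495.8, 242.8, 155.6]
orientation: [3.14, 0.068, 0.003]
ft_force: [0.0, -0.6, -0.4]
gripper_width: 0.597
grasp_force: 0.0
```

>>> {"fn": "jog_arm", "kwargs": {
  "motion": [
    {"tx": 42, "ty": 169, "tz": 0, "rx": 0, "ry": 0, "rz": -4, "hand": 0.4},
    {"tx": 42, "ty": 169, "tz": 0, "rx": 0, "ry": 0, "rz": -4, "hand": 0.4},
    {"tx": 42, "ty": 169, "tz": 0, "rx": 0, "ry": 0, "rz": -4, "hand": 0.4},
    {"tx": 42, "ty": 169, "tz": 0, "rx": 0, "ry": 0, "rz": -4, "hand": 0.4},
    {"tx": 42, "ty": 169, "tz": 0, "rx": 0, "ry": 0, "rz": -4, "hand": 0.4}
  ]
}}

```text
time_s: 50.55
ee_pos: [546.2, 76.1, 155.7]
orientation: [3.135, 0.177, 0.005]
ft_force: [-0.1, -0.9, 1.5]
gripper_width: 0.598
grasp_force: 0.0
```

>>> {"fn": "jog_arm", "kwargs": {
  "motion": [
    {"tx": 30, "ty": 171, "tz": 0, "rx": 0, "ry": 0, "rz": -4, "hand": 0.4},
    {"tx": 30, "ty": 171, "tz": 0, "rx": 0, "ry": 0, "rz": -4, "hand": 0.4},
    {"tx": 30, "ty": 171, "tz": 0, "rx": 0, "ry": 0, "rz": -4, "hand": 0.4},
    {"tx": 30, "ty": 171, "tz": 0, "rx": 0, "ry": 0, "rz": -4, "hand": 0.4},
    {"tx": 30, "ty": 171, "tz": 0, "rx": 0, "ry": 0, "rz": -4, "hand": 0.4}
  ]
}}

```text
time_s: 50.97
ee_pos: [596.1, -90.6, 155.4]
orientation: [3.124, 0.287, 0.004]
ft_force: [0.8, -0.4, 0.5]
gripper_width: 0.599
grasp_force: 0.0
```

>>> {"fn": "jog_arm", "kwargs": {
  "motion": [
    {"tx": 0, "ty": 0, "tz": 0, "rx": 0, "ry": 0, "rz": 0, "hand": 0.4},
    {"tx": 0, "ty": 0, "tz": 0, "rx": 0, "ry": 0, "rz": 0, "hand": 0.4},
    {"tx": 0, "ty": 0, "tz": 0, "rx": 0, "ry": 0, "rz": 0, "hand": 0.4},
    {"tx": 0, "ty": 0, "tz": 0, "rx": 0, "ry": 0, "rz": 0, "hand": 0.4},
    {"tx": 0, "ty": 0, "tz": 0, "rx": 0, "ry": 0, "rz": 0, "hand": 0.4}
  ]
}}

```text
time_s: 51.38
ee_pos: [595.3, -79.4, 155.0]
orientation: [-3.124, -0.307, -0.002]
ft_force: [0.3, -0.1, 0.0]
gripper_width: 0.601
grasp_force: 0.0
```

```bash
python3 -c "
from hov import *
hov('barend_1',594.8,-82.5,10.9,11,[452,-235,150])
for d in ctrl.tip_of('wrist','spindle_1')[:5]: print(d['score'],ray('wrist',d['position'],26))
"
```

```text
51.3833 [595.3 -79.4 155. ] [-3.124e+00 -3.070e-01 -2.000e-03] [-0.4   0.51  0.64  1.82 -0.37  0.93 -0.97]
barend_1 0.87 [220.5 193. ] [578.6 -48.6  26. ]
barend_1 0.78 [ 24.  339.4] [327.9 172.7  26. ]
barend_1 0.57 [420.6 321.9] [ 458.  -328.3   26. ]
seg [567.9 -49.9  38.6  28.8  17.8]
grasp
t [ -1.2   2.5 144.1] r [-0.11 -0.08  0.26]
carry 208.92125310748062
t [-84.5  61.4  -7. ] r [-0.   -0.    6.95]
t [-76.5  71.2  -7. ] r [-0.   -0.    6.95]
0.39 [ 458.80072855 -325.3155019    26.        ]
```

The last bar end was knocked aside to about (579,-47). I re-centre over it and look again.

>>> {"fn": "jog_arm", "kwargs": {
  "motion": [
    {"tx": -9.7, "ty": -35, "tz": 0, "rx": 0, "ry": 0, "rz": -6.6, "hand": 0.4},
    {"tx": -9.7, "ty": -35, "tz": 0, "rx": 0, "ry": 0, "rz": -6.6, "hand": 0.4},
    {"tx": -9.7, "ty": -35, "tz": 0, "rx": 0, "ry": 0, "rz": -6.6, "hand": 0.4},
    {"tx": -9.7, "ty": -35, "tz": 0, "rx": 0, "ry": 0, "rz": -6.6, "hand": 0.4},
    {"tx": -9.7, "ty": -35, "tz": 0, "rx": 0, "ry": 0, "rz": -6.6, "hand": 0.4}
  ]
}}

```text
time_s: 51.95
ee_pos: [579.5, -49.8, 155.5]
orientation: [-3.104, -0.48, -0.003]
ft_force: [-0.6, -0.6, 0.8]
gripper_width: 0.599
grasp_force: 0.0
```

>>> {"fn": "jog_arm", "kwargs": {
  "motion": [
    {"tx": 0, "ty": 0, "tz": 0, "rx": 0, "ry": 0, "rz": 0, "hand": 0.4},
    {"tx": 0, "ty": 0, "tz": 0, "rx": 0, "ry": 0, "rz": 0, "hand": 0.4},
    {"tx": 0, "ty": 0, "tz": 0, "rx": 0, "ry": 0, "rz": 0, "hand": 0.4}
  ]
}}

```text
time_s: 52.2
ee_pos: [579.2, -49.7, 155.2]
orientation: [-3.103, -0.48, -0.002]
ft_force: [-0.6, -0.5, -0.6]
gripper_width: 0.6
grasp_force: 0.0
```

```bash
python3 -c "
from hov import *
hov('barend_1',579,-46.8,17.8,11,[452,-235,150])
"
```

```text
52.2 [579.2 -49.7 155.2] [-3.103e+00 -4.800e-01 -2.000e-03] [-0.44  0.47  0.61  1.86 -0.34  0.91 -0.93]
barend_1 0.8 [426.1 333.9] [ 455.  -329.1   26. ]
barend_1 0.75 [249.4 184.2] [578.3 -48.1  26. ]
barend_1 0.66 [ 22.8 313.7] [328.1 174.7  26. ]
barend_1 0.35 [391.  319.7] [ 461.8 -275.1   26. ]
seg [568.9 -49.1  39.6  28.   18.3]
grasp
t [  0.5  -2.4 144.1] r [-0.07 -0.08 -0.18]
carry 227.04237489948875
t [-89.2  70.2  -7. ] r [-0.  -0.  10.4]
t [-75.1  85.1  -7. ] r [-0.  -0.  10.4]
```

>>> {"fn": "jog_arm", "kwargs": {
  "motion": [
    {"tx": 0.5, "ty": -2.4, "tz": 35, "rx": 0, "ry": 0, "rz": 0, "hand": 0.4},
    {"tx": 0.5, "ty": -2.4, "tz": 75, "rx": 0, "ry": 0, "rz": 0, "hand": 0.4},
    {"tx": 0.5, "ty": -2.4, "tz": 105, "rx": 0, "ry": 0, "rz": 0, "hand": 0.4},
    {"tx": 0.5, "ty": -2.4, "tz": 125, "rx": 0, "ry": 0, "rz": 0, "hand": 0.4},
    {"tx": 0.5, "ty": -2.4, "tz": 137, "rx": 0, "ry": 0, "rz": 0, "hand": 0.4}
  ]
}}

```text
time_s: 52.72
ee_pos: [577.3, -46.4, 15.4]
orientation: [-3.103, -0.481, 0.004]
ft_force: [-0.5, -0.7, 0.6]
gripper_width: 0.605
grasp_force: 0.0
```

>>> {"fn": "jog_arm", "kwargs": {
  "motion": [
    {"tx": 0, "ty": 0, "tz": 5, "rx": 0, "ry": 0, "rz": 0, "hand": 0.4},
    {"tx": 0, "ty": 0, "tz": 5, "rx": 0, "ry": 0, "rz": 0, "hand": 0.5},
    {"tx": 0, "ty": 0, "tz": 5, "rx": 0, "ry": 0, "rz": 0, "hand": 1},
    {"tx": 0, "ty": 0, "tz": 5, "rx": 0, "ry": 0, "rz": 0, "hand": 1},
    {"tx": 0, "ty": 0, "tz": 5, "rx": 0, "ry": 0, "rz": 0, "hand": 1}
  ]
}}

```text
time_s: 53.13
ee_pos: [580.1, -46.6, 14.8]
orientation: [-3.103, -0.482, -0.006]
ft_force: [-1.4, -1.0, 4.0]
gripper_width: 0.304
grasp_force: 79.7
```

>>> {"fn": "jog_arm", "kwargs": {
  "motion": [
    {"tx": 0, "ty": 0, "tz": -15, "rx": 0, "ry": 0, "rz": 0, "hand": 1},
    {"tx": 0, "ty": 0, "tz": -50, "rx": 0, "ry": 0, "rz": 0, "hand": 1},
    {"tx": 0, "ty": 0, "tz": -90, "rx": 0, "ry": 0, "rz": 0, "hand": 1},
    {"tx": 0, "ty": 0, "tz": -125, "rx": 0, "ry": 0, "rz": 0, "hand": 1},
    {"tx": 0, "ty": 0, "tz": -125, "rx": 0, "ry": 0, "rz": 0, "hand": 1}
  ]
}}

```text
time_s: 53.55
ee_pos: [583.5, -47.4, 145.6]
orientation: [-3.104, -0.481, -0.022]
ft_force: [1.9, -0.5, -3.8]
gripper_width: 0.302
grasp_force: 80.2
```

```bash
python3 -c "
from h import *
o=ctrl.get_obs(); p,r=pose(o); print(p,o['gripper_width'],o['grasp_force'])
plan(p,r,np.array([452.,-237,150]),down(-3),2)
"
```

```text
[583.47798224 -47.43844702 145.57335568] 0.30234171649144237 80.19726276397705
t [-91.3  70.4  -3.4] r [-0.02 -0.41 10.31]
t [-77.2  85.6  -2.7] r [-0.02 -0.41 10.31]
```

>>> {"fn": "jog_arm", "kwargs": {
  "motion": [
    {"tx": -90, "ty": 70, "tz": -8, "rx": 0, "ry": 0, "rz": 10.4, "hand": 1},
    {"tx": -90, "ty": 70, "tz": -8, "rx": 0, "ry": 0, "rz": 10.4, "hand": 1},
    {"tx": -90, "ty": 70, "tz": -8, "rx": 0, "ry": 0, "rz": 10.4, "hand": 1},
    {"tx": -90, "ty": 70, "tz": -8, "rx": 0, "ry": 0, "rz": 10.4, "hand": 1}
  ]
}}

```text
time_s: 53.88
ee_pos: [509.6, -147.2, 146.5]
orientation: [3.136, 0.183, -0.001]
ft_force: [-0.5, 0.2, -3.0]
gripper_width: 0.301
grasp_force: 80.2
```

>>> {"fn": "jog_arm", "kwargs": {
  "motion": [
    {"tx": -75, "ty": 85, "tz": -8, "rx": 0, "ry": 0, "rz": 10.4, "hand": 1},
    {"tx": -75, "ty": 85, "tz": -8, "rx": 0, "ry": 0, "rz": 10.4, "hand": 1},
    {"tx": -75, "ty": 85, "tz": -8, "rx": 0, "ry": 0, "rz": 10.4, "hand": 1},
    {"tx": -75, "ty": 85, "tz": -8, "rx": 0, "ry": 0, "rz": 10.4, "hand": 1}
  ]
}}

```text
time_s: 54.22
ee_pos: [446.3, -240.3, 154.4]
orientation: [3.139, -0.102, 0.001]
ft_force: [-1.1, -0.1, -2.2]
gripper_width: 0.302
grasp_force: 80.2
```

>>> {"fn": "jog_arm", "kwargs": {
  "motion": [
    {"tx": 0, "ty": 0, "tz": 0, "rx": 0, "ry": 0, "rz": 0, "hand": 1},
    {"tx": 0, "ty": 0, "tz": 0, "rx": 0, "ry": 0, "rz": 0, "hand": 1},
    {"tx": 0, "ty": 0, "tz": 0, "rx": 0, "ry": 0, "rz": 0, "hand": 1},
    {"tx": 0, "ty": 0, "tz": 0, "rx": 0, "ry": 0, "rz": 0, "hand": 1}
  ]
}}

```text
time_s: 54.55
ee_pos: [451.3, -233.1, 153.4]
orientation: [-3.138, 0.082, -0.001]
ft_force: [-0.2, 0.4, -3.8]
gripper_width: 0.303
grasp_force: 80.2
```

```bash
python3 -c "
from h import *
o=ctrl.get_obs(); p,r=pose(o); print(p,o['gripper_width'],o['grasp_force'])
plan(p,r,np.array([452.,-237,22]),down(-3))
"
```

```text
[ 451.32401972 -233.09938491  153.42419441] 0.30330340723031923 80.17187118530273
t [  0.8   4.1 131.4] r [-0.13 -0.03 -0.  ]
```

Lower, release, rise, then take a view over the tote and tray.

>>> {"fn": "jog_arm", "kwargs": {
  "motion": [
    {"tx": 1, "ty": 4, "tz": 40, "rx": 0, "ry": 0, "rz": 0, "hand": 1},
    {"tx": 1, "ty": 4, "tz": 80, "rx": 0, "ry": 0, "rz": 0, "hand": 1},
    {"tx": 1, "ty": 4, "tz": 112, "rx": 0, "ry": 0, "rz": 0, "hand": 1},
    {"tx": 1, "ty": 4, "tz": 130, "rx": 0, "ry": 0, "rz": 0, "hand": 1},
    {"tx": 1, "ty": 4, "tz": 130, "rx": 0, "ry": 0, "rz": 0, "hand": 1}
  ]
}}

```text
time_s: 54.97
ee_pos: [449.3, -236.0, 19.9]
orientation: [-3.136, 0.083, 0.01]
ft_force: [-0.2, 0.9, -3.1]
gripper_width: 0.308
grasp_force: 80.0
```

>>> {"fn": "jog_arm", "kwargs": {
  "motion": [
    {"tx": 0, "ty": 0, "tz": 0, "rx": 0, "ry": 0, "rz": 0, "hand": 1},
    {"tx": 0, "ty": 0, "tz": 0, "rx": 0, "ry": 0, "rz": 0, "hand": 0.6},
    {"tx": 0, "ty": 0, "tz": 0, "rx": 0, "ry": 0, "rz": 0, "hand": 0.6},
    {"tx": 0, "ty": 0, "tz": 0, "rx": 0, "ry": 0, "rz": 0, "hand": 0.6}
  ]
}}

```text
time_s: 55.3
ee_pos: [453.2, -238.7, 25.5]
orientation: [-3.14, 0.086, -0.007]
ft_force: [0.1, -0.2, 0.0]
gripper_width: 0.4
grasp_force: 0.0
```

>>> {"fn": "jog_arm", "kwargs": {
  "motion": [
    {"tx": 0, "ty": 0, "tz": -30, "rx": 0, "ry": 0, "rz": 0, "hand": 0.6},
    {"tx": 0, "ty": 0, "tz": -70, "rx": 0, "ry": 0, "rz": 0, "hand": 0.6},
    {"tx": 0, "ty": 0, "tz": -110, "rx": 0, "ry": 0, "rz": 0, "hand": 0.6},
    {"tx": 0, "ty": 0, "tz": -150, "rx": 0, "ry": 0, "rz": 0, "hand": 0.5},
    {"tx": 0, "ty": 0, "tz": -180, "rx": 0, "ry": 0, "rz": 0, "hand": 0.5}
  ]
}}

```text
time_s: 55.72
ee_pos: [452.2, -239.4, 207.9]
orientation: [-3.139, 0.088, -0.009]
ft_force: [1.1, 0.0, -0.3]
gripper_width: 0.496
grasp_force: 0.0
```

>>> {"fn": "jog_arm", "kwargs": {
  "motion": [
    {"tx": 30, "ty": -100, "tz": -60, "rx": 0, "ry": 0, "rz": 0, "hand": 0.4},
    {"tx": 30, "ty": -100, "tz": -60, "rx": 0, "ry": 0, "rz": 0, "hand": 0.4},
    {"tx": 30, "ty": -100, "tz": -60, "rx": 0, "ry": 0, "rz": 0, "hand": 0.4},
    {"tx": 30, "ty": -100, "tz": -60, "rx": 0, "ry": 0, "rz": 0, "hand": 0.4},
    {"tx": 30, "ty": -100, "tz": -60, "rx": 0, "ry": 0, "rz": 0, "hand": 0.4}
  ]
}}

```text
time_s: 56.13
ee_pos: [488.2, -138.6, 265.8]
orientation: [-3.138, 0.079, -0.008]
ft_force: [-0.1, 0.7, 0.1]
gripper_width: 0.601
grasp_force: 0.0
```

>>> {"fn": "jog_arm", "kwargs": {
  "motion": [
    {"tx": 60, "ty": -150, "tz": -40, "rx": 0, "ry": 0, "rz": 0, "hand": 0.4},
    {"tx": 60, "ty": -150, "tz": -40, "rx": 0, "ry": 0, "rz": 0, "hand": 0.4},
    {"tx": 60, "ty": -150, "tz": -40, "rx": 0, "ry": 0, "rz": 0, "hand": 0.4},
    {"tx": 60, "ty": -150, "tz": -40, "rx": 0, "ry": 0, "rz": 0, "hand": 0.4},
    {"tx": 60, "ty": -150, "tz": -40, "rx": 0, "ry": 0, "rz": 0, "hand": 0.4}
  ]
}}

```text
time_s: 56.55
ee_pos: [558.0, 13.5, 305.3]
orientation: [-3.136, 0.071, -0.007]
ft_force: [0.1, 0.7, -0.8]
gripper_width: 0.599
grasp_force: 0.0
```

>>> {"fn": "jog_arm", "kwargs": {
  "motion": [
    {"tx": 0, "ty": 0, "tz": 0, "rx": 0, "ry": 0, "rz": 0, "hand": 0.4},
    {"tx": 0, "ty": 0, "tz": 0, "rx": 0, "ry": 0, "rz": 0, "hand": 0.4},
    {"tx": 0, "ty": 0, "tz": 0, "rx": 0, "ry": 0, "rz": 0, "hand": 0.4},
    {"tx": 0, "ty": 0, "tz": 0, "rx": 0, "ry": 0, "rz": 0, "hand": 0.4},
    {"tx": 0, "ty": 0, "tz": 0, "rx": 0, "ry": 0, "rz": 0, "hand": 0.4}
  ]
}}

```text
time_s: 56.97
ee_pos: [554.4, 4.3, 304.2]
orientation: [-3.138, 0.091, -0.001]
ft_force: [-0.3, -0.4, 0.6]
gripper_width: 0.6
grasp_force: 0.0
```

Run:
```python
from h import *
from look import look
import seg
look("t.png",[("barend_1",18),("spindle_1",68),("tote",0),("rack",0),("lever_eye",125),("hasp_eye",125),("isolator_hub",112.6)])
print("in tray:"); 
for o in seg.parts("pics/t.npz"): print(np.round(o,1))
snap("scene")
for t,z in (("spindle_1",68),("barend_1",18),("blue_tin",0),("tape_measure",0),("wrench",3),("caliper",5)):
    for d in ctrl.tip_of("scene",t)[:6]: print(t,round(d["score"],2),np.round(ray("scene",d["position"],z)))
```

```text
56.9667 [554.4   4.3 304.2] [-3.138e+00  9.100e-02 -1.000e-03] [-0.7   0.26  0.77  1.78 -0.2   1.18 -1.5 ]
barend_1 0.96 [396.4 210.8] [ 448.3 -241.1   18. ]
barend_1 0.78 [420.7 208.8] [ 449.7 -282.6   18. ]
barend_1 0.59 [451.4 203.3] [ 456.9 -333.7   18. ]
barend_1 0.38 [163.5 286.9] [316.3 185.5  18. ]
spindle_1 0.9 [ 33.6 246.8] [439.3 361.2  68. ]
spindle_1 0.88 [ 73.6 248.5] [432.7 297.7  68. ]
spindle_1 0.74 [150.2 241. ] [439.2 172.1  68. ]
spindle_1 0.72 [110.3 245.1] [435.5 237.3  68. ]
spindle_1 0.67 [  1.6 250.4] [435.7 414.8  68. ]
tote 0.65 [419.3 205.6] [ 448.5 -290.8   -0. ]
rack 0.83 [ 93.9 224.3] [444.9 299.7   0. ]
rack 0.7 [ 51.3 117.3] [635.5 324.7   0. ]
rack 0.52 [113.1 242.8] [405.5 272.5   0. ]
lever_eye 0.4 [ 36.3 246.8] [467.4 304.5 125. ]
lever_eye 0.38 [485.3 124.9] [ 597.2 -275.9  125. ]
hasp_eye 0.69 [ 52.9 118.4] [633.5 234.3 125. ]
hasp_eye 0.25 [483.2 124.1] [ 598.3 -273.2  125. ]
isolator_hub 0.7 [ 54.1 119. ] [632.7 241.8 112.6]
in tray:
[758.1 -44.1 167.8   8.9  88.7]
spindle_1 0.73 [454. 421.  68.]
spindle_1 0.63 [446. 301.  68.]
spindle_1 0.61 [438. 179.  68.]
spindle_1 0.61 [444. 345.  68.]
spindle_1 0.46 [432. 229.  68.]
barend_1 0.66 [ 448. -294.   18.]
barend_1 0.6 [ 454. -239.   18.]
barend_1 0.59 [315. 174.  18.]
barend_1 0.54 [ 454. -341.   18.]
blue_tin 0.62 [ 710. -324.    0.]
tape_measure 0.79 [410.  53.   0.]
tape_measure 0.48 [448. 290.   0.]
wrench 0.7 [ 465. -224.    3.]
wrench 0.66 [728. 375.   3.]
wrench 0.38 [644. 455.   3.]
wrench 0.21 [ 701. -324.    3.]
caliper 0.67 [393.  43.   5.]
caliper 0.58 [ 577. -377.    5.]
```

All parts are in place by the networks and the tray is empty. I'll take one closer look at the rack and lever from above before handing in.

>>> {"fn": "jog_arm", "kwargs": {
  "motion": [
    {"tx": -35, "ty": -136, "tz": -13, "rx": 0, "ry": 0, "rz": -1.6, "hand": 0.4},
    {"tx": -35, "ty": -136, "tz": -13, "rx": 0, "ry": 0, "rz": -1.6, "hand": 0.4},
    {"tx": -35, "ty": -136, "tz": -13, "rx": 0, "ry": 0, "rz": -1.6, "hand": 0.4},
    {"tx": -35, "ty": -136, "tz": -13, "rx": 0, "ry": 0, "rz": -1.6, "hand": 0.4}
  ]
}}

```text
time_s: 58.05
ee_pos: [525.9, 150.4, 317.6]
orientation: [-3.137, 0.031, -0.001]
ft_force: [1.6, 1.1, -0.8]
gripper_width: 0.603
grasp_force: 0.0
```

>>> {"fn": "jog_arm", "kwargs": {
  "motion": [
    {"tx": -35, "ty": -136, "tz": -13, "rx": 0, "ry": 0, "rz": -1.6, "hand": 0.4},
    {"tx": -35, "ty": -136, "tz": -13, "rx": 0, "ry": 0, "rz": -1.6, "hand": 0.4},
    {"tx": -35, "ty": -136, "tz": -13, "rx": 0, "ry": 0, "rz": -1.6, "hand": 0.4},
    {"tx": -35, "ty": -136, "tz": -13, "rx": 0, "ry": 0, "rz": -1.6, "hand": 0.4}
  ]
}}

```text
time_s: 58.38
ee_pos: [493.5, 287.6, 330.7]
orientation: [-3.137, -0.014, -0.0]
ft_force: [0.3, 1.0, -0.2]
gripper_width: 0.601
grasp_force: 0.0
```

>>> {"fn": "jog_arm", "kwargs": {
  "motion": [
    {"tx": 0, "ty": 0, "tz": 0, "rx": 0, "ry": 0, "rz": 0, "hand": 0.4},
    {"tx": 0, "ty": 0, "tz": 0, "rx": 0, "ry": 0, "rz": 0, "hand": 0.4},
    {"tx": 0, "ty": 0, "tz": 0, "rx": 0, "ry": 0, "rz": 0, "hand": 0.4},
    {"tx": 0, "ty": 0, "tz": 0, "rx": 0, "ry": 0, "rz": 0, "hand": 0.4},
    {"tx": 0, "ty": 0, "tz": 0, "rx": 0, "ry": 0, "rz": 0, "hand": 0.4}
  ]
}}

```text
time_s: 58.8
ee_pos: [496.6, 278.9, 330.8]
orientation: [-3.14, 0.003, -0.002]
ft_force: [0.2, 0.2, 0.1]
gripper_width: 0.602
grasp_force: 0.0
```

Run:
```python
from iso import *
from rk import slot
from look import look
look("u.png",[("spindle_1",68),("rack",0),("lever_eye",125),("hasp_eye",125),("isolator_hub",112.6)])
D=np.load("pics/u.npz"); c=(dict(zip(("fx","fy","cx","cy"),D["k"])),D["V"]); g=D["a"].min(2)
print("pred eye",proj("w",pt(H,1.571,85,14.5),c),"hub",proj("w",H,c))
# brightness profile along each spindle's axis line at its top (z~77): find ends
for y in (-120,-60,0,60,120):
    s=slot(y,77); row=[]
    for x in range(-75,76,3):
        u=proj("w",[s[0]+x,s[1]-0.0175*x,77],c); v=g[int(round(u[1])),int(round(u[0]))] if 0<=u[1]<384 and 0<=u[0]<512 else -1; row.append(v)
    print(y," ".join(map(str,row)))
```

```text
58.8 [496.6 278.9 330.8] [-3.14e+00  3.00e-03 -2.00e-03] [-1.08  0.25  0.62  1.7  -0.16  1.23 -1.99]
spindle_1 0.89 [276.2 194.4] [441.8 238.8  68. ]
spindle_1 0.87 [165.4 195.5] [440.  417.1  68. ]
spindle_1 0.63 [238.6 196.2] [438.8 299.2  68. ]
spindle_1 0.62 [314.5 192. ] [445.9 177.5  68. ]
spindle_1 0.58 [202.4 195. ] [440.9 357.5  68. ]
rack 0.9 [240.9 181.8] [444.5 298.    0. ]
rack 0.23 [315.1 192.2] [424.4 159.8   0. ]
lever_eye 0.77 [212.2  59.4] [629.8 325.5 125. ]
lever_eye 0.73 [212.8  57.9] [631.4 324.7 125. ]
lever_eye 0.54 [447.  58.] [631.   45.2 125. ]
hasp_eye 0.74 [209.9  59.9] [629.2 328.3 125. ]
hasp_eye 0.71 [456.2  57.7] [631.3  34.3 125. ]
isolator_hub 0.95 [280.5  56. ] [635.4 242.7 112.6]
pred eye [211.08670486  59.23412838] hub [281.32886699  55.70046804]
-120 115 119 118 110 111 109 105 107 105 104 144 255 248 249 249 249 250 249 249 232 235 235 236 237 238 239 238 239 239 240 241 241 241 244 223 252 251 252 252 253 252 252 255 90 255 255 104 52 107 101 99
-60 116 117 118 122 122 122 123 122 123 134 249 247 249 250 249 250 250 206 236 236 236 236 238 238 239 239 239 239 240 240 240 242 185 236 250 252 252 252 253 252 254 142 127 125 255 255 90 45 94 93 93
0 63 60 58 57 61 58 63 56 59 79 126 125 125 124 125 124 117 222 208 212 240 237 238 238 238 239 240 240 241 241 241 244 134 255 251 251 251 251 252 251 253 103 127 130 130 130 99 101 95 88 89
60 23 20 80 126 127 129 128 126 158 124 125 126 124 125 124 126 116 104 105 107 105 105 106 105 106 106 107 106 106 105 107 105 105 129 128 127 128 128 128 129 129 114 122 118 130 128 126 53 54 54 55
120 132 130 130 132 130 130 129 130 128 238 247 247 244 244 244 244 244 233 233 233 234 235 234 236 235 235 236 235 235 235 236 240 187 255 248 247 248 249 244 186 193 112 125 134 253 249 123 60 125 125 125
```

The spindles all sit within about 5 mm of each other along the rack and at the notch spacing. The lever eye matches the fixed eye within the measuring noise. Handing in.

```bash
python3 -c "
from station import ctrl
print(ctrl.finish_job())"
```

```text
the job is handed in; nothing more can be done
None
```

The job is handed in, but `finish_job()` returned no verdict. By my last camera measurements, the isolator lever is at OFF over the fixed eye, all four tray spindles are in the rack beside the original one, the three bar ends are in the tote and the tray is empty.

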